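# Draw bar joints into line with fishplates and tapered drifts

### The arm

A 6-joint arm with a two-finger parallel gripper is mounted at the origin on a cart in front of the work surface, level with it; the furniture and walls round the work are solid. World frame = base frame: x ahead of the robot, y to its left, z up, the work surface at z = 0. Lengths are in mm, angles in degrees, forces in N, time in s.
With the tool pointing down it reaches from about 350 to 850 mm from the base axis. Payload 8.1 kg.
Tool frame: the origin (TCP) lies midway between the tips of the shut fingers; the grasp point (between the pads) lies 19 mm behind it; x points along the fingers, z is the direction in which the jaws open and shut, and the axes are right-handed (so a half turn about x gives the same grasp; the last joint's range is limited). The gripper opens to 85 mm and grips with 20 to 120 N. Pads are 22 mm wide; open, the fingers measure 114 mm over their backs; the gripper's body (76 mm by 85 mm) begins 54 mm behind the grasp point. The pads swing forward as they close: fully open they stand 13 mm farther back than shut.
Start: joints at [62.773, 7.471, 85.268, -0, 87.261, -4.893], TCP at [227.981, 555.004, 231.292] pointing down, gripper open.
Joint ranges: [-169.43, 169.43], [-51.17, 129.36], [1.28, 143.12], [-76.62, 256.62], [0, 156.53], [-152.29, 152.29]. Speed limits (degrees/s): [136.94, 136.94, 159.86, 180, 180, 180].

### API

Orientations are given as [roll, pitch, yaw] about the fixed x, y, z axes, in that order (R = Rz(yaw) Ry(pitch) Rx(roll)).
In Python, from bench import r gives the robot as it stands. The module is installed in compiled form; this text tells all that it offers.
- The arm moves only by the tool servo_tool, never from a script. Its argument "commands" is a list that holds one entry, the list of rows, each a list of 7 numbers: the closure in counts, from 0 (fully open) to 255 (shut), then the shift along the tool's x, y, z in cm, then the turn, a rotation vector about the tool's x, y, z in degrees. A call has 1 to 8 rows; each row is the pose to reach, as a shift and turn from the pose commanded when the call began, along the tool's axes at that moment; what a row does not reach only later rows make up. A row lasts 1/10 s, in which the tool goes at most 50 mm and 8.59 degrees, less where a joint would pass 70% of its speed; a pose out of reach is approached as far as the arm can. A call with a gripper value outside its range is refused whole. The fingers move at their own pace and stop on an object; "force" is the grip in N (left out, the last holds). Time passes only in rows, so rows that repeat a pose let the fingers close. It gives the time, the measured TCP pose, the force and the opening at its end, in the units of the state.
- r.sense(): the state, without advancing time (a new reading comes with each control period).
- r.snapshot(name): name is "side" or "top"; returns (picture, depth): 384x512x3 uint8, red, green, blue; 384x512 float32, mm along the optical axis (not along the pixel's ray), 0 where there is no reading.
- r.calibration(name): a dict with "fx", "fy", "cx", "cy" (pixels), "dist" ([k1, k2, p1, p2, k3] as OpenCV has them; the pictures are not rectified), "pose" (4x4, takes a point from camera to world coordinates). Camera axes: x right, y down, z forward; pixel columns grow to the right and rows downward; lengths in mm; the calibration is good to about 2 mm. A picture is of the moment at which its call begins. calibration takes no time and is no camera call.
- r.hand_in(): hands the job in, once; it reports no verdict.
The state is a dict: "time": time; "joint_pos": joint angles; "qd": joint speeds; "joint_efforts": joint torques, N m; "tool_pos": TCP position; "tcp_rot": TCP orientation; "ft_force": force on the tool from outside, world axes, zero at the start; "wrist_torque": the same for the moment, N m; "finger_gap": finger opening in mm.
Only numpy, scipy, OpenCV 4.12 (cv2) and the standard library are available. Lean on these libraries where they do the work, as an engineer would, in place of code of your own. Each camera call takes 0.05 s, during which the arm holds its last target.

### The job

Lift the hinged clamp bar and slide every fishplate out from beneath it (slide it clear before lifting it), then lay each plate flat in a lane of its own on the splicing jig, one of its holes over the locating pin, so that it bridges the joint. Through the other hole of each plate push a tapered drift fully home, down to its shoulder, so that the sliding bar below is drawn into line, and leave it standing there. Finally swing the empty clamp's bar back down, and leave the other tools on the bench alone.

Things in the scene. Friction and masses are not known exactly. Their poses are not given: they have to be found in the camera images.
- clamp: finishing clamp, fixed: grey bed 108 mm deep on a pedestal, top 68 mm up, 201 mm wide in front (y = -89 to 112 mm), its front edge at x = -52 mm. Origin on the bench under the middle of the plates' places. x axis: along the plates to the bar (over x = 26 to 48 mm) and a 7 mm high stop strip (x = 51 mm). The plates lie flat on the bed and slide out towards -x. y axis: along the bar to the hinge
- clamp_bar (a joint): hinged clamp bar, rad: 0 = down on the plates (its underside 76 mm above the bench), grows as the free end is lifted, stop at 0.95. A stiff hinge: stays where it is left; lifting it takes about 5 N at the handle.
- bar_grip (a point): middle of the bar's handle: black round sleeve of 20 mm diameter, 38 mm long, along the bar at its free end; 87 mm above the bench when the bar is down, with nothing beneath it
- bar_hinge (a point): point on the hinge axis of the bar, 86 mm above the bench; the axis runs along the clamp's x axis; the handle's middle is 199 mm from it
- jig: splicing jig, fixed: grey steel frame 158 x 190 mm, three lanes 54 mm apart (lane0 to lane2 from -x to +x), along its y axis. In each two flat bars 30 mm wide lie end to end, tops 60 mm up: at -y the fixed bar with a bullet-nosed locating pin and a 17 mm end hole where a drift is parked; at +y the sliding bar with a hole. Origin on the bench under its middle
- lane0_seat (a point): lane 0: point on top of the bars where the middle of a plate's underside belongs, midway between the pin (axis 36 mm on the -y side; 13.8 mm thick, straight for 7 mm, then tapering to a nose 15.5 mm above the bars) and the place of the hole when the bar is home; axes as the jig
- lane0_hole (a point): lane 0: centre of the hole in the sliding bar, in its top face; 16 mm wide, through the 10 mm bar, free below for another 40 mm. It moves with the bar
- lane0_bar (a joint): lane 0: how far (m) the sliding bar stands back (towards +y of the jig) from its proper place; 0 = in line, its hole 72 mm from the pin's axis; starts 4.5 to 7 mm back. Stiff: takes about 3 N to slide, stays where it is
- lane1_seat (a point): lane 1: point on top of the bars where the middle of a plate's underside belongs, midway between the pin (axis 36 mm on the -y side; 13.8 mm thick, straight for 7 mm, then tapering to a nose 15.5 mm above the bars) and the place of the hole when the bar is home; axes as the jig
- lane1_hole (a point): lane 1: centre of the hole in the sliding bar, in its top face; 16 mm wide, through the 10 mm bar, free below for another 40 mm. It moves with the bar
- lane1_bar (a joint): lane 1: how far (m) the sliding bar stands back (towards +y of the jig) from its proper place; 0 = in line, its hole 72 mm from the pin's axis; starts 4.5 to 7 mm back. Stiff: takes about 3 N to slide, stays where it is
- lane2_seat (a point): lane 2: point on top of the bars where the middle of a plate's underside belongs, midway between the pin (axis 36 mm on the -y side; 13.8 mm thick, straight for 7 mm, then tapering to a nose 15.5 mm above the bars) and the place of the hole when the bar is home; axes as the jig
- lane2_hole (a point): lane 2: centre of the hole in the sliding bar, in its top face; 16 mm wide, through the 10 mm bar, free below for another 40 mm. It moves with the bar
- lane2_bar (a joint): lane 2: how far (m) the sliding bar stands back (towards +y of the jig) from its proper place; 0 = in line, its hole 72 mm from the pin's axis; starts 4.5 to 7 mm back. Stiff: takes about 3 N to slide, stays where it is
- plate_a: fishplate, one of two or three alike (an absent one reads None): flat steel bar 28 x 102 x 8 mm with two through holes of 16 mm, 36 mm either side of the middle along its y axis (either end will do on the pin). Origin in the middle of the underside. Starts in the clamp, 54 mm from the next, its length along the clamp's x axis, its last 18 to 23 mm under the bar
- plate_b: fishplate, one of two or three alike (an absent one reads None): flat steel bar 28 x 102 x 8 mm with two through holes of 16 mm, 36 mm either side of the middle along its y axis (either end will do on the pin). Origin in the middle of the underside. Starts in the clamp, 54 mm from the next, its length along the clamp's x axis, its last 18 to 23 mm under the bar
- plate_c: fishplate, one of two or three alike (an absent one reads None): flat steel bar 28 x 102 x 8 mm with two through holes of 16 mm, 36 mm either side of the middle along its y axis (either end will do on the pin). Origin in the middle of the underside. Starts in the clamp, 54 mm from the next, its length along the clamp's x axis, its last 18 to 23 mm under the bar
- drift_a: tapered drift of smooth ground steel, one of three alike, parked upright in the end hole of a fixed bar of the jig (86 mm on the -y side of the seat), hanging by its shoulder. Origin at the tip, z axis up along it. Tip 4 mm, tapering to a 14.4 mm straight shank at 32 mm, shoulder at 50 mm, knurled grip of 20 mm from 50 to 95 mm, mushroom head of 25 mm up to 107 mm. Home: shoulder on the plate, tip 42 mm below the bars' tops
- drift_b: tapered drift of smooth ground steel, one of three alike, parked upright in the end hole of a fixed bar of the jig (86 mm on the -y side of the seat), hanging by its shoulder. Origin at the tip, z axis up along it. Tip 4 mm, tapering to a 14.4 mm straight shank at 32 mm, shoulder at 50 mm, knurled grip of 20 mm from 50 to 95 mm, mushroom head of 25 mm up to 107 mm. Home: shoulder on the plate, tip 42 mm below the bars' tops
- drift_c: tapered drift of smooth ground steel, one of three alike, parked upright in the end hole of a fixed bar of the jig (86 mm on the -y side of the seat), hanging by its shoulder. Origin at the tip, z axis up along it. Tip 4 mm, tapering to a 14.4 mm straight shank at 32 mm, shoulder at 50 mm, knurled grip of 20 mm from 50 to 95 mm, mushroom head of 25 mm up to 107 mm. Home: shoulder on the plate, tip 42 mm below the bars' tops
- block: oak packing block 44 x 85 x 38 mm, a bystander lying on the bench; leave it alone. Origin under its middle, length along its y axis
- stone: dark dressing stone 24 x 95 x 24 mm, a bystander lying on the bench; leave it alone. Origin under its middle, length along its y axis
- gauge: folded feeler gauge 15 x 95 x 12 mm, a bystander lying on the bench; leave it alone. Origin under its middle, length along its y axis

How it is judged (in metres and radians):
On the way, in this order (a step that is already met when the one before it is completed fails the run):
1. the clamp bar is lifted well clear of the plates (0.6 rad or more) (value of joint clamp_bar above 0.6 rad), for 0.2 s.
2. every fishplate has been slid out from beneath the bar, at least 25 mm towards the open front of the clamp (x of each of plate_a, plate_b, plate_c in the frame of clamp below -0.028 m), for 0.2 s.
At the end, for the whole second after the job is handed in: the clamp bar is down (below 0.08 rad); each plate present lies flat and still in a lane of its own (middle 4 mm, height 3 mm, 0.06 rad), that lane's sliding bar within 3.5 mm of its proper place, a drift upright (0.12 rad) through both, 4 mm from the hole's centre and 3 mm from home (value of joint clamp_bar below 0.08 rad and ((horizontal distance between plate_a and lane0_seat below 0.004 m and angle between the y axis of plate_a and the y axis of jig, either way round below 0.06 rad and z of plate_a in the frame of lane0_seat below 0.003 m and value of joint lane0_bar below 0.0035 m and ((horizontal distance between drift_a and lane0_hole below 0.004 m and z of drift_a in the frame of lane0_seat below -0.039 m and angle between drift_a's own z axis and vertical below 0.12 rad) or (horizontal distance between drift_b and lane0_hole below 0.004 m and z of drift_b in the frame of lane0_seat below -0.039 m and angle between drift_b's own z axis and vertical below 0.12 rad) or (horizontal distance between drift_c and lane0_hole below 0.004 m and z of drift_c in the frame of lane0_seat below -0.039 m and angle between drift_c's own z axis and vertical below 0.12 rad))) or (horizontal distance between plate_a and lane1_seat below 0.004 m and angle between the y axis of plate_a and the y axis of jig, either way round below 0.06 rad and z of plate_a in the frame of lane1_seat below 0.003 m and value of joint lane1_bar below 0.0035 m and ((horizontal distance between drift_a and lane1_hole below 0.004 m and z of drift_a in the frame of lane1_seat below -0.039 m and angle between drift_a's own z axis and vertical below 0.12 rad) or (horizontal distance between drift_b and lane1_hole below 0.004 m and z of drift_b in the frame of lane1_seat below -0.039 m and angle between drift_b's own z axis and vertical below 0.12 rad) or (horizontal distance between drift_c and lane1_hole below 0.004 m and z of drift_c in the frame of lane1_seat below -0.039 m and angle between drift_c's own z axis and vertical below 0.12 rad))) or (horizontal distance between plate_a and lane2_seat below 0.004 m and angle between the y axis of plate_a and the y axis of jig, either way round below 0.06 rad and z of plate_a in the frame of lane2_seat below 0.003 m and value of joint lane2_bar below 0.0035 m and ((horizontal distance between drift_a and lane2_hole below 0.004 m and z of drift_a in the frame of lane2_seat below -0.039 m and angle between drift_a's own z axis and vertical below 0.12 rad) or (horizontal distance between drift_b and lane2_hole below 0.004 m and z of drift_b in the frame of lane2_seat below -0.039 m and angle between drift_b's own z axis and vertical below 0.12 rad) or (horizontal distance between drift_c and lane2_hole below 0.004 m and z of drift_c in the frame of lane2_seat below -0.039 m and angle between drift_c's own z axis and vertical below 0.12 rad)))) and ((horizontal distance between plate_b and lane0_seat below 0.004 m and angle between the y axis of plate_b and the y axis of jig, either way round below 0.06 rad and z of plate_b in the frame of lane0_seat below 0.003 m and value of joint lane0_bar below 0.0035 m and ((horizontal distance between drift_a and lane0_hole below 0.004 m and z of drift_a in the frame of lane0_seat below -0.039 m and angle between drift_a's own z axis and vertical below 0.12 rad) or (horizontal distance between drift_b and lane0_hole below 0.004 m and z of drift_b in the frame of lane0_seat below -0.039 m and angle between drift_b's own z axis and vertical below 0.12 rad) or (horizontal distance between drift_c and lane0_hole below 0.004 m and z of drift_c in the frame of lane0_seat below -0.039 m and angle between drift_c's own z axis and vertical below 0.12 rad))) or (horizontal distance between plate_b and lane1_seat below 0.004 m and angle between the y axis of plate_b and the y axis of jig, either way round below 0.06 rad and z of plate_b in the frame of lane1_seat below 0.003 m and value of joint lane1_bar below 0.0035 m and ((horizontal distance between drift_a and lane1_hole below 0.004 m and z of drift_a in the frame of lane1_seat below -0.039 m and angle between drift_a's own z axis and vertical below 0.12 rad) or (horizontal distance between drift_b and lane1_hole below 0.004 m and z of drift_b in the frame of lane1_seat below -0.039 m and angle between drift_b's own z axis and vertical below 0.12 rad) or (horizontal distance between drift_c and lane1_hole below 0.004 m and z of drift_c in the frame of lane1_seat below -0.039 m and angle between drift_c's own z axis and vertical below 0.12 rad))) or (horizontal distance between plate_b and lane2_seat below 0.004 m and angle between the y axis of plate_b and the y axis of jig, either way round below 0.06 rad and z of plate_b in the frame of lane2_seat below 0.003 m and value of joint lane2_bar below 0.0035 m and ((horizontal distance between drift_a and lane2_hole below 0.004 m and z of drift_a in the frame of lane2_seat below -0.039 m and angle between drift_a's own z axis and vertical below 0.12 rad) or (horizontal distance between drift_b and lane2_hole below 0.004 m and z of drift_b in the frame of lane2_seat below -0.039 m and angle between drift_b's own z axis and vertical below 0.12 rad) or (horizontal distance between drift_c and lane2_hole below 0.004 m and z of drift_c in the frame of lane2_seat below -0.039 m and angle between drift_c's own z axis and vertical below 0.12 rad)))) and ((horizontal distance between plate_c and lane0_seat below 0.004 m and angle between the y axis of plate_c and the y axis of jig, either way round below 0.06 rad and z of plate_c in the frame of lane0_seat below 0.003 m and value of joint lane0_bar below 0.0035 m and ((horizontal distance between drift_a and lane0_hole below 0.004 m and z of drift_a in the frame of lane0_seat below -0.039 m and angle between drift_a's own z axis and vertical below 0.12 rad) or (horizontal distance between drift_b and lane0_hole below 0.004 m and z of drift_b in the frame of lane0_seat below -0.039 m and angle between drift_b's own z axis and vertical below 0.12 rad) or (horizontal distance between drift_c and lane0_hole below 0.004 m and z of drift_c in the frame of lane0_seat below -0.039 m and angle between drift_c's own z axis and vertical below 0.12 rad))) or (horizontal distance between plate_c and lane1_seat below 0.004 m and angle between the y axis of plate_c and the y axis of jig, either way round below 0.06 rad and z of plate_c in the frame of lane1_seat below 0.003 m and value of joint lane1_bar below 0.0035 m and ((horizontal distance between drift_a and lane1_hole below 0.004 m and z of drift_a in the frame of lane1_seat below -0.039 m and angle between drift_a's own z axis and vertical below 0.12 rad) or (horizontal distance between drift_b and lane1_hole below 0.004 m and z of drift_b in the frame of lane1_seat below -0.039 m and angle between drift_b's own z axis and vertical below 0.12 rad) or (horizontal distance between drift_c and lane1_hole below 0.004 m and z of drift_c in the frame of lane1_seat below -0.039 m and angle between drift_c's own z axis and vertical below 0.12 rad))) or (horizontal distance between plate_c and lane2_seat below 0.004 m and angle between the y axis of plate_c and the y axis of jig, either way round below 0.06 rad and z of plate_c in the frame of lane2_seat below 0.003 m and value of joint lane2_bar below 0.0035 m and ((horizontal distance between drift_a and lane2_hole below 0.004 m and z of drift_a in the frame of lane2_seat below -0.039 m and angle between drift_a's own z axis and vertical below 0.12 rad) or (horizontal distance between drift_b and lane2_hole below 0.004 m and z of drift_b in the frame of lane2_seat below -0.039 m and angle between drift_b's own z axis and vertical below 0.12 rad) or (horizontal distance between drift_c and lane2_hole below 0.004 m and z of drift_c in the frame of lane2_seat below -0.039 m and angle between drift_c's own z axis and vertical below 0.12 rad)))) and linear speed of each of plate_a, plate_b, plate_c below 0.02 m/s); the robot touches nothing.
It fails at once if a plate is lifted off the clamp bed before it has been slid out from beneath the bar ((x of plate_a in the frame of clamp between -0.012 and 0.06 m and y of plate_a in the frame of clamp between -0.09 and 0.09 m and z of plate_a in the frame of clamp between 0.09 and 0.16 m) or (x of plate_b in the frame of clamp between -0.012 and 0.06 m and y of plate_b in the frame of clamp between -0.09 and 0.09 m and z of plate_b in the frame of clamp between 0.09 and 0.16 m) or (x of plate_c in the frame of clamp between -0.012 and 0.06 m and y of plate_c in the frame of clamp between -0.09 and 0.09 m and z of plate_c in the frame of clamp between 0.09 and 0.16 m)).
It fails at once if the packing block, dressing stone or feeler gauge are moved (over 30 mm) (distance of any of block, stone, gauge from where it was at the start of the episode above 0.03 m).
Of plate_a, plate_b, plate_c only 2 to 3 are there at a start; the rules pass over those that are not, and their reading is None.
At some moment in a run one of plate_a, plate_b, plate_c may be knocked a few centimetres aside while the robot is not near it.
Once in a run the grip may slacken for a moment while it holds something.
It also fails if it takes over 208 s, if anything falls off the work surface, if the arm or the gripper's body presses on something with over 40 N, if the wrist force passes 120 N, or if a joint passes its speed limit or range.

## Working session

There is one attempt and no reset: what is moved stays moved. The work goes in short steps, Python scripts to look and compute and a tool call to move; the robot and the scene stay as the last step left them, time stands still between calls to the robot, and variables do not carry over. Pictures are saved under pics/ and viewed, and the job is handed in when it is done.

Besides the shell and the picture viewer there is one more tool, called after "Emit:" as a command line: name --argument value ..., lists and objects as JSON in quotes. servo_tool: Moves the arm, as the interface text tells. Its arguments: {"type":"object","properties":{"commands":{"type":"array","items":{"type":"array","items":{"type":"array","items":{"type":"number"}}}},"force":{"type":"number"}},"required":["commands"]}

```bash
mkdir -p pics; python3 - <<'E'
from bench import r
import cv2,numpy as np
s=r.sense();print(s)
for n in("side","top"):
    p,d=r.snapshot(n);cv2.imwrite(f"pics/{n}0.png",p[:,:,::-1]);np.save(f"{n}0.npy",d);print(n,r.calibration(n))
E
```

```text
{'time': 0.0, 'joint_pos': array([ 6.27741749e+01,  7.51547858e+00,  8.53299974e+01,  5.06057124e-04,
        8.72606610e+01, -4.89285204e+00]), 'qd': array([ 0.06400846, -0.02215423, -0.08791659, -0.0062207 ,  0.01012175,
       -0.09667331]), 'joint_efforts': array([-1.58286326e-03, -5.69399607e+01, -5.00541544e+01, -5.22487899e-04,
        1.51164655e-02,  7.28510508e-05]), 'tool_pos': array([227.71529483, 554.51513716, 230.23367922]), 'tcp_rot': array([ 174.83430262,   89.8938618 , -117.49869513]), 'ft_force': array([-0.47708945,  0.48560581, -0.06205276]), 'wrist_torque': array([0.02706849, 0.00405421, 0.07910351]), 'finger_gap': 85.46944782780712}
side {'fx': 477.68708218120327, 'fy': 477.68708218120327, 'cx': 255.77549406264157, 'cy': 188.0220390090792, 'dist': array([-0.07854642,  0.        ,  0.        ,  0.        ,  0.        ]), 'pose': array([[ 3.48196843e-01, -5.60421139e-01,  7.51456656e-01,
        -3.32375472e+02],
       [-9.37270515e-01, -2.22513990e-01,  2.68349597e-01,
        -3.70971870e+02],
       [ 1.68208323e-02, -7.97756649e-01, -6.02744879e-01,
         8.41203431e+02],
       [ 0.00000000e+00,  0.00000000e+00,  0.00000000e+00,
         1.00000000e+00]])}
top {'fx': 401.9448665993043, 'fy': 401.9448665993043, 'cx': 249.0268759398843, 'cy': 196.02498939428284, 'dist': array([-0.07311953,  0.        ,  0.        ,  0.        ,  0.        ]), 'pose': array([[ 3.21800837e-03, -9.92000500e-01,  1.26192920e-01,
         4.37229837e+02],
       [-9.99994728e-01, -3.13752888e-03,  8.36506468e-04,
        -3.60780374e+01],
       [-4.33880905e-04, -1.26194946e-01, -9.92005367e-01,
         1.36589495e+03],
       [ 0.00000000e+00,  0.00000000e+00,  0.00000000e+00,
         1.00000000e+00]])}
```

View pics/top0.png

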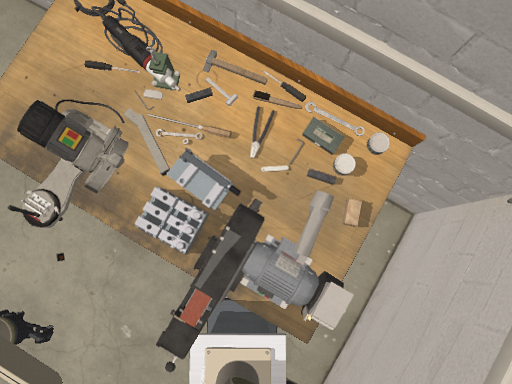

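View pics/side0.png

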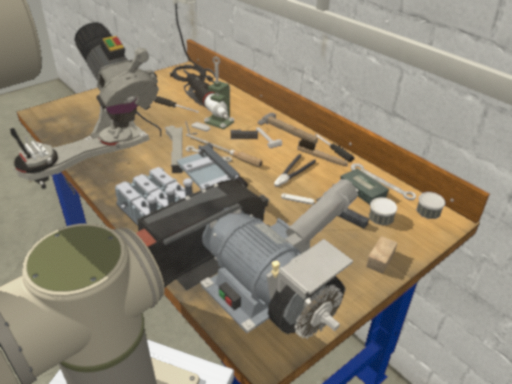

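```bash
cat > h.py <<'E'
from bench import r
import cv2,numpy as np
def snap(n):
    p,d=r.snapshot(n);return p[:,:,::-1].copy(),d
def crop(img,x0,y0,x1,y1,s,name):
    c=cv2.resize(img[y0:y1,x0:x1],None,fx=s,fy=s,interpolation=cv2.INTER_CUBIC);cv2.imwrite("pics/"+name,c)
def K(n):
    c=r.calibration(n);return np.array([[c["fx"],0,c["cx"]],[0,c["fy"],c["cy"]],[0,0,1]]),np.array(c["dist"]),np.array(c["pose"])
def ray(n,uv):
    k,d,T=K(n);q=cv2.undistortPoints(np.array(uv,float).reshape(-1,1,2),k,d).reshape(-1,2)
    v=np.c_[q,np.ones(len(q))]@T[:3,:3].T
    return T[:3,3],v
def plane(n,uv,z):
    o,v=ray(n,uv);return o+v*((z-o[2])/v[:,2])[:,None]
def dep(n,uv,d):
    o,v=ray(n,uv);uv=np.array(uv,float).reshape(-1,2);return np.array([o+w*d[int(round(b)),int(round(a))] for (a,b),w in zip(uv,v)])
def proj(n,P):
    k,d,T=K(n);Ti=np.linalg.inv(T);rv=cv2.Rodrigues(Ti[:3,:3])[0]
    return cv2.projectPoints(np.array(P,float).reshape(-1,1,3),rv,Ti[:3,3],k,d)[0].reshape(-1,2)
E
python3 - <<'E'
from h import *
t=cv2.imread("pics/top0.png");crop(t,120,140,260,245,5.7,"t1.png")
s=cv2.imread("pics/side0.png");crop(s,100,110,280,240,4.4,"s1.png")
E
```

```text
(no output)
```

View pics/t1.png

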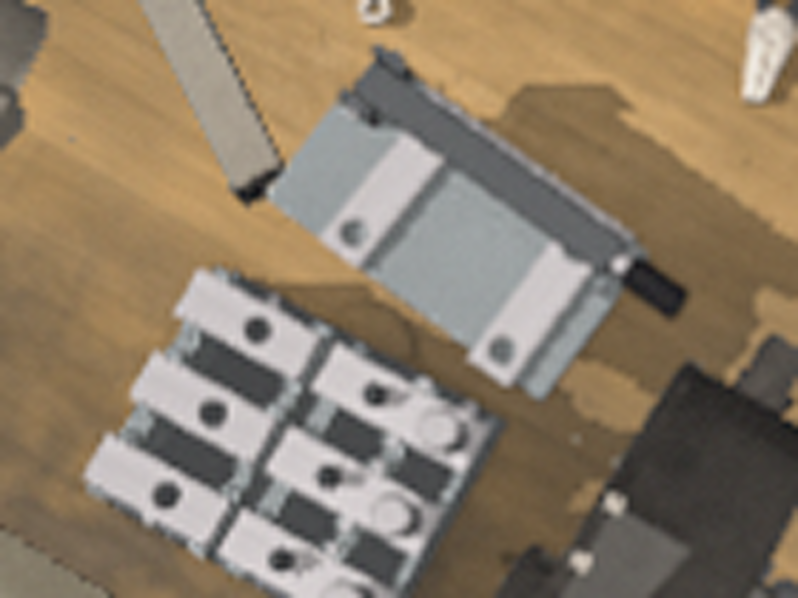

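View pics/s1.png

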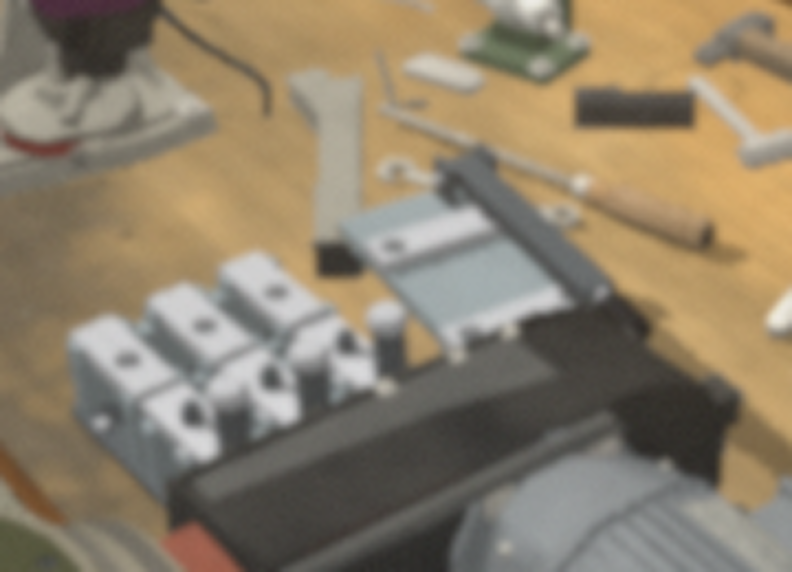

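```bash
python3 - <<'E'
from h import *
for n in("top","side"):
    print(n,proj(n,[[227.7,554.5,230],[0,0,0],[0,0,300],[228,555,400]]).round(0))
d=np.load("top0.npy")
P=dep("top",[(40,205),(70,140),(240,365),(15,325),(100,180),(270,270),(240,250)],d);print(P.round(0))
# measure depth image around jig/clamp
ds=np.load("side0.npy")
P=dep("side",[(35,155),(115,45),(60,260),(110,140)],ds);print(P.round(0))
E
```

```text
top [[ 39. 320.]
 [238. 380.]
 [235. 418.]
 [  4. 332.]]
side [[-48. 174.]
 [122. 407.]
 [ 88. 302.]
 [-76. 106.]]
[[569. 654.  74.]
 [704. 421. 385.]
 [ 69.  -8.  67.]
 [246. 526. 403.]
 [615. 368. 305.]
 [370. -98. 158.]
 [429.  -9. 160.]]
[[561. 662.  51.]
 [711. 415. 375.]
 [-15.   9. 395.]
 [732. 508.  41.]]
```

```bash
python3 - <<'E'
from h import *
t=cv2.imread("pics/top0.png");crop(t,0,80,180,384,2,"t2.png")
s=cv2.imread("pics/side0.png");crop(s,0,0,200,384,1.5,"s2.png")
E
```

```text
(no output)
```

View pics/t2.png

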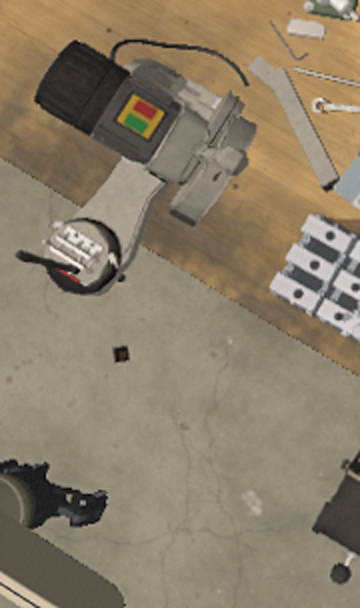

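```bash
cat >> h.py <<'E'
def cloud(n,d):
    v,u=np.mgrid[0:384,0:512];uv=np.c_[u.ravel(),v.ravel()]
    o,w=ray(n,uv);dd=d.ravel();m=dd>0
    return (o+w*dd[:,None]),m
E
python3 - <<'E'
from h import *
H=np.full((220,340),-1.,np.float32)  # x 300..740 , y -230..450 2mm
C=np.zeros((220,340,3),np.uint8)
for n in("side","top"):
    d=np.load(n+"0.npy");P,m=cloud(n,d);img=cv2.imread(f"pics/{n}0.png").reshape(-1,3)
    i=((P[:,0]-300)/2).astype(int);j=((P[:,1]+230)/2).astype(int)
    ok=m&(i>=0)&(i<220)&(j>=0)&(j<340)
    for a,b,z in zip(i[ok],j[ok],P[ok,2]): H[a,b]=max(H[a,b],z)
np.save("H.npy",H)
Hf=cv2.dilate(H,np.ones((2,2)))
v=cv2.applyColorMap(np.clip(Hf/200*255,0,255).astype(np.uint8),cv2.COLORMAP_JET)
v=cv2.resize(v[::-1,::-1],None,fx=2.3,fy=2.3,interpolation=cv2.INTER_NEAREST)
for k in range(300,741,50):
    y=int((740-k)/2*2.3);cv2.putText(v,str(k),(0,y),0,.4,(255,255,255))
for k in range(-200,451,50):
    x=int((450-k)/2*2.3);cv2.putText(v,str(k),(x,500),0,.4,(255,255,255));cv2.line(v,(x,0),(x,480),(90,90,90),1)
cv2.imwrite("pics/H.png",v);print(v.shape)
t=np.load("top0.npy")
E
```

```text
(506, 782, 3)
```

View pics/H.png

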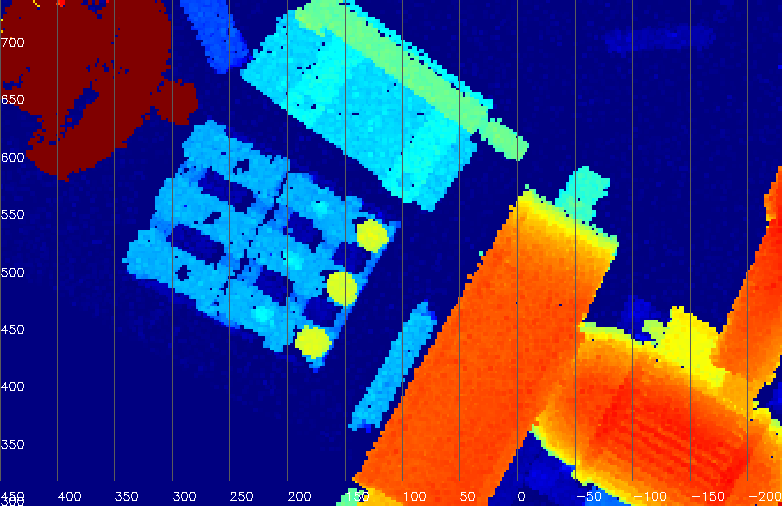

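```bash
python3 - <<'E'
from h import *
t=cv2.imread("pics/top0.png");crop(t,130,180,214,254,9,"t3.png");crop(t,165,145,245,215,9.5,"t4.png")
E
```

```text
(no output)
```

View pics/t3.png

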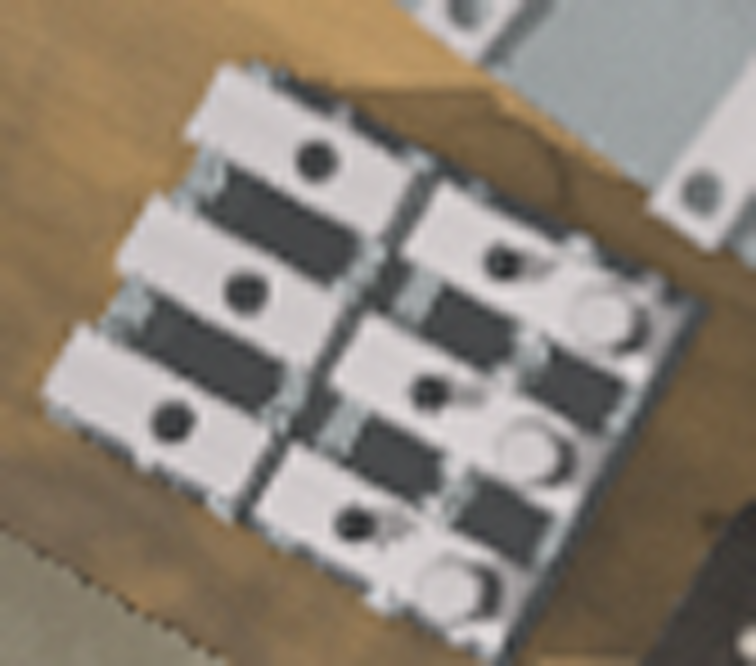

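View pics/t4.png

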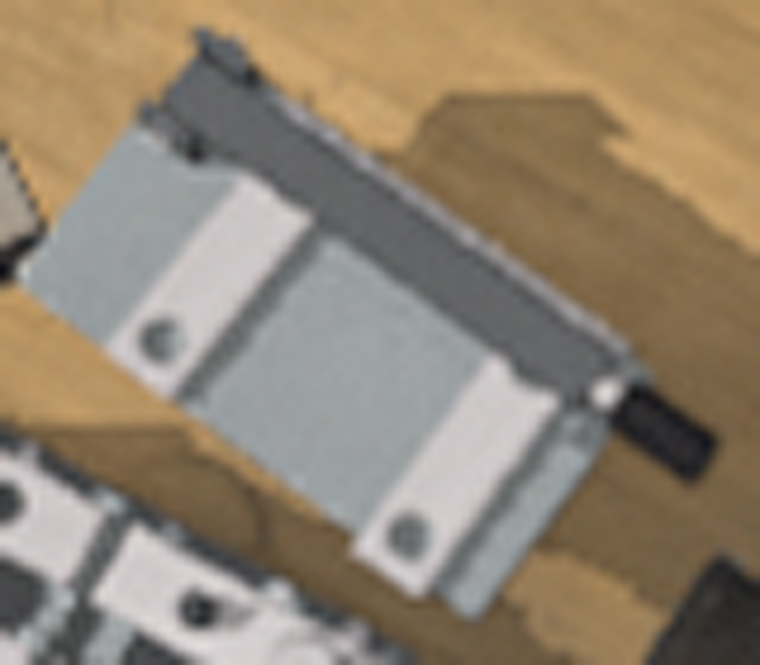

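```bash
cat >> h.py <<'E'
def darkc(img,u,v,rad=4,th=None):
    S=8;g=cv2.cvtColor(img,cv2.COLOR_BGR2GRAY)
    x0,y0=int(u)-rad-3,int(v)-rad-3;w=2*rad+7
    c=cv2.resize(g[y0:y0+w,x0:x0+w],None,fx=S,fy=S,interpolation=cv2.INTER_CUBIC)
    if th is None: th=(float(c.min())+np.percentile(c,80))/2
    m=(c<th).astype(np.uint8)
    n,l,st,ce=cv2.connectedComponentsWithStats(m)
    q=np.array([(u-x0+.5)*S-.5,(v-y0+.5)*S-.5])
    k=min([i for i in range(1,n) if st[i,4]>60],key=lambda i:np.hypot(*(ce[i]-q)))
    cc=(ce[k]+.5)/S-.5+[x0,y0]
    return cc,st[k,4]/S/S
E
python3 - <<'E'
from h import *
t=cv2.imread("pics/top0.png")
f=lambda a,b:(130+(a+.5)/9-.5,180+(b+.5)/9-.5)
holes=[f(316,160),f(246,293),f(173,422)]
pins=[f(503,262),f(431,392),f(354,523)]
heads=[f(600,317),f(530,452),f(455,590)]
hc=[darkc(t,*p) for p in holes];pc=[darkc(t,*p) for p in pins]
H=plane("top",[c[0] for c in hc],60);P=plane("top",[c[0] for c in pc],68);D=plane("top",heads,117)
print([c[1] for c in hc],[c[1] for c in pc]);print(H.round(1));print(P.round(1));print(D.round(1))
for i in range(3): 
  print(np.hypot(*(H[i]-P[i])[:2]),np.hypot(*(D[i]-P[i])[:2]), np.degrees(np.arctan2(*(H[i]-D[i])[[1,0]])))
g=lambda a,b:(165+(a+.5)/9.5-.5,145+(b+.5)/9.5-.5)
ph=[darkc(t,*g(160,340)),darkc(t,*g(408,536))]
PH=plane("top",[c[0] for c in ph],76);print(PH,[c[1] for c in ph],np.hypot(*(PH[0]-PH[1])[:2]))
print(plane("top",[g(620,395),g(712,437),g(690,478),g(672,440),g(232,60),g(180,140)],90).round(1))
print(plane("top",[g(22,280),g(472,615)],68).round(1))
E
```

```text
[np.float64(15.15625), np.float64(16.578125), np.float64(16.03125)] [np.float64(13.203125), np.float64(14.0625), np.float64(13.9375)]
[[597.8 242.1  60. ]
 [549.4 266.4  60. ]
 [502.2 291.8  60. ]]
[[559.7 170.8  68. ]
 [513.  196.3  68. ]
 [465.6 222.1  68. ]]
[[536.6 129.4 117. ]
 [489.8 152.8 117. ]
 [442.3 177.7 117. ]]
80.90006481480424 47.334977084033895 61.512428170424144
78.95319320607648 49.28309640571085 62.33065701103727
78.72704195930376 50.08058236565644 62.27774937610602
[[652.03639039 186.58365217  76.        ]
 [584.66113165  99.51780164  76.        ]] [np.float64(12.40625), np.float64(13.453125)] 110.09036206852068
[[631.4  26.8  90. ]
 [617.1  -4.4  90. ]
 [603.1   2.9  90. ]
 [616.1   9.1  90. ]
 [747.1 160.9  90. ]
 [719.1 178.1  90. ]]
[[674.4 235.5  68. ]
 [558.6  77.7  68. ]]
```

```bash
python3 - <<'E'
from h import *
s=cv2.imread("pics/side0.png");crop(s,110,155,205,225,8.4,"s3.png");crop(s,170,130,250,200,9.5,"s4.png")
E
```

```text
(no output)
```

View pics/s3.png

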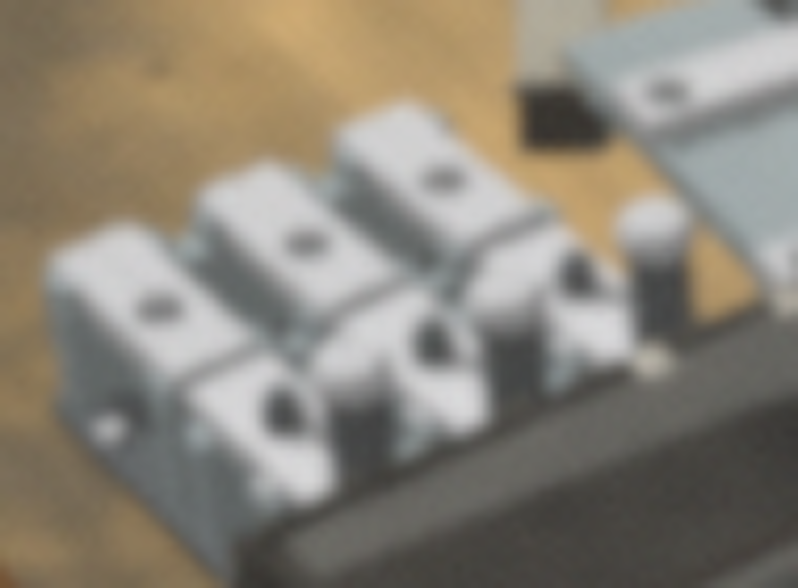

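View pics/s4.png

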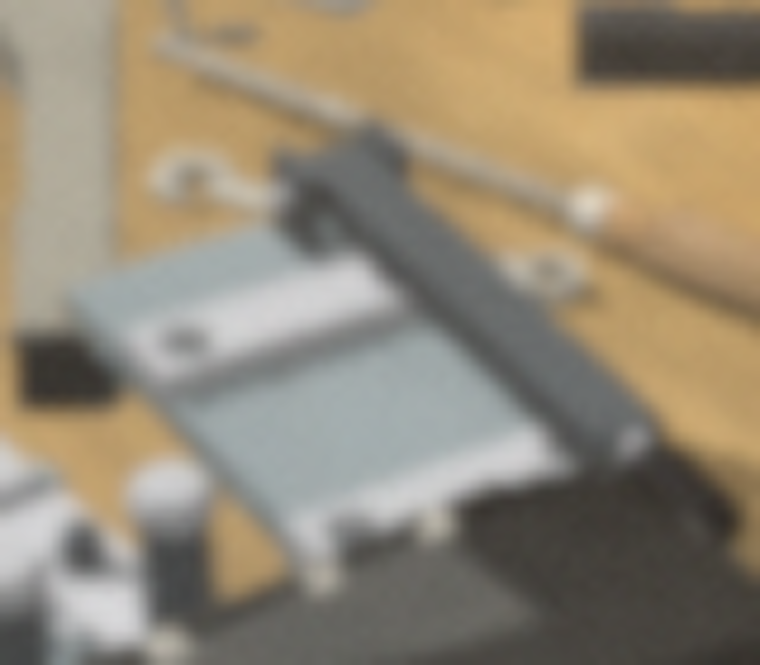

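```bash
python3 - <<'E'
from h import *
from scipy.optimize import least_squares
t=cv2.imread("pics/top0.png");s=cv2.imread("pics/side0.png")
f=lambda a,b:(110+(a+.5)/8.4-.5,155+(b+.5)/8.4-.5)
hs=[darkc(s,*f(*p),rad=3) for p in[(445,180),(307,242),(159,309)]]
print(plane("side",[c[0] for c in hs],60).round(1),[c[1] for c in hs])
g=lambda a,b:(170+(a+.5)/9.5-.5,130+(b+.5)/9.5-.5)
print("plate hinge hole side",plane("side",[darkc(s,*g(185,342),rad=3)[0]],76).round(1))
print("head2 side",plane("side",[f(652,212)],117).round(1))
hole=np.array([[597.8,242.1],[549.4,266.4],[502.2,291.8]])
pin=np.array([[559.7,170.8],[513,196.3],[465.6,222.1]]);dr=np.array([[536.6,129.4],[489.8,152.8],[442.3,177.7]])
lx=np.array([54,0,-54.])
def R(a): return np.array([[np.cos(a),-np.sin(a)],[np.sin(a),np.cos(a)]])
def res(p):
    e=[]
    for i in range(3):
        A=p[:2]+R(p[2])@[lx[i],-36];B=p[:2]+R(p[2])@[lx[i],-86]
        e+=list(pin[i]-A)+list(dr[i]-B); e.append((R(p[2]).T@(hole[i]-p[:2]))[0]-lx[i])
    return e
o=least_squares(res,[530,220,np.radians(-28)]);print(o.x,np.degrees(o.x[2]),np.round(o.fun,1))
for i in range(3): print("hole",(R(o.x[2]).T@(hole[i]-o.x[:2])).round(1), "seat",(o.x[:2]+R(o.x[2])@[lx[i],0]).round(1))
E
```

```text
[[597.6 239.3  60. ]
 [549.3 263.4  60. ]
 [501.5 289.   60. ]] [np.float64(6.171875), np.float64(6.96875), np.float64(8.890625)]
plate hinge hole side [[650.8 181.7  76. ]]
head2 side [[538.3 127.4 117. ]]
[ 5.29708898e+02  2.28760495e+02 -4.87263613e-01] -27.918148539667392 [-0.9 -0.9 -0.6  1.9 -0.1  0.1 -0.7  0.4  0.  -0.2  0.5 -0.1  0.6 -0.4
  0.2]
hole [53.9 43.7] seat [577.4 203.5]
hole [-0.2 42.5] seat [529.7 228.8]
hole [-53.8  42.8] seat [482. 254.]
```

```bash
python3 - <<'E'
from h import *
t=cv2.imread("pics/top0.png");d=np.load("top0.npy")
P,m=cloud("top",d);P=P.reshape(384,512,3)
# handle: dark & z>70 region
reg=(P[...,2]>72)&(P[...,2]<110)&(P[...,0]>560)&(P[...,0]<780)&(P[...,1]>-30)&(P[...,1]<240)
g=cv2.cvtColor(t,cv2.COLOR_BGR2GRAY)
bar=(P[...,2]>83)&reg
Q=P[bar];print(len(Q),Q[:,2].max())
(c,sz,a)=cv2.minAreaRect(Q[:,:2].astype(np.float32));print("bar",c,sz,a)
h=bar&(g<60);Q=P[h];print("handle",len(Q),Q.mean(0),cv2.minAreaRect(Q[:,:2].astype(np.float32)))
bed=(P[...,2]>60)&(P[...,2]<80)&(P[...,0]>550)&(P[...,0]<780)&(P[...,1]>30)&(P[...,1]<250)&((P[...,0]-577)*.88-(P[...,1]-203)*.47>30)
Q=P[bed];print("bed",len(Q),cv2.minAreaRect(Q[:,:2].astype(np.float32)))
b,gg,rr=[t[...,i].astype(int) for i in range(3)]
wh=reg&(g>175)&(abs(b-rr)<25);
n,l,st,ce=cv2.connectedComponentsWithStats(wh.astype(np.uint8))
for i in range(1,n):
    if st[i,4]>40:
        v,u=np.nonzero(l==i);q=plane("top",np.c_[u,v],76)[:,:2];print("plate",st[i,4],cv2.minAreaRect(q.astype(np.float32)),cv2.fitLine(q.astype(np.float32),cv2.DIST_L2,0,.01,.01).ravel())
# grinder heights near handle
H=np.load("H.npy")
for x in range(540,680,10): print(x,[int(H[int((x-300)/2)-1:int((x-300)/2)+2,int((y+230)/2)-1:int((y+230)/2)+2].max()) for y in range(-80,60,10)])
E
```

```text
524 109.61352367820086
bar (654.3406982421875, 75.37200927734375) (275.70751953125, 44.63984680175781) 50.493019104003906
handle 66 [618.6919054   16.62837409  95.50627733] ((650.7989501953125, 65.4025650024414), (251.74742126464844, 33.67582702636719), 51.95827865600586)
bed 1523 ((656.4017944335938, 126.12606048583984), (202.0576171875, 112.72095489501953), 53.068546295166016)
plate 136 ((671.5940551757812, 170.9232177734375), (26.577350616455078, 77.05973815917969), 53.31613540649414) [ 8.0001497e-01 -5.9998006e-01  6.7445227e+02  1.6783762e+02]
plate 121 ((613.4144287109375, 79.06204223632812), (26.599294662475586, 60.8968620300293), 55.2321662902832) [ 8.1717819e-01 -5.7638514e-01  6.1250714e+02  7.8303688e+01]
540 [-1, 98, 111, 122, 131, 134, 139, 141, 151, 149, -1, 1, 1, 0]
550 [7, 74, 87, 100, 119, 123, 132, 141, 139, -1, 1, 1, 0, 5]
560 [4, 80, 90, 96, 87, 112, 119, 130, 134, -1, 1, 1, 2, 0]
570 [79, 85, 86, 82, 84, -1, 100, 116, -1, 1, 1, 1, 4, 1]
580 [85, 87, 87, 82, -1, 3, 2, -1, 3, 2, 2, 3, 3, 3]
590 [-1, 0, 84, 73, 5, 0, 3, 0, 0, 1, 1, 0, 0, 69]
600 [0, 0, 3, 0, -1, 0, 0, 0, 97, 4, 0, 2, 68, 70]
610 [-1, 2, 2, 0, 3, -1, 1, 96, 98, 96, 89, 0, 70, 67]
620 [0, 0, 0, 0, 0, 0, 0, 0, 96, 96, 96, 91, 68, 70]
630 [-1, -1, 0, 0, 0, 0, 1, 1, -1, 90, 97, 92, 98, 93]
640 [-1, -1, 0, 4, 1, 0, 0, 0, 0, 0, -1, 98, 96, 95]
650 [5, 2, 6, 0, 0, 0, 3, 1, 1, 3, 72, 74, 97, 97]
660 [1, 2, 3, 2, 2, 0, 3, 0, 0, 2, 2, -1, 77, 98]
670 [1, 1, 5, 2, 1, 0, 0, 2, 2, 2, 0, 2, -1, 72]
```

```bash
cat >> h.py <<'E'
from scipy.spatial.transform import Rotation as Ro
def Rt():
    return Ro.from_euler('xyz',r.sense()["tcp_rot"],degrees=True).as_matrix()
def tgtR(jaw,lean=0,R0=None):
    # jaw: world angle (deg) of jaw axis; lean: rotate about jaw axis (deg)
    best=None
    for s in(0,180):
        a=np.radians(jaw+s);z=np.array([np.cos(a),np.sin(a),0]);x=np.array([0,0,-1.])
        R=np.c_[x,np.cross(z,x),z]
        if lean: R=Ro.from_rotvec(np.radians(lean)*np.array([np.cos(np.radians(jaw)),np.sin(np.radians(jaw)),0])).as_matrix()@R
        ang=np.linalg.norm(Ro.from_matrix(R0.T@R).as_rotvec())
        if best is None or ang<best[0]: best=(ang,R)
    return best[1]
def delta(pos,jaw,lean=0):
    s=r.sense();R0=Rt();R=tgtR(jaw,lean,R0)
    sh=R0.T@(np.array(pos,float)-s["tool_pos"])/10;rv=np.degrees(Ro.from_matrix(R0.T@R).as_rotvec())
    print("shift cm",sh.round(2),"rot",rv.round(1),"| t",round(s["time"],2),"tcp",s["tool_pos"].round(1),"gap",round(s["finger_gap"],1),"F",s["ft_force"].round(1),"J",s["joint_pos"].round(0))
E
python3 - <<'E'
from h import *
print(Rt().round(3))
delta((616,8,200),-36.9)
E
```

```text
[[-0.001 -0.925  0.38 ]
 [-0.002  0.38   0.925]
 [-1.     0.    -0.002]]
shift cm [  3.08 -56.68 -35.79] rot [-75.4  -0.1  -0.1] | t 0.1 tcp [227.8 554.5 230.3] gap 85.6 F [-0.4 -0.2  0. ] J [63.  8. 85.  0. 87. -5.]
```

Emit:
servo_tool --commands '[[[0,0,-56.7,-35.8,-75.4,0,0],[0,0,-56.7,-35.8,-75.4,0,0],[0,0,-56.7,-35.8,-75.4,0,0],[0,0,-56.7,-35.8,-75.4,0,0],[0,0,-56.7,-35.8,-75.4,0,0],[0,0,-56.7,-35.8,-75.4,0,0],[0,0,-56.7,-35.8,-75.4,0,0],[0,0,-56.7,-35.8,-75.4,0,0]]]' --force 40

```text
time: 0.9
tool_pos: [440.8, 256.6, 231.1]
tcp_rot: [68.2, 90.0, -161.2]
ft_force: [1.0, -0.8, 0.9]
finger_gap: 85.3
```

```bash
python3 - <<'E'
from h import *
delta((616,8,200),-36.9)
E
```

```text
shift cm [  3.11   2.9  -30.27] rot [-12.5   0.   -0. ] | t 0.9 tcp [440.8 256.6 231.1] gap 85.3 F [ 1.  -0.8  0.9] J [  24.   -7.   99.    0.   87. -106.]
```

Emit:
servo_tool --commands '[[[80,0,2.9,-30.3,-12.5,0,0],[80,0,2.9,-30.3,-12.5,0,0],[80,0,2.9,-30.3,-12.5,0,0],[80,0,2.9,-30.3,-12.5,0,0],[80,0,2.9,-30.3,-12.5,0,0],[80,0,2.9,-30.3,-12.5,0,0],[80,0,2.9,-30.3,-12.5,0,0],[80,0,2.9,-30.3,-12.5,0,0]]]'

```text
time: 1.7
tool_pos: [614.4, 6.7, 230.3]
tcp_rot: [34.1, 89.9, 176.7]
ft_force: [0.7, 0.6, 0.3]
finger_gap: 58.3
```

```bash
python3 - <<'E'
from h import *
delta((616,8,140),-36.9)
t,d=snap("top");s,_=snap("side")
crop(t,170,130,260,210,8,"t5.png");crop(s,150,90,290,200,5.5,"s5.png")
print(proj("top",[r.sense()["tool_pos"]]))
E
```

```text
shift cm [ 9.03 -0.2  -0.06] rot [-0.4  0.1 -0.1] | t 1.7 tcp [614.4   6.7 230.3] gap 58.3 F [0.7 0.6 0.3] J [  -4.   10.   83.   -0.   87. -147.]
[[233.52600275 184.86122874]]
```

View pics/t5.png

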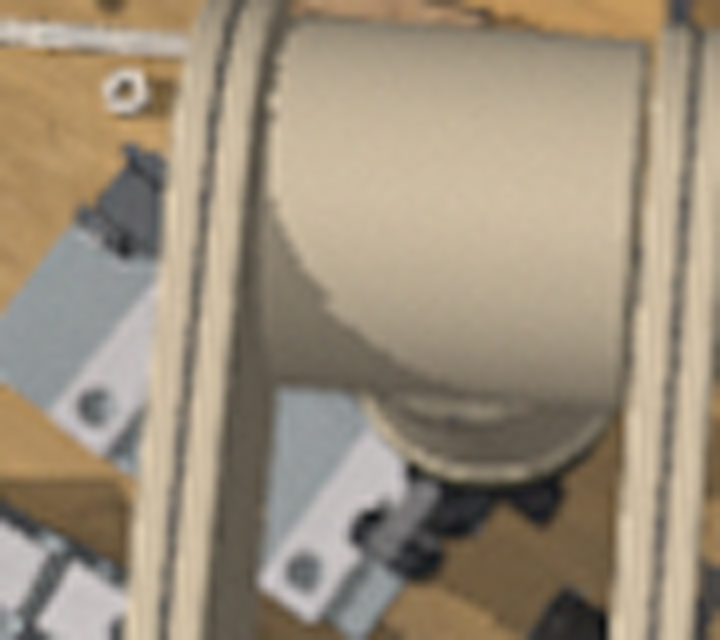

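View pics/s5.png

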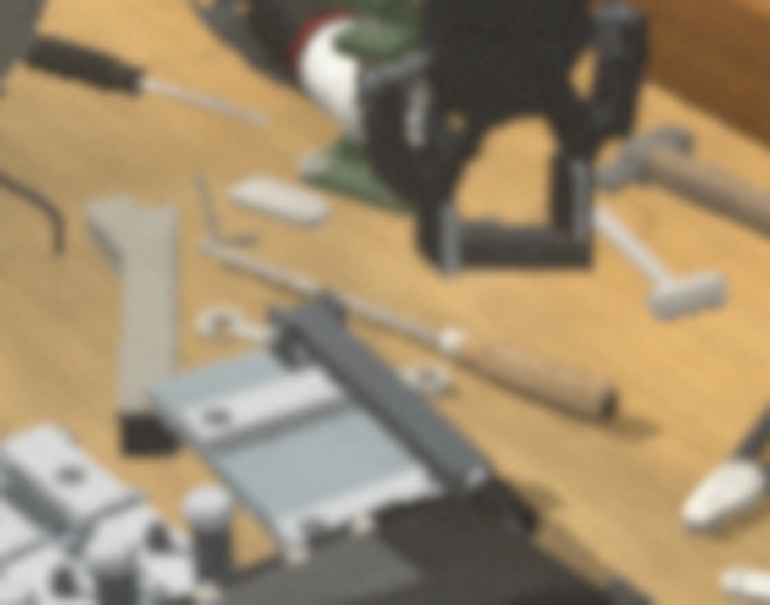

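Emit:
servo_tool --commands '[[[80,0,0,0,60,0,0],[80,0,0,0,60,0,0],[80,0,0,0,60,0,0],[80,0,0,0,60,0,0],[80,0,0,0,60,0,0],[80,0,0,0,60,0,0],[80,0,0,0,60,0,0],[80,0,0,0,60,0,0]]]'

```text
time: 2.6
tool_pos: [613.6, 10.6, 231.6]
tcp_rot: [-7.0, 90.0, 75.8]
ft_force: [0.1, 0.4, -0.9]
finger_gap: 58.7
```

Emit:
servo_tool --commands '[[[100,0,0,0,60,0,0],[100,0,0,0,60,0,0],[100,0,0,0,60,0,0],[100,0,0,0,60,0,0],[100,0,0,0,60,0,0],[100,0,0,0,60,0,0],[100,0,0,0,60,0,0],[100,0,0,0,60,0,0]]]'

```text
time: 3.4
tool_pos: [613.8, 9.8, 231.5]
tcp_rot: [55.5, 90.0, 78.5]
ft_force: [-0.9, 1.1, -0.5]
finger_gap: 52.0
```

Emit:
servo_tool --commands '[[[100,0,0,0,60,0,0],[100,0,0,0,60,0,0],[100,0,0,0,60,0,0],[100,0,0,0,60,0,0],[100,0,0,0,60,0,0],[100,0,0,0,60,0,0],[100,0,0,0,60,0,0],[100,0,0,0,60,0,0]]]'

```text
time: 4.2
tool_pos: [614.0, 9.3, 231.4]
tcp_rot: [142.6, 90.0, 105.7]
ft_force: [-0.7, 0.3, 0.3]
finger_gap: 51.9
```

```bash
python3 - <<'E'
from h import *
delta((616,8,76),-36.9)
E
```

```text
shift cm [15.54  0.02  0.24] rot [ 0. -0. -0.] | t 4.2 tcp [614.    9.3 231.4] gap 51.9 F [-0.7  0.3  0.3] J [-4. 10. 83.  0. 87. 33.]
```

Emit:
servo_tool --commands '[[[100,5,0,0.2,0,0,0],[100,9,0,0.2,0,0,0],[100,12,0,0.2,0,0,0],[100,14,0,0.2,0,0,0],[100,15.4,0,0.2,0,0,0],[100,15.4,0,0.2,0,0,0]]]'

```text
time: 4.8
tool_pos: [614.2, 7.7, 75.1]
tcp_rot: [-147.2, 89.8, 176.0]
ft_force: [-0.5, 0.2, 0.4]
finger_gap: 52.0
```

```bash
python3 - <<'E'
from h import *
delta((616,8,76),-36.9)
s,_=snap("side");crop(s,170,90,290,200,5.5,"s6.png")
E
```

```text
shift cm [-0.09  0.13  0.13] rot [ 0.1 -0.2  0.1] | t 4.8 tcp [614.2   7.7  75.1] gap 52.0 F [-0.5  0.2  0.4] J [-4. 17. 91. -0. 72. 33.]
```

View pics/s6.png

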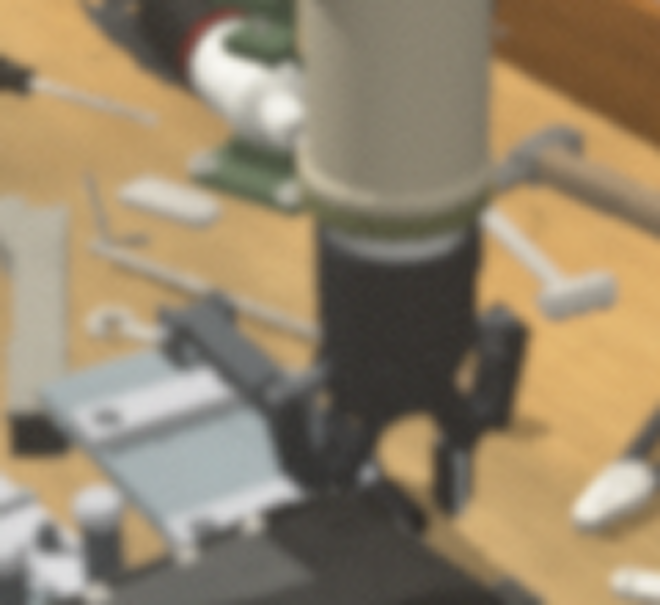

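Emit:
servo_tool --commands '[[[255,0,0,0,0,0,0],[255,0,0,0,0,0,0],[255,0,0,0,0,0,0],[255,0,0,0,0,0,0],[255,0,0,0,0,0,0],[255,0,0,0,0,0,0],[255,0,0,0,0,0,0]]]' --force 40

```text
time: 5.55
tool_pos: [617.6, 6.9, 79.5]
tcp_rot: [27.7, 89.8, -9.4]
ft_force: [2.4, -1.5, 7.3]
finger_gap: 18.2
```

```bash
python3 - <<'E'
from h import *
delta((616,8,76),-36.9); print(r.sense()["wrist_torque"])
# arc: hinge point & rotation
R0=Rt();s=r.sense();print(R0.round(2))
y=np.array([.6,.8,0]);x=np.array([.8,-.6,0])
C=s["tool_pos"]+0; C=C+198*y; C[2]=86  # hinge
for th in(8,16,24,32,40,48):
    # lifting free end at -y: rotate about x by -th
    Rw=Ro.from_rotvec(-np.radians(th)*x).as_matrix()
    p=C+Rw@(s["tool_pos"]-C)
    print(th,p.round(0),(R0.T@(p-s["tool_pos"])/10).round(2),np.degrees(Ro.from_matrix(R0.T@Rw@R0).as_rotvec()).round(1))
E
```

```text
shift cm [ 0.35 -0.01 -0.2 ] rot [-0.2  0.2 -0.1] | t 5.55 tcp [617.6   6.9  79.5] gap 18.2 F [ 2.4 -1.5  7.3] J [-4. 17. 91. -0. 72. 33.]
[-0.34255667 -0.36624093  0.23673886]
[[ 0.   0.6  0.8]
 [-0.   0.8 -0.6]
 [-1.   0.   0. ]]
8 [618.   8. 107.] [-2.76  0.11  0.01] [-0. -0. -8.]
16 [621.  12. 134.] [-5.48  0.6   0.02] [ -0.1  -0.1 -16. ]
24 [626.  19. 161.] [-8.11  1.46  0.02] [ -0.1  -0.1 -24. ]
32 [634.  28. 185.] [-10.59   2.69   0.03] [ -0.1  -0.2 -32. ]
40 [643.  41. 208.] [-12.87   4.24   0.03] [ -0.1  -0.2 -40. ]
48 [654.  55. 229.] [-14.92   6.1    0.03] [ -0.2  -0.2 -48. ]
```

Emit:
servo_tool --commands '[[[255,-1.4,0,0,0,0,-4],[255,-2.8,0.1,0,0,0,-8],[255,-4.1,0.3,0,0,0,-12],[255,-5.5,0.6,0,0,0,-16],[255,-5.5,0.6,0,0,0,-16]]]'

```text
time: 6.05
tool_pos: [620.9, 11.6, 134.6]
tcp_rot: [-89.3, 73.8, -126.4]
ft_force: [1.0, -8.2, 3.7]
finger_gap: 18.4
```

```bash
python3 - <<'E'
from h import *
delta((616,8,76),-36.9); print(r.sense()["wrist_torque"])
s,_=snap("side");crop(s,150,60,290,200,4,"s7.png")
E
```

```text
shift cm [ 5.79  1.07 -0.2 ] rot [-0.2  0.2 16.2] | t 6.05 tcp [620.9  11.6 134.6] gap 18.4 F [ 1.  -8.2  3.7] J [  4.  25.  76. -12.  89.  42.]
[-1.21238853 -0.27786349  0.49807658]
```

View pics/s7.png

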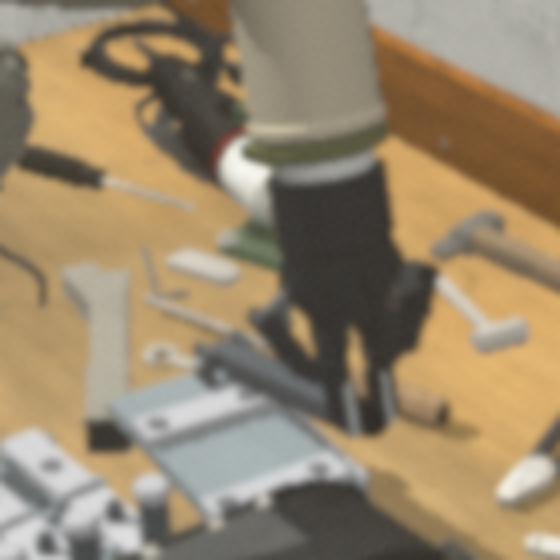

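```bash
cat > arc.py <<'E'
from h import *
import sys
def arc(C,ths):
    R0=Rt();s=r.sense();x=np.array([.8,-.6,0])
    for th in ths:
        Rw=Ro.from_rotvec(-np.radians(th)*x).as_matrix();p=C+Rw@(s["tool_pos"]-C)
        print(th,p.round(0),(R0.T@(p-s["tool_pos"])/10).round(2),np.degrees(Ro.from_matrix(R0.T@Rw@R0).as_rotvec()).round(1))
C=np.array([736.4,165.3,86])
if __name__=="__main__": arc(C,[float(a) for a in sys.argv[1:]])
E
python3 arc.py 5 10 15 20 25 30
```

```text
5.0 [624.  15. 150.] [-1.73  0.01  0.  ] [-0. -0. -5.]
10.0 [628.  20. 167.] [-3.45  0.17  0.01] [ -0.  -0. -10.]
15.0 [632.  27. 182.] [-5.16  0.48  0.01] [ -0.   -0.1 -15. ]
20.0 [638.  34. 197.] [-6.82  0.94  0.01] [ -0.   -0.1 -20. ]
25.0 [644.  42. 211.] [-8.45  1.54  0.01] [ -0.   -0.1 -25. ]
30.0 [651.  51. 224.] [-1.001e+01  2.290e+00  1.000e-02] [ -0.1  -0.1 -30. ]
```

Emit:
servo_tool --commands '[[[255,-1.7,0,0,0,0,-5],[255,-3.4,0.2,0,0,0,-10],[255,-5.1,0.5,0,0,0,-15],[255,-6.8,0.9,0,0,0,-20],[255,-8.4,1.5,0,0,0,-25],[255,-10,2.3,0,0,0,-30],[255,-10,2.3,0,0,0,-30],[255,-10,2.3,0,0,0,-30]]]'

```text
time: 6.9
tool_pos: [649.6, 51.2, 221.5]
tcp_rot: [-90.0, 43.8, -127.2]
ft_force: [-0.1, -4.9, 0.3]
finger_gap: 18.2
```

```bash
python3 - <<'E'
from h import *
delta((616,8,76),-36.9); print(r.sense()["wrist_torque"])
s,_=snap("side");crop(s,150,40,290,200,4,"s8.png")
E
```

```text
shift cm [14.02  6.7  -0.06] rot [-0.3 -0.1 46.2] | t 6.9 tcp [649.6  51.2 221.5] gap 18.2 F [-0.1 -4.9  0.3] J [ 14.  53.  37. -33. 124.  41.]
[-0.1411456  -0.23482978  0.23074234]
```

View pics/s8.png

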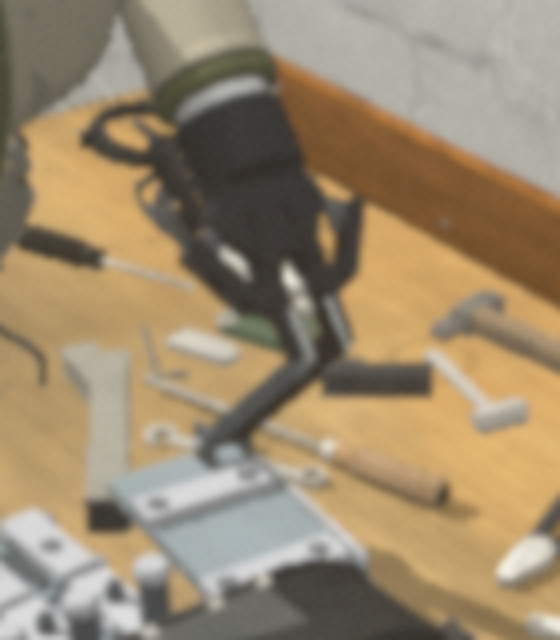

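Emit:
servo_tool --commands '[[[110,0,0,0,0,0,0],[110,0,0,0,0,0,0],[110,0,0,0,0,0,0],[110,0,0,0,0,0,0],[110,-2,0,0,0,0,0],[110,-5,0,0,0,0,0],[110,-9,0,0,0,0,0],[110,-9,0,0,0,0,0]]]'

```text
time: 7.75
tool_pos: [685.0, 102.4, 285.3]
tcp_rot: [-89.9, 44.0, -127.0]
ft_force: [56.6, 22.7, 29.8]
finger_gap: 48.2
```

```bash
python3 - <<'E'
from h import *
delta((584,99,200),53)
s,_=snap("side");crop(s,130,40,290,230,3.2,"s9.png")
t,d=snap("top");crop(t,120,100,270,250,4,"t9.png");cv2.imwrite("pics/t9f.png",t);cv2.imwrite("pics/s9f.png",s)
E
```

```text
shift cm [10.5   1.71 -7.86] rot [84.6 35.9 35.9] | t 7.75 tcp [685.  102.4 285.3] gap 48.2 F [56.6 22.7 29.8] J [ 17.  72.   1. -41. 140.  30.]
```

View pics/t9.png

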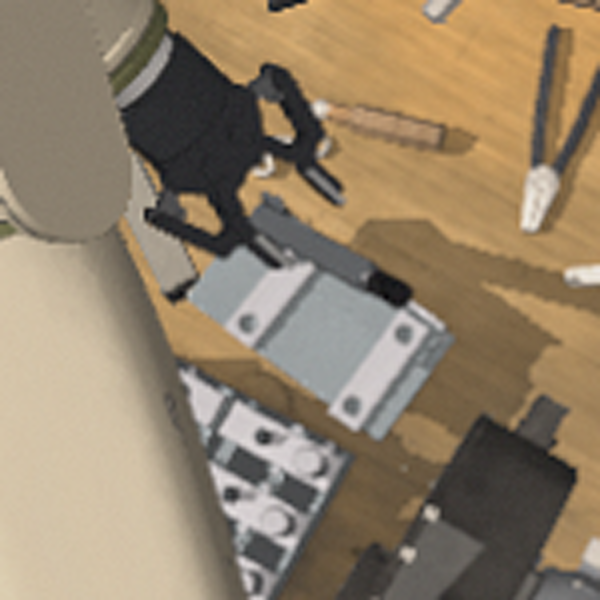

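View pics/s9.png

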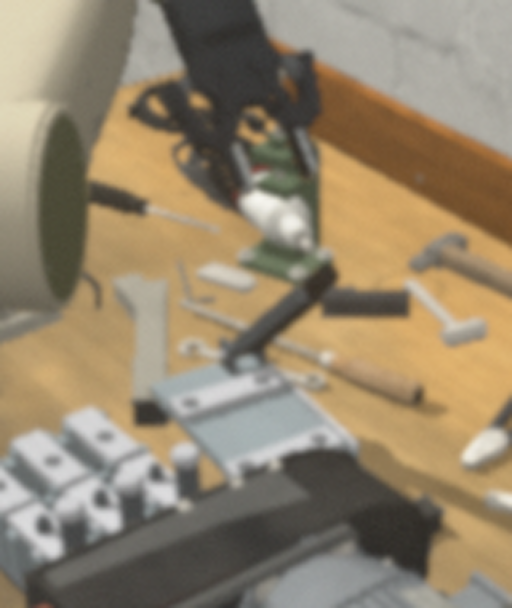

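```bash
python3 - <<'E'
from h import *
s=r.sense();print(s["ft_force"],s["wrist_torque"],s["qd"].round(2),s["joint_pos"].round(1),s["tool_pos"],s["time"])
t=r.snapshot("top");s=r.sense();print(s["ft_force"],s["qd"].round(2),s["time"])
R0=Rt();print(R0.round(2))
# position of wrist: flange behind
for b in(73,150,200,250): print(b,(s["tool_pos"]-R0[:,0]*b).round(0))
E
```

```text
[ 0.76449296 -0.23995277 -3.8722455 ] [ 0.30728599 -0.24695998  0.02093515] [-0.98 -1.58 -3.38  2.84 -4.82  3.81] [ 17.1  72.    1.8 -40.5 139.6  30.3] [683.06382728 102.93090553 276.67167378] 7.85
[ 0.00255215 -0.04808538  0.08335512] [-0.92 -3.35 -4.53  0.69 -1.53  1.29] 7.9
[[-0.44  0.41  0.8 ]
 [-0.58  0.55 -0.6 ]
 [-0.69 -0.72 -0.  ]]
73 [717. 145. 329.]
150 [750. 189. 383.]
200 [772. 218. 417.]
250 [794. 246. 452.]
```

```bash
python3 - <<'E'
from h import *
delta((584,99,250),53)
delta((584,99,250),-37)
E
```

```text
shift cm [ 6.61 -2.26 -7.81] rot [-84.5 -36.4  36. ] | t 7.9 tcp [684.7 102.5 279. ] gap 48.6 F [ 0.  -0.   0.1] J [ 17.  72.   2. -40. 139.  30.]
shift cm [ 6.61 -2.26 -7.81] rot [ 0.1 -0.2 46.3] | t 7.9 tcp [684.7 102.5 279. ] gap 48.6 F [ 0.  -0.   0.1] J [ 17.  72.   2. -40. 139.  30.]
```

Emit:
servo_tool --commands '[[[110,0,0,-4,0,0,5],[110,0.3,0,-7.8,0,0,11],[110,2,-0.6,-7.8,0,0,18],[110,4,-1.5,-7.8,0,0,26],[110,6.6,-2.3,-7.8,0,0,34],[110,6.6,-2.3,-7.8,0,0,42],[110,6.6,-2.3,-7.8,0,0,46],[110,6.6,-2.3,-7.8,0,0,46]]]'

```text
time: 8.7
tool_pos: [586.7, 99.0, 258.7]
tcp_rot: [-76.5, 87.9, -113.6]
ft_force: [-0.1, 0.2, -0.3]
finger_gap: 48.7
```

```bash
python3 - <<'E'
from h import *
delta((584,99,250),53)
E
```

```text
shift cm [ 0.87 -0.13 -0.22] rot [89.9  2.   1.2] | t 8.7 tcp [586.7  99.  258.7] gap 48.7 F [-0.1  0.2 -0.3] J [ 6.  7. 83. -2. 91. 43.]
```

```bash
python3 - <<'E'
from h import *
t=cv2.imread("pics/t9f.png");s=cv2.imread("pics/s9f.png")
f=lambda a,b:(120+(a+.5)/4-.5,100+(b+.5)/4-.5)
A=[darkc(t,*f(*p),rad=3) for p in[(352,403),(404,332),(249,322)]]
print("top",plane("top",[c[0] for c in A],76).round(1),[c[1] for c in A])
g=lambda a,b:(130+(a+.5)/3.2-.5,40+(b+.5)/3.2-.5)
B=[darkc(s,*g(*p),rad=2) for p in[(322,439),(190,402),(265,378)]]
print("side (a_back, b_front,b_back)",plane("side",[c[0] for c in B],76).round(1),[c[1] for c in B])
E
```

```text
top [[584.7  99.5  76. ]
 [643.6  58.4  76. ]
 [652.  186.6  76. ]] [np.float64(13.921875), np.float64(8.171875), np.float64(12.3125)]
side (a_back, b_front,b_back) [[628.2  45.9  76. ]
 [650.6 181.5  76. ]
 [734.9 148.9  76. ]] [np.float64(23.1875), np.float64(6.640625), np.float64(13.140625)]
```

Emit:
servo_tool --commands '[[[110,0,0,0,90,2,1.2],[110,0,0,0,90,2,1.2],[110,0,0,0,90,2,1.2],[110,0,0,0,90,2,1.2],[110,0,0,0,90,2,1.2],[110,0,0,0,90,2,1.2],[110,0,0,0,90,2,1.2],[110,0,0,0,90,2,1.2]]]'

```text
time: 9.5
tool_pos: [587.1, 98.6, 258.2]
tcp_rot: [-37.1, 89.0, -143.3]
ft_force: [-0.1, 0.3, -0.3]
finger_gap: 48.5
```

Emit:
servo_tool --commands '[[[110,0,0,0,21,0,0],[110,0,0,0,21,0,0],[110,0,0,0,21,0,0],[110,0,0,0,21,0,0]]]'

```text
time: 9.9
tool_pos: [586.9, 98.5, 257.9]
tcp_rot: [-17.2, 89.0, -144.1]
ft_force: [0.5, 0.3, 0.7]
finger_gap: 48.7
```

```bash
python3 - <<'E'
from h import *
delta((590.6,92.6,150),52.6)
E
```

```text
shift cm [10.79  0.71  0.07] rot [0.5 1.  0.3] | t 9.9 tcp [586.9  98.5 257.9] gap 48.7 F [0.5 0.3 0.7] J [  5.   7.  83.  -1.  91. 132.]
```

Emit:
servo_tool --commands '[[[110,5,0.7,0.1,0.5,1,0.3],[110,9,0.7,0.1,0.5,1,0.3],[110,10.8,0.7,0.1,0.5,1,0.3],[110,10.8,0.7,0.1,0.5,1,0.3]]]'

```text
time: 10.3
tool_pos: [586.5, 92.0, 144.2]
tcp_rot: [-49.6, 89.4, -176.8]
ft_force: [0.2, -0.5, -0.0]
finger_gap: 48.8
```

```bash
python3 - <<'E'
from h import *
delta((590.6,92.6,70.5),52.6)
E
```

```text
shift cm [ 7.36  0.35 -0.34] rot [0.2 0.4 0.4] | t 10.3 tcp [586.5  92.  144.2] gap 48.8 F [ 0.2 -0.5 -0. ] J [  4.  10.  91.   0.  79. 131.]
```

Emit:
servo_tool --commands '[[[110,3,0.35,-0.3,0.2,0.4,0.4],[110,5.5,0.35,-0.3,0.2,0.4,0.4],[110,5.5,0.35,-0.3,0.2,0.4,0.4],[110,5.5,0.35,-0.3,0.2,0.4,0.4],[110,5.5,0.35,-0.3,0.2,0.4,0.4]]]'

```text
time: 10.8
tool_pos: [594.1, 92.7, 94.6]
tcp_rot: [134.8, 89.6, 7.4]
ft_force: [0.5, 0.4, 0.8]
finger_gap: 48.6
```

```bash
python3 - <<'E'
from h import *
delta((590.6,92.6,70.5),52.6)
t,d=snap("top");crop(t,140,120,250,230,5,"t10.png");s,_=snap("side");crop(s,130,80,290,230,4,"s10.png")
delta((590.6,92.6,70.5),52.6)
E
```

```text
shift cm [ 2.41 -0.28  0.23] rot [-0.  -0.3 -0.3] | t 10.8 tcp [594.1  92.7  94.6] gap 48.6 F [0.5 0.4 0.8] J [  4.  13.  94.   0.  73. 131.]
shift cm [ 2.35 -0.25  0.21] rot [-0.  -0.3 -0.3] | t 10.9 tcp [593.7  92.7  94. ] gap 48.2 F [ 0.   0.3 -0.5] J [  4.  13.  94.   0.  73. 131.]
```

View pics/t10.png

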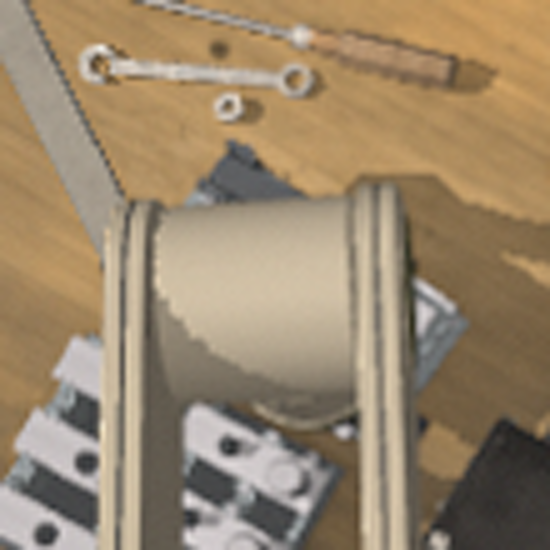

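View pics/s10.png

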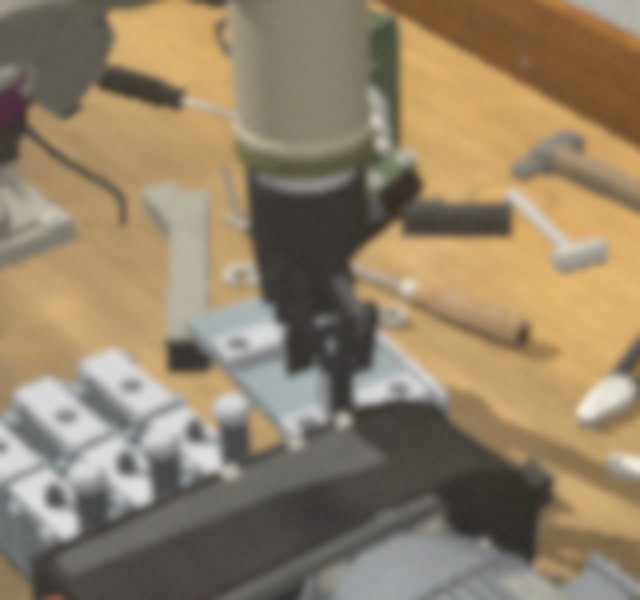

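Emit:
servo_tool --commands '[[[110,1.2,-0.25,0.2,0,-0.3,-0.3],[110,2.0,-0.25,0.2,0,-0.3,-0.3],[110,2.1,-0.25,0.2,0,-0.3,-0.3],[110,2.1,-0.25,0.2,0,-0.3,-0.3],[110,2.1,-0.25,0.2,0,-0.3,-0.3]]]'

```text
time: 11.4
tool_pos: [588.8, 92.4, 70.2]
tcp_rot: [-47.0, 89.7, -174.4]
ft_force: [0.2, -0.7, 0.8]
finger_gap: 48.5
```

```bash
python3 - <<'E'
from h import *
delta((590.6,92.6,70.5),52.6)
E
```

```text
shift cm [-0.03  0.13 -0.12] rot [-0.1  0.2  0.2] | t 11.4 tcp [588.8  92.4  70.2] gap 48.5 F [ 0.2 -0.7  0.8] J [  4.  15.  95.  -0.  71. 131.]
```

Emit:
servo_tool --commands '[[[255,0,0,0,0,0,0],[255,0,0,0,0,0,0],[255,0,0,0,0,0,0],[255,0,0,0,0,0,0],[255,0,0,0,0,0,0],[255,0,0,0,0,0,0]]]' --force 60

```text
time: 12.0
tool_pos: [589.5, 92.6, 71.1]
tcp_rot: [-49.1, 89.8, -176.5]
ft_force: [0.1, 0.7, 6.1]
finger_gap: 25.9
```

```bash
python3 - <<'E'
from h import *
delta((590.6-36,92.6+27,72),52.6)
E
```

```text
shift cm [-0.08 -4.41 -0.02] rot [-0.1  0.1  0.1] | t 12.0 tcp [589.5  92.6  71.1] gap 25.9 F [0.1 0.7 6.1] J [  4.  15.  95.   0.  71. 131.]
```

Emit:
servo_tool --commands '[[[255,-0.1,-1.0,0,0,0,0],[255,-0.1,-2.2,0,0,0,0],[255,-0.1,-3.4,0,0,0,0],[255,-0.1,-4.5,0,0,0,0],[255,-0.1,-4.5,0,0,0,0],[255,-0.1,-4.5,0,0,0,0],[255,-0.1,-4.5,0,0,0,0]]]'

```text
time: 12.7
tool_pos: [557.7, 119.6, 75.6]
tcp_rot: [118.5, 89.6, -8.9]
ft_force: [11.2, -6.0, 11.6]
finger_gap: 25.6
```

```bash
python3 - <<'E'
from h import *
delta((590.6-36,92.6+27,110),52.6)
s,_=snap("side");crop(s,130,80,290,230,4,"s11.png")
E
```

```text
shift cm [-3.45 -0.22  0.18] rot [-0.1 -0.2 -0.4] | t 12.7 tcp [557.7 119.6  75.6] gap 25.6 F [11.2 -6.  11.6] J [  7.  10.  99.  -0.  70. 135.]
```

View pics/s11.png

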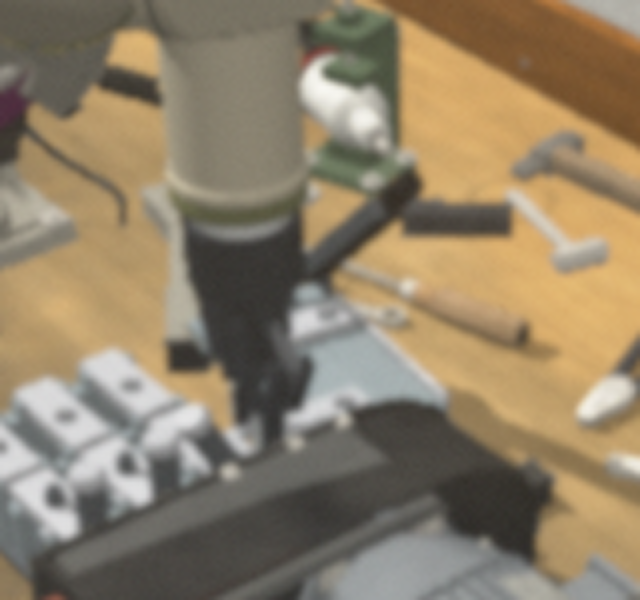

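Emit:
servo_tool --commands '[[[255,0,0.8,0,0,0,0],[255,-0.5,0.8,0,0,0,0],[255,-3,0.6,0,0,0,0],[255,-7,0.6,0,0,0,0],[255,-11,0.6,0,0,0,0],[255,-12.5,0.6,0,0,0,0],[255,-12.5,0.6,0,0,0,0],[255,-12.5,0.6,0,0,0,0]]]'

```text
time: 13.55
tool_pos: [557.2, 116.4, 194.4]
tcp_rot: [-48.1, 89.6, -175.6]
ft_force: [-0.4, 0.5, -1.5]
finger_gap: 25.6
```

```bash
python3 - <<'E'
from h import *
delta((590.6-36,92.6+27,110),52.6)
s,_=snap("side");crop(s,110,60,290,230,4,"s12.png")
t,_=snap("top");crop(t,110,130,260,270,5,"t12.png")
E
```

```text
shift cm [ 8.45 -0.36 -0.13] rot [-0.   0.3  0.3] | t 13.55 tcp [557.2 116.4 194.4] gap 25.6 F [-0.4  0.5 -1.5] J [  7.   4.  93.   0.  84. 134.]
```

View pics/s12.png

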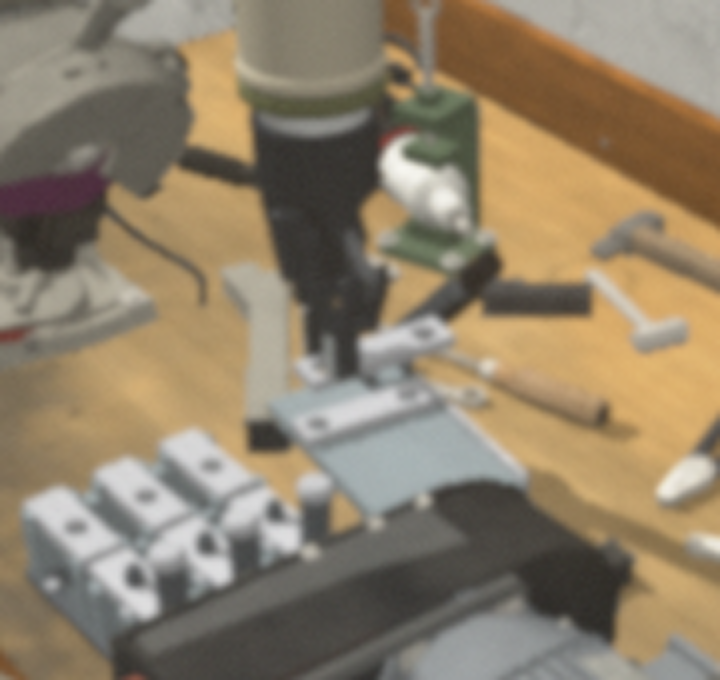

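View pics/t12.png

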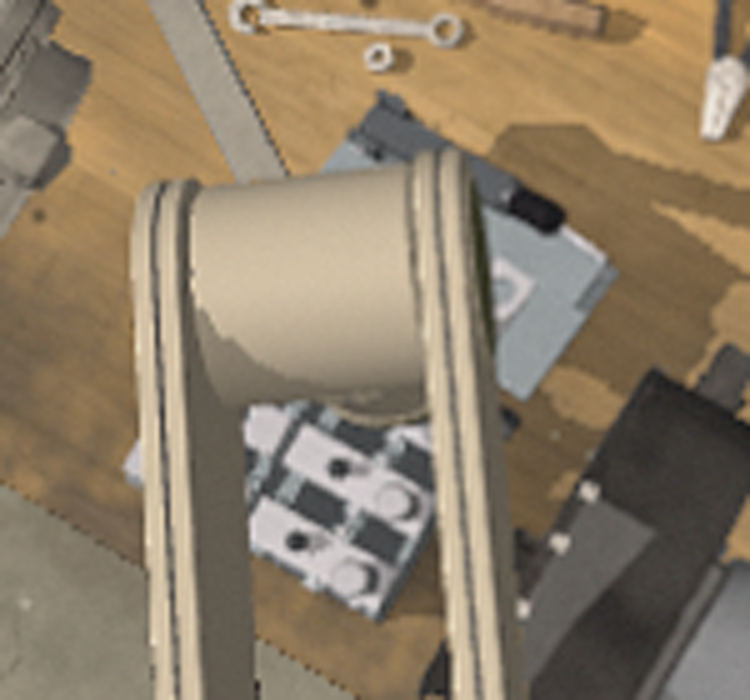

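```bash
python3 - <<'E'
from h import *
s,_=snap("side");cv2.imwrite("pics/s13f.png",s)
f=lambda a,b:(110+(a+.5)/4-.5,60+(b+.5)/4-.5)
c,ar=darkc(s,*f(428,332),rad=3);print(c,ar)
p=r.sense()["tool_pos"];ax=np.array([.8,-.6,0])
for z in(196,200,202):
    q=plane("side",[c],z)[0];print(z,q.round(1),"along",((q-p)@ax).round(1),"perp",((q-p)@[.6,.8,0]).round(1))
crop(s,160,110,240,170,9,"s13.png")
E
```

```text
[217.3973111  137.70769082] 40.53125
196 [638.7  84.7 196. ] along 84.4 perp 24.1
200 [632.7  81.9 200. ] along 81.3 perp 18.2
202 [629.7  80.5 202. ] along 79.7 perp 15.3
```

View pics/s13.png

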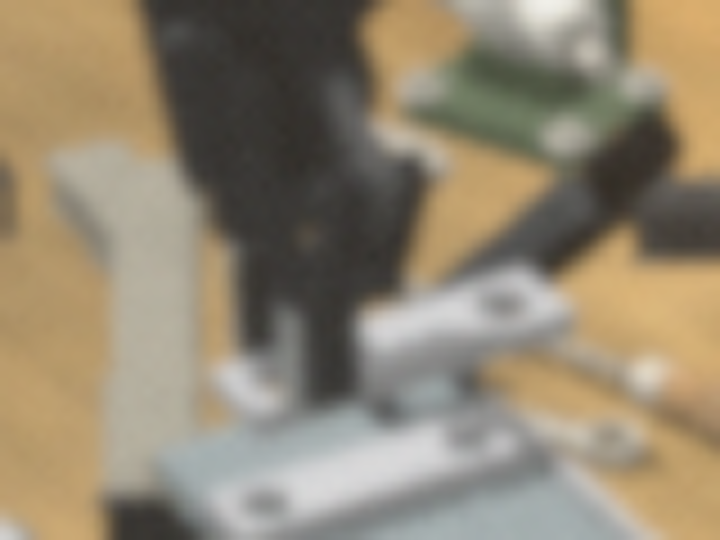

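```bash
cat > held.py <<'E'
from h import *
def held(n,uv,pa,ztop=6):
    s=r.sense();p=s["tool_pos"];a=np.radians(pa);ax=np.array([np.cos(a),np.sin(a),0]);pe=np.array([-ax[1],ax[0],0])
    for z in(p[2]+ztop-2,p[2]+ztop):
        q=plane(n,[uv],z)[0];print(z.round(0),q.round(1),"along",((q-p)@ax).round(1),"perp",((q-p)@pe).round(1))
E
python3 - <<'E'
from held import *
s=cv2.imread("pics/s13f.png");c,ar=darkc(s,215.1,143.2,rad=2,th=140);print(c,ar)
held("side",(215.1,143.2),-37.2);held("side",c,-37.2)
held("side",(160+265/9,110+503/9),-37.2)
print(plane("side",[(160+265/9-.4,110+503/9-.4),(160+465/9-.4,110+437/9-.4)],76))
E
```

```text
[214.7504683  138.87424352] 27.109375
197.0 [609.7  78.1 197.4] along 65.2 perp 1.8
199.0 [606.8  76.7 199.4] along 63.7 perp -1.1
197.0 [628.7  87.7 197.4] along 74.5 perp 20.9
199.0 [625.7  86.3 199.4] along 73.0 perp 17.9
197.0 [493.9  92.6 197.4] along -35.9 perp -56.7
199.0 [491.3  91.2 199.4] along -37.0 perp -59.4
[[651.04570816 181.98627241  76.        ]
 [708.42546005 139.30514732  76.        ]]
```

```bash
python3 - <<'E'
from h import *
print((Rt().T@np.array([-88,111.5,-20])/10).round(2))
E
```

```text
[  2.07 -13.75  -3.51]
```

Emit:
servo_tool --commands '[[[255,0,-3,-0.8,-7,0,0],[255,0,-6,-1.6,-15,0,0],[255,0,-9,-2.4,-23,0,0],[255,0,-12,-3,-31,0,0],[255,0.5,-13.7,-3.5,-39,0,0],[255,1,-13.7,-3.5,-47,0,0],[255,1.5,-13.7,-3.5,-55,0,0],[255,2,-13.7,-3.5,-63,0,0]]]'

```text
time: 14.5
tool_pos: [469.7, 227.2, 174.7]
tcp_rot: [-104.2, 89.6, -168.3]
ft_force: [-0.1, -0.1, -1.2]
finger_gap: 25.3
```

```bash
python3 - <<'E'
from h import *
delta((468.9,227.9,174),-27.9)
E
```

```text
shift cm [ 0.07 -0.04 -0.09] rot [-36.2  -0.2   0.4] | t 14.5 tcp [469.7 227.2 174.7] gap 25.3 F [-0.1 -0.1 -1.2] J [ 20.  -2. 101.   0.  81.  84.]
```

Emit:
servo_tool --commands '[[[255,1,0,0,-8,0,0],[255,2,0,0,-16,0,0],[255,3,0,0,-24,0,0],[255,4,0,0,-32,0,0],[255,6,0,0,-36.2,0,0],[255,7,0,0,-36.2,0,0],[255,7,0,0,-36.2,0,0],[255,7,0,0,-36.2,0,0]]]'

```text
time: 15.3
tool_pos: [470.2, 227.1, 106.4]
tcp_rot: [-142.6, 89.7, -170.9]
ft_force: [-0.2, 0.6, -1.1]
finger_gap: 25.2
```

```bash
python3 - <<'E'
from h import *
delta((468.9,227.9,84),-27.9)
s,_=snap("side");crop(s,90,60,270,230,4,"s14.png")
t,_=snap("top");crop(t,110,130,260,270,5,"t14.png")
delta((468.9,227.9,84),-27.9)
E
```

```text
shift cm [ 2.24  0.02 -0.14] rot [-0.5 -0.3  0.2] | t 15.3 tcp [470.2 227.1 106.4] gap 25.2 F [-0.2  0.6 -1.1] J [ 20.   1. 105.   0.  74.  48.]
shift cm [ 2.36 -0.06 -0.2 ] rot [-0.4 -0.2  0.1] | t 15.4 tcp [471.1 227.5 107.6] gap 25.3 F [ 0.4 -0.  -1.1] J [ 20.   1. 105.   0.  74.  48.]
```

View pics/s14.png

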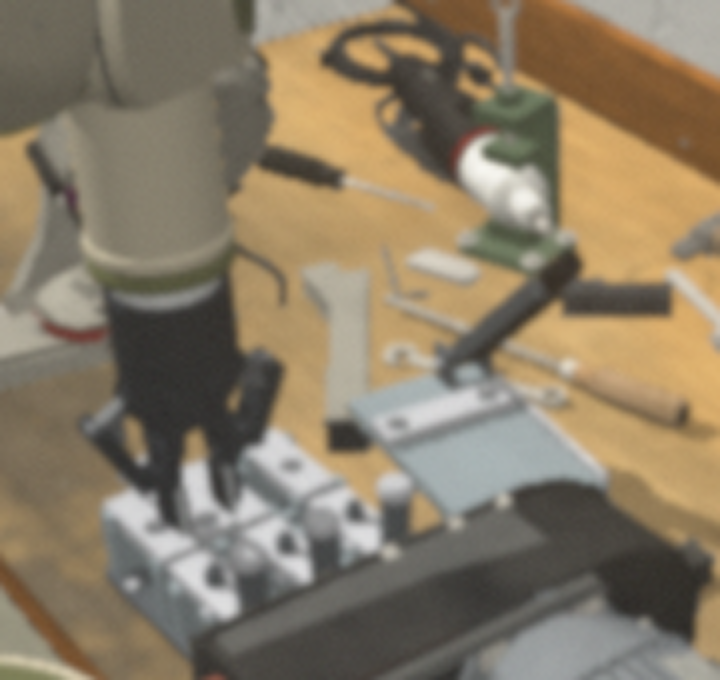

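View pics/t14.png

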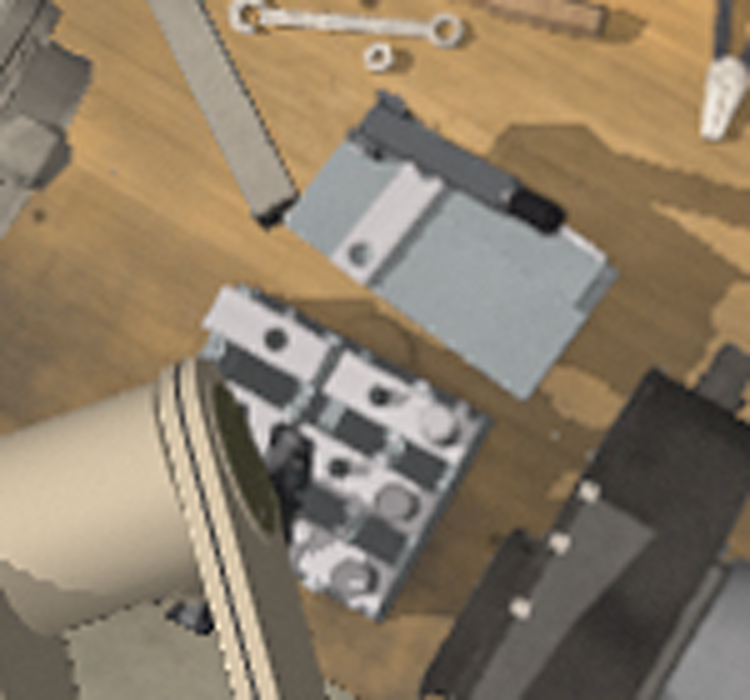

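```bash
python3 - <<'E'
from h import *
s,_=snap("side");crop(s,105,165,175,225,11,"s15.png");cv2.imwrite("pics/s15f.png",s)
E
```

```text
(no output)
```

View pics/s15.png

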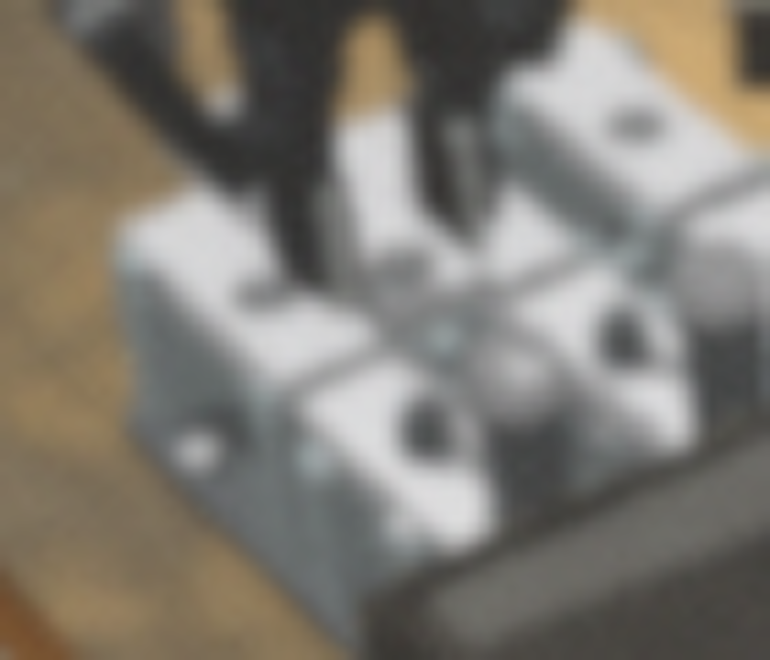

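```bash
python3 - <<'E'
from h import *
g=lambda a,b:(105+(a+.5)/11-.5,165+(b+.5)/11-.5)
print("platehole",plane("side",[g(400,267)],112.5).round(1), "tcp",r.sense()["tool_pos"])
print("pin mid (z68)",plane("side",[g(425,425)],68).round(1))
print("pin1 mid (z68)",plane("side",[g(622,338)],68).round(1))
print("model",proj("side",[[465.2,220.8,60],[465.2,220.8,75.5]]), g(425,425))
E
```

```text
platehole [[466.1 221.4 112.5]] tcp [471.21857639 227.52897837 107.75119343]
pin mid (z68) [[464.1 220.   68. ]]
pin1 mid (z68) [[510.2 193.5  68. ]]
model [[143.53433221 205.26175652]
 [142.77745608 200.57248631]] (143.1818181818182, 203.1818181818182)
```

```bash
python3 - <<'E'
from h import *
delta((469,226.8,76),-27.9);print(Rt().round(2))
E
```

```text
shift cm [ 3.18 -0.17 -0.15] rot [-0.4 -0.2  0.1] | t 15.45 tcp [471.2 227.5 107.8] gap 25.0 F [-0.1 -0.5 -1.8] J [ 20.   1. 105.   0.  74.  48.]
[[-0.    0.47  0.88]
 [ 0.    0.88 -0.47]
 [-1.   -0.   -0.  ]]
```

Emit:
servo_tool --commands '[[[255,1,-0.15,-0.15,-0.4,0,0],[255,2,-0.15,-0.15,-0.4,0,0],[255,2.6,-0.15,-0.15,-0.4,0,0],[255,2.9,-0.15,-0.15,-0.4,0,0],[255,3.2,-0.15,-0.15,-0.4,0,0],[255,3.2,-0.15,-0.15,-0.4,0,0],[255,3.2,-0.15,-0.15,-0.4,0,0]]]'

```text
time: 16.15
tool_pos: [468.5, 226.7, 74.9]
tcp_rot: [-147.7, 89.8, -175.6]
ft_force: [0.3, -0.4, -1.1]
finger_gap: 26.0
```

```bash
python3 - <<'E'
from h import *
delta((469,226.8,63),-27.9);print(r.sense()["wrist_torque"])
E
```

```text
shift cm [1.19 0.03 0.04] rot [ 0.  -0.2  0.1] | t 16.15 tcp [468.5 226.7  74.9] gap 26.0 F [ 0.3 -0.4 -1.1] J [ 20.   3. 107.   0.  70.  48.]
[-0.06954554  0.00822997 -0.00218748]
```

No contact yet. Continue 4 mm steps.

Emit:
servo_tool --commands '[[[255,0.3,0,0,0,0,0],[255,0.5,0,0,0,0,0],[255,0.5,0,0,0,0,0]]]'

```text
time: 16.45
tool_pos: [468.1, 226.6, 69.4]
tcp_rot: [-145.1, 89.7, -172.9]
ft_force: [0.2, -0.6, -1.4]
finger_gap: 25.4
```

Emit:
servo_tool --commands '[[[255,0.2,0,0,0,0,0],[255,0.3,0,0,0,0,0],[255,0.3,0,0,0,0,0]]]'

```text
time: 16.75
tool_pos: [468.2, 226.6, 66.5]
tcp_rot: [-146.2, 89.7, -174.0]
ft_force: [-0.0, 0.5, -0.8]
finger_gap: 25.6
```

Emit:
servo_tool --commands '[[[255,0.2,0,0,0,0,0],[255,0.3,0,0,0,0,0],[255,0.3,0,0,0,0,0]]]'

```text
time: 17.05
tool_pos: [468.2, 226.6, 63.6]
tcp_rot: [-146.3, 89.7, -174.2]
ft_force: [0.0, -0.1, -0.7]
finger_gap: 25.2
```

```bash
python3 - <<'E'
from h import *
delta((469,226.8,63),-27.9);print(r.sense()["wrist_torque"])
s,_=snap("side");crop(s,105,165,175,225,11,"s16.png")
E
```

```text
shift cm [0.06 0.05 0.06] rot [ 0.  -0.2  0.1] | t 17.05 tcp [468.2 226.6  63.6] gap 25.2 F [ 0.  -0.1 -0.7] J [ 20.   4. 107.   0.  69.  48.]
[-0.03829744 -0.02917994 -0.00698541]
```

View pics/s16.png

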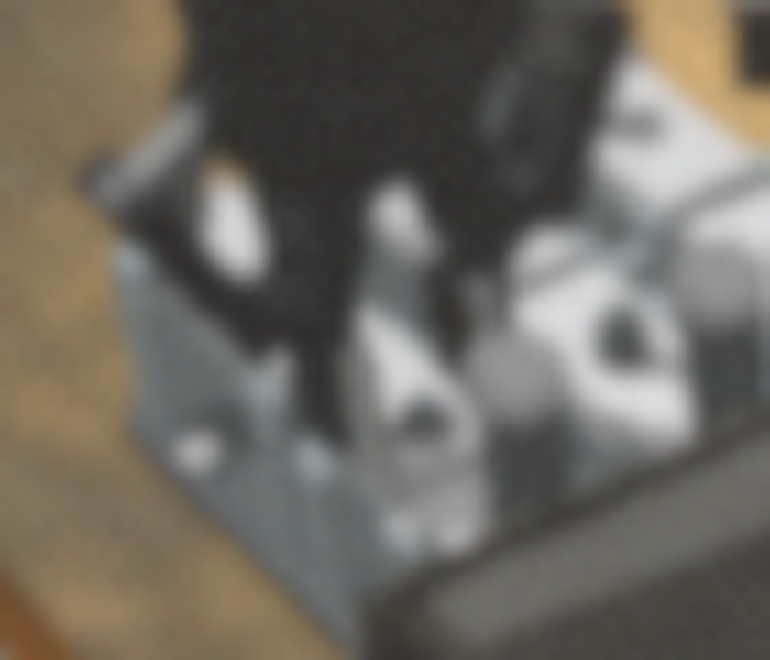

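Emit:
servo_tool --commands '[[[255,0.1,0,0,0,0,0],[255,0.1,0,0,0,0,0],[255,0.1,0,0,0,0,0]]]'

```text
time: 17.4
tool_pos: [468.5, 226.7, 63.2]
tcp_rot: [-148.0, 89.8, -175.9]
ft_force: [-2.2, -1.2, 3.3]
finger_gap: 25.8
```

```bash
python3 - <<'E'
from h import *
delta((469,226.8,63),-27.9)
E
```

```text
shift cm [0.02 0.03 0.04] rot [ 0.  -0.2  0.1] | t 17.4 tcp [468.5 226.7  63.2] gap 25.8 F [-2.2 -1.2  3.3] J [ 20.   4. 107.   0.  69.  48.]
```

Emit:
servo_tool --commands '[[[125,0,0,0,0,0,0],[125,0,0,0,0,0,0],[125,0,0,0,0,0,0],[125,0,0,0,0,0,0],[125,-2,0,0,0,0,0],[125,-6,0,0,0,0,0],[125,-10,0,0,0,0,0],[125,-14,0,0,0,0,0]]]'

```text
time: 18.2
tool_pos: [468.6, 226.6, 204.1]
tcp_rot: [-146.0, 89.7, -173.8]
ft_force: [0.5, 0.3, -0.9]
finger_gap: 43.8
```

```bash
python3 - <<'E'
from h import *
delta((600,180,240),52.6)
s,_=snap("side");crop(s,105,145,205,225,8,"s17.png")
t,_=snap("top");crop(t,110,130,260,270,5,"t17.png");cv2.imwrite("pics/t17f.png",t);cv2.imwrite("pics/s17f.png",s)
E
```

```text
shift cm [-3.65  2.01 13.78] rot [-80.5  -0.3  -0. ] | t 18.2 tcp [468.6 226.6 204.1] gap 43.8 F [ 0.5  0.3 -0.9] J [ 20.  -4. 100.   0.  84.  48.]
```

View pics/s17.png

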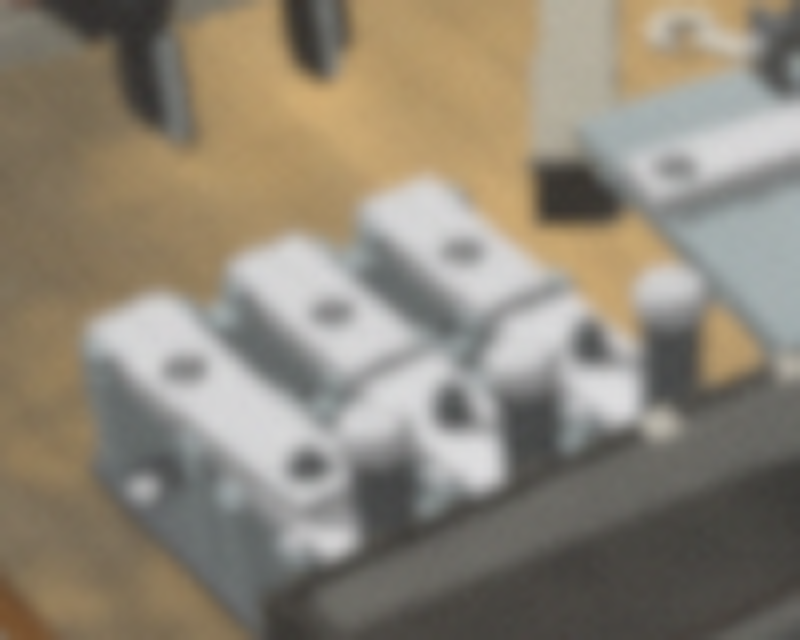

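View pics/t17.png

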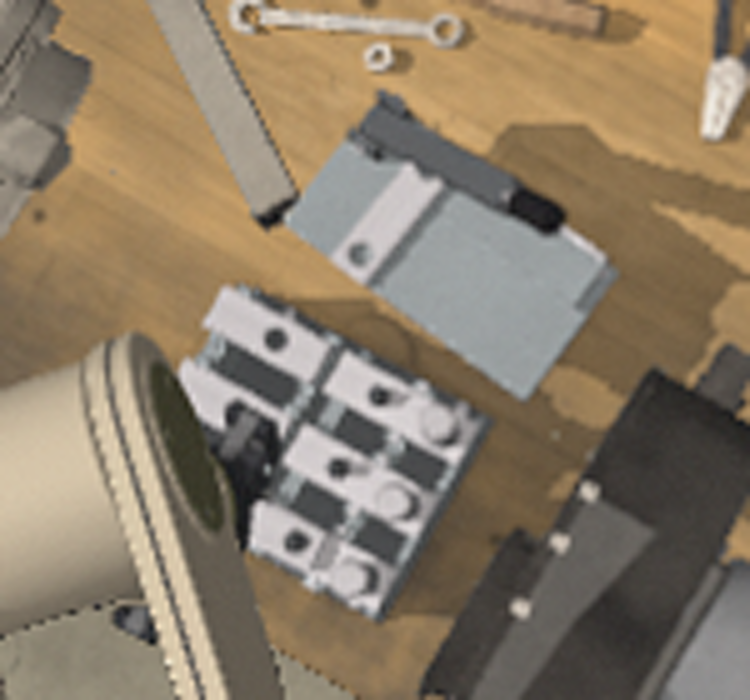

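```bash
python3 - <<'E'
from h import *
for n in("top","side"):
    d=np.load(n+"0.npy");P,m=cloud(n,d);P=P[m]
    for x in range(560,760,20):
        q=P[(P[:,0]>x)&(P[:,0]<=x+20)&(P[:,2]>130)&(P[:,1]>200)&(P[:,1]<460)]
        if len(q): 
            i=q[:,1].argsort()[:3];print(n,x,q[i].round(0).tolist())
# wrist in t17/t10: depth profile now
t,d=snap("top");P,m=cloud("top",d);P=P[m];s=r.sense();c=s["tool_pos"]
q=P[(np.hypot(P[:,0]-c[0],P[:,1]-c[1])<140)&(P[:,2]>250)];J=np.radians(s["joint_pos"][0])
tv=np.array([-np.sin(J),np.cos(J)]);rv=np.array([np.cos(J),np.sin(J)]);e=q[:,:2]-c[:2]
for z in range(int(250),620,20):
    k=(q[:,2]>z)&(q[:,2]<=z+20)
    if k.sum()>5: print(z-c[2],"tang",(e[k]@tv).min().round(0),(e[k]@tv).max().round(0),"rad",(e[k]@rv).min().round(0),(e[k]@rv).max().round(0))
E
```

```text
top 580 [[598.0, 368.0, 288.0], [599.0, 372.0, 284.0], [596.0, 372.0, 282.0]]
top 600 [[620.0, 343.0, 306.0], [620.0, 345.0, 307.0], [618.0, 346.0, 304.0]]
top 620 [[639.0, 291.0, 399.0], [639.0, 291.0, 375.0], [640.0, 292.0, 382.0]]
top 640 [[654.0, 281.0, 388.0], [655.0, 281.0, 396.0], [652.0, 281.0, 387.0]]
top 660 [[661.0, 283.0, 381.0], [660.0, 284.0, 394.0], [664.0, 284.0, 378.0]]
top 680 [[693.0, 305.0, 299.0], [699.0, 305.0, 298.0], [697.0, 306.0, 295.0]]
top 700 [[703.0, 303.0, 296.0], [700.0, 304.0, 294.0], [711.0, 305.0, 284.0]]
top 720 [[722.0, 305.0, 275.0], [728.0, 308.0, 264.0], [723.0, 308.0, 273.0]]
top 740 [[758.0, 325.0, 272.0], [741.0, 325.0, 248.0], [743.0, 326.0, 282.0]]
side 580 [[599.0, 368.0, 288.0], [599.0, 368.0, 285.0], [599.0, 368.0, 282.0]]
side 600 [[613.0, 340.0, 303.0], [620.0, 342.0, 303.0], [613.0, 344.0, 303.0]]
side 620 [[639.0, 287.0, 375.0], [634.0, 287.0, 390.0], [639.0, 289.0, 378.0]]
side 640 [[651.0, 279.0, 396.0], [647.0, 280.0, 376.0], [648.0, 280.0, 381.0]]
side 660 [[661.0, 282.0, 378.0], [664.0, 283.0, 380.0], [660.0, 284.0, 381.0]]
sid
[... 359 characters left out ...]
.0
63.20424315096275 tang -50.0 -25.0 rad 2.0 31.0
83.20424315096275 tang -55.0 56.0 rad -52.0 50.0
103.20424315096275 tang -54.0 58.0 rad -53.0 54.0
123.20424315096275 tang -36.0 -28.0 rad -23.0 23.0
143.20424315096275 tang -37.0 -26.0 rad -25.0 17.0
183.20424315096275 tang -42.0 -37.0 rad -18.0 15.0
203.20424315096275 tang -41.0 21.0 rad -41.0 6.0
263.2042431509627 tang -8.0 11.0 rad -42.0 -40.0
303.2042431509627 tang -63.0 49.0 rad -53.0 -23.0
323.2042431509627 tang -66.0 49.0 rad -130.0 34.0
343.2042431509627 tang -67.0 49.0 rad -131.0 44.0
363.2042431509627 tang -66.0 61.0 rad -131.0 46.0
383.2042431509627 tang -67.0 64.0 rad -132.0 45.0
403.2042431509627 tang -65.0 66.0 rad -132.0 35.0
```

```bash
python3 - <<'E'
from h import *
p=r.sense()["tool_pos"];print((Rt().T@(np.array([657.8,179.4,220])-p)/10).round(2))
E
```

```text
[-1.28  4.46 18.75]
```

Emit:
servo_tool --commands '[[[110,-1.5,1,3,8,0,0],[110,-1.5,2,7,16,0,0],[110,-1.5,3,11,24,0,0],[110,-1.5,4,15,32,0,0],[110,-1.5,4.5,18.7,40,0,0],[110,-1.5,4.5,18.7,48,0,0],[110,-1.5,4.5,18.7,56,0,0],[110,-1.5,4.5,18.7,64,0,0]]]'

```text
time: 19.15
tool_pos: [654.9, 178.6, 214.3]
tcp_rot: [-80.4, 89.6, -172.6]
ft_force: [0.5, 0.2, 0.2]
finger_gap: 48.4
```

Emit:
servo_tool --commands '[[[110,0,0,0,8,0,0],[110,0,0,0,16,0,0],[110,0,0,0,24,0,0],[110,0,0,0,32,0,0],[110,0,0,0,35.5,0,0],[110,0,0,0,35.5,0,0],[110,0,0,0,35.5,0,0]]]'

```text
time: 19.85
tool_pos: [654.9, 179.0, 215.6]
tcp_rot: [-45.7, 89.6, -173.0]
ft_force: [0.5, -0.4, 1.0]
finger_gap: 48.3
```

```bash
python3 - <<'E'
from h import *
s,_=snap("side");crop(s,130,60,290,230,4,"s18.png")
t,_=snap("top");crop(t,110,100,260,240,5,"t18.png");cv2.imwrite("pics/s18f.png",s)
delta((657.8,179.4,100),52.6)
E
```

```text
shift cm [11.63  0.24 -0.23] rot [0.1 0.2 0.2] | t 19.95 tcp [655.1 179.1 216.3] gap 48.6 F [ 0.   0.5 -0.1] J [ 11.  20.  72.   0.  88. 138.]
```

View pics/s18.png

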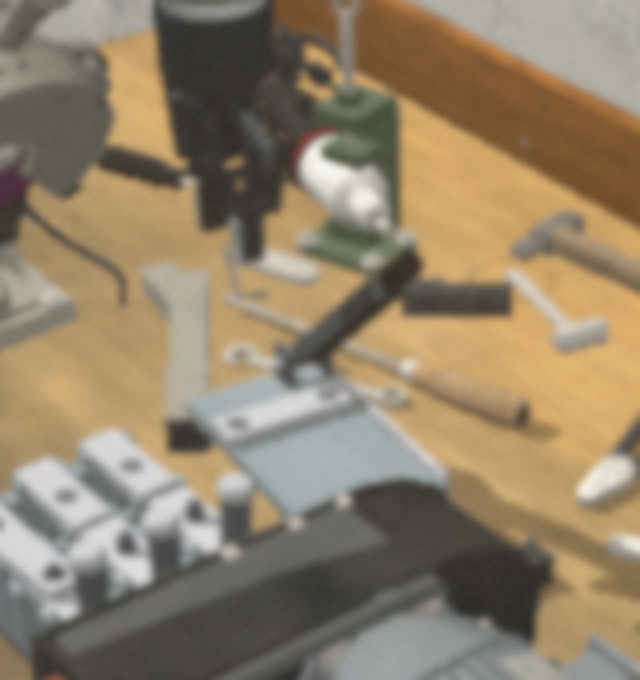

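View pics/t18.png

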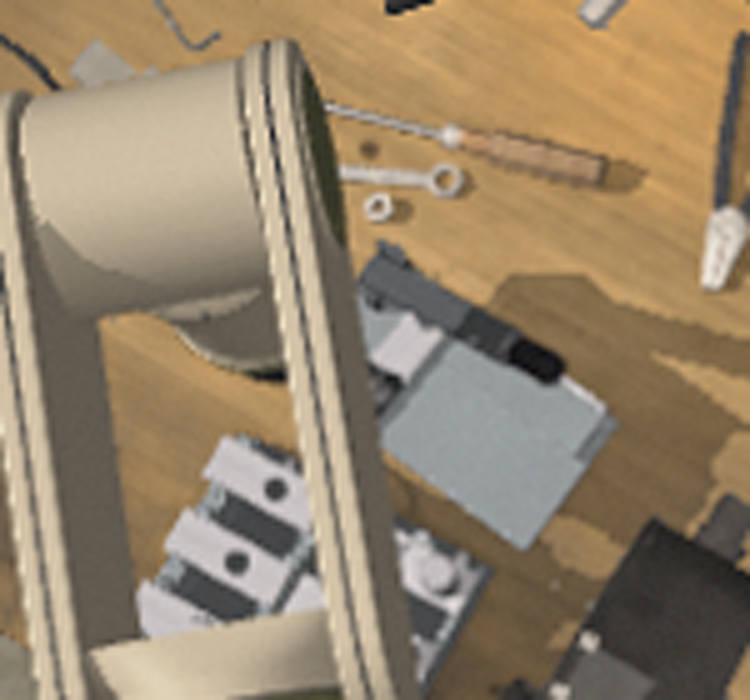

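Emit:
servo_tool --commands '[[[110,4,0.25,-0.2,0,0,0],[110,8,0.25,-0.2,0,0,0],[110,11.5,0.25,-0.2,0,0,0],[110,12,0.25,-0.2,0,0,0],[110,12,0.25,-0.2,0,0,0],[110,12,0.25,-0.2,0,0,0]]]'

```text
time: 20.55
tool_pos: [659.6, 179.4, 99.6]
tcp_rot: [-67.3, 89.9, 165.3]
ft_force: [0.6, -0.6, 0.4]
finger_gap: 48.6
```

```bash
python3 - <<'E'
from h import *
s,_=snap("side");crop(s,150,80,270,190,6,"s19.png")
delta((657.8,179.4,71),52.6)
E
```

```text
shift cm [ 2.93 -0.17  0.15] rot [ 0.1 -0.   0. ] | t 20.6 tcp [660.  179.6 100.3] gap 48.3 F [0.8 0.2 0.6] J [ 11.  25.  78.   0.  77. 138.]
```

View pics/s19.png

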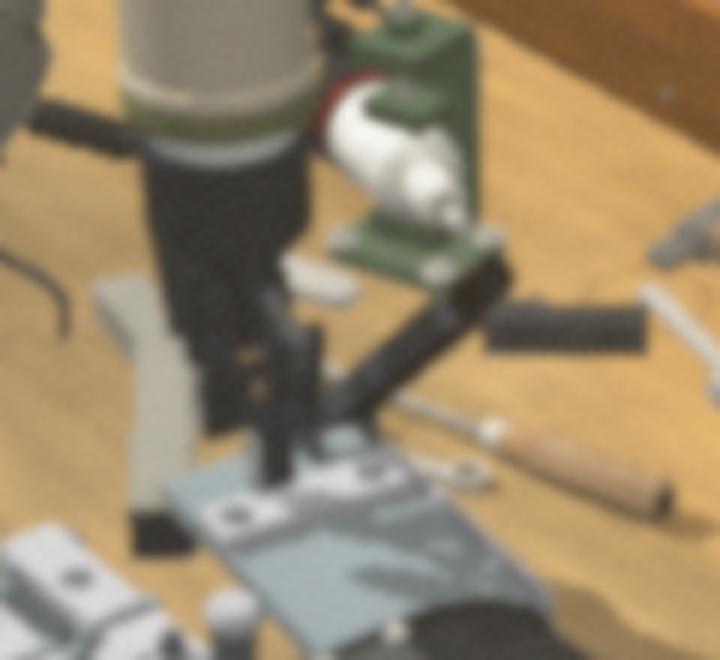

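Gripper straddles plate B, just behind its front hole at (238,515). Descend.

Emit:
servo_tool --commands '[[[110,1.5,-0.1,0.1,0,0,0],[110,2.5,-0.1,0.1,0,0,0],[110,2.85,-0.1,0.1,0,0,0],[110,2.85,-0.1,0.1,0,0,0],[110,2.85,-0.1,0.1,0,0,0]]]'

```text
time: 21.1
tool_pos: [656.4, 178.9, 68.3]
tcp_rot: [-47.0, 89.7, -174.3]
ft_force: [0.8, -0.6, 0.3]
finger_gap: 48.8
```

```bash
python3 - <<'E'
from h import *
delta((657.8,179.4,71),52.6)
E
```

```text
shift cm [-0.27  0.08 -0.12] rot [0.  0.2 0.2] | t 21.1 tcp [656.4 178.9  68.3] gap 48.8 F [ 0.8 -0.6  0.3] J [ 11.  27.  80.   0.  74. 138.]
```

Emit:
servo_tool --commands '[[[110,-0.25,0,0,0,0,0],[110,-0.25,0,0,0,0,0],[255,-0.25,0,0,0,0,0],[255,-0.25,0,0,0,0,0],[255,-0.25,0,0,0,0,0],[255,-0.25,0,0,0,0,0],[255,-0.25,0,0,0,0,0],[255,-0.25,0,0,0,0,0]]]'

```text
time: 21.9
tool_pos: [657.1, 179.1, 71.9]
tcp_rot: [-51.1, 89.8, -178.4]
ft_force: [0.0, -0.2, 5.8]
finger_gap: 25.4
```

```bash
python3 - <<'E'
from h import *
delta((657.8-48,179.4,73),52.6)
E
```

```text
shift cm [-0.1  -3.78  2.85] rot [0.  0.1 0.1] | t 21.9 tcp [657.1 179.1  71.9] gap 25.4 F [ 0.  -0.2  5.8] J [ 11.  27.  79.   0.  74. 138.]
```

Emit:
servo_tool --commands '[[[255,-0.1,-0.9,0.3,0,0,0],[255,-0.1,-1.8,1,0,0,0],[255,-0.1,-2.7,1.8,0,0,0],[255,-0.1,-3.6,2.5,0,0,0],[255,-0.1,-4.0,2.8,0,0,0],[255,-0.1,-4.0,2.8,0,0,0],[255,-0.1,-4.0,2.8,0,0,0],[255,-0.1,-4.0,2.8,0,0,0]]]'

```text
time: 22.7
tool_pos: [607.7, 181.0, 71.9]
tcp_rot: [-47.7, 89.7, -175.1]
ft_force: [-0.6, -0.3, -0.4]
finger_gap: 25.4
```

```bash
python3 - <<'E'
from h import *
delta((564,177,180),-27.9)
s,_=snap("side");crop(s,130,80,260,200,6,"s20.png")
E
```

```text
shift cm [-10.79  -3.27   3.01] rot [80.5  0.3  0. ] | t 22.7 tcp [607.7 181.   71.9] gap 25.4 F [-0.6 -0.3 -0.4] J [ 12.  20.  88.   0.  72. 139.]
```

View pics/s20.png

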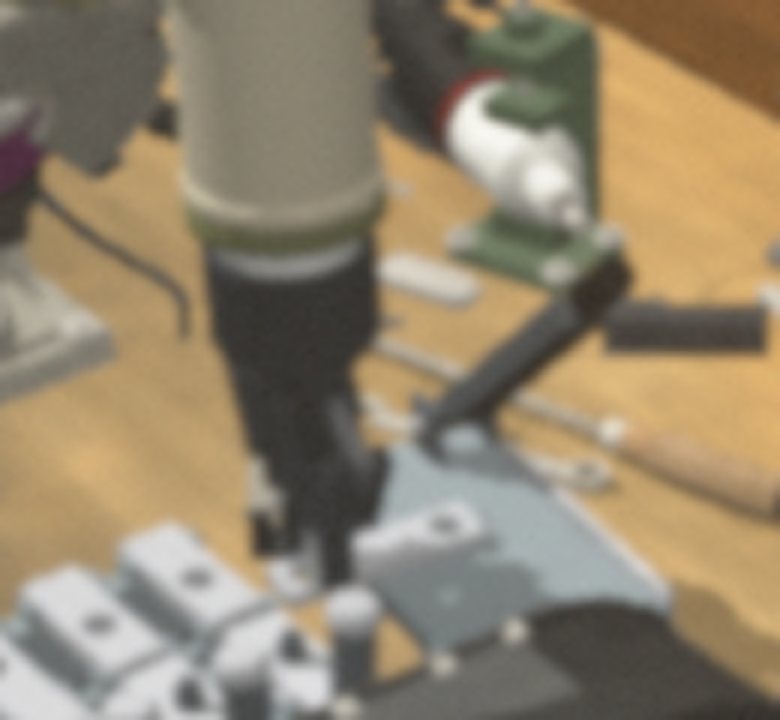

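Emit:
servo_tool --commands '[[[255,-2,0,0,0,0,0],[255,-6,-0.5,0.5,-5,0,0],[255,-10,-1,1,-13,0,0],[255,-10.8,-2,2,-21,0,0],[255,-10.8,-3,3,-29,0,0],[255,-10.8,-3.3,3,-37,0,0],[255,-10.8,-3.3,3,-45,0,0],[255,-10.8,-3.3,3,-53,0,0]]]'

```text
time: 23.55
tool_pos: [563.7, 177.1, 180.1]
tcp_rot: [-99.2, 89.7, -173.2]
ft_force: [-0.4, 1.3, -1.4]
finger_gap: 25.3
```

Emit:
servo_tool --commands '[[[255,0,0,0,-8,0,0],[255,0,0,0,-16,0,0],[255,0,0,0,-24,0,0],[255,1,0,0,-32,0,0],[255,2,0,0,-40,0,0],[255,4,0,0,-46.5,0,0],[255,6,0,0,-46.5,0,0],[255,6,0,0,-46.5,0,0]]]'

```text
time: 24.35
tool_pos: [561.2, 176.5, 116.5]
tcp_rot: [-142.3, 89.4, -170.2]
ft_force: [-1.2, -0.8, -3.5]
finger_gap: 25.4
```

Emit:
servo_tool --commands '[[[255,1.0,0,0,0,0,0],[255,1.0,0,0,0,0,0],[255,1.0,0,0,0,0,0],[255,1.0,0,0,0,0,0]]]'

```text
time: 24.75
tool_pos: [564.1, 177.3, 111.4]
tcp_rot: [-150.8, 89.8, -178.7]
ft_force: [-0.2, -0.0, -1.3]
finger_gap: 25.4
```

```bash
python3 - <<'E'
from h import *
s,_=snap("side");crop(s,140,140,210,200,11,"s21.png");cv2.imwrite("pics/s21f.png",s)
delta((564,177,76),-27.9)
E
```

```text
shift cm [ 3.53 -0.03  0.02] rot [ 0.  -0.1  0.1] | t 24.8 tcp [564.1 177.3 111.3] gap 25.1 F [ 0.6  0.1 -1.9] J [12. 11. 94.  0. 75. 40.]
```

View pics/s21.png

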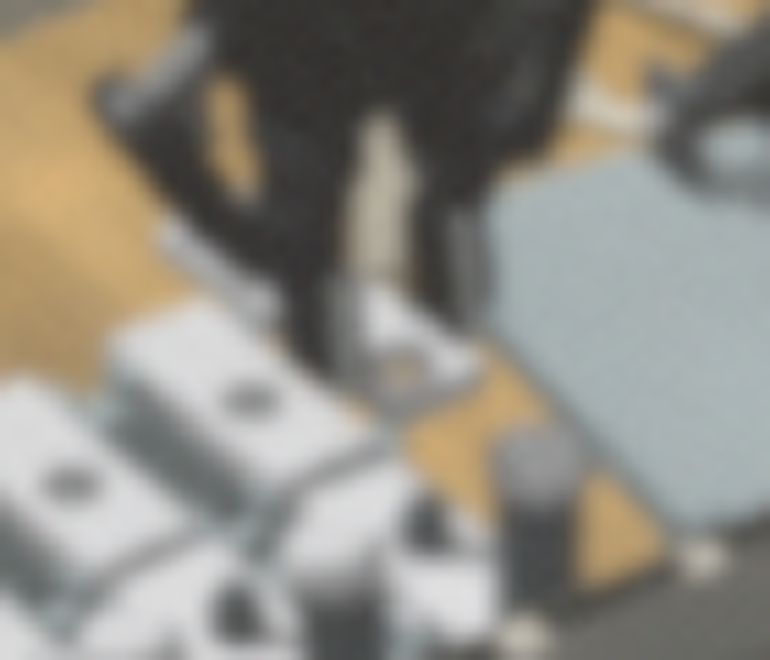

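```bash
python3 - <<'E'
from h import *
g=lambda a,b:(140+(a+.5)/11-.5,140+(b+.5)/11-.5)
print("platehole",plane("side",[g(402,366)],115.5).round(1), "tcp",r.sense()["tool_pos"])
print("pin mid (z68)",plane("side",[g(428,523)],68).round(1))
E
```

```text
platehole [[557.2 169.6 115.5]] tcp [564.08913248 177.31045645 111.33950615]
pin mid (z68) [[558.8 167.8  68. ]]
```

Emit:
servo_tool --commands '[[[255,1.5,-0.1,0.13,0,0,0],[255,2.5,-0.1,0.13,0,0,0],[255,3.2,-0.1,0.13,0,0,0],[255,3.5,-0.1,0.13,0,0,0],[255,3.5,-0.1,0.13,0,0,0],[255,3.5,-0.1,0.13,0,0,0]]]'

```text
time: 25.4
tool_pos: [564.1, 175.7, 75.5]
tcp_rot: [-147.9, 89.8, -175.7]
ft_force: [0.8, -0.9, -1.3]
finger_gap: 25.4
```

```bash
python3 - <<'E'
from h import *
s,_=snap("side");crop(s,140,140,210,200,11,"s22.png");cv2.imwrite("pics/s22f.png",s)
delta((564.8,175.8,76),-27.9)
E
```

```text
shift cm [-0.02  0.02  0.04] rot [ 0.  -0.2  0.1] | t 25.45 tcp [564.4 175.8  75.8] gap 25.6 F [ 0.1  0.2 -1.4] J [12. 13. 95.  0. 71. 40.]
```

View pics/s22.png

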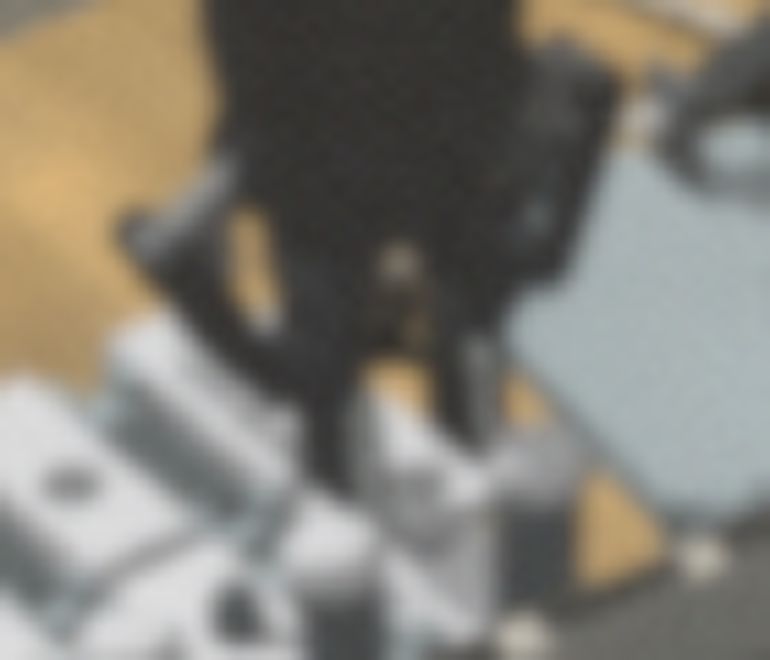

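Plate hole (425,485) shows the pin nose within. Continue in small steps.

Emit:
servo_tool --commands '[[[255,0.3,0,0,0,0,0],[255,0.5,0,0,0,0,0],[255,0.5,0,0,0,0,0]]]'

```text
time: 25.75
tool_pos: [563.7, 175.6, 70.0]
tcp_rot: [-146.3, 89.7, -174.1]
ft_force: [0.9, -0.0, -1.3]
finger_gap: 25.1
```

Emit:
servo_tool --commands '[[[255,0.2,0,0,0,0,0],[255,0.3,0,0,0,0,0],[255,0.3,0,0,0,0,0]]]'

```text
time: 26.05
tool_pos: [563.8, 175.6, 67.1]
tcp_rot: [-146.3, 89.7, -174.2]
ft_force: [0.4, -0.4, -1.1]
finger_gap: 25.2
```

Emit:
servo_tool --commands '[[[255,0.2,0,0,0,0,0],[255,0.3,0,0,0,0,0],[255,0.3,0,0,0,0,0]]]'

```text
time: 26.35
tool_pos: [563.9, 175.7, 64.2]
tcp_rot: [-147.5, 89.7, -175.4]
ft_force: [0.1, -0.9, -1.8]
finger_gap: 24.9
```

Emit:
servo_tool --commands '[[[255,0.1,0,0,0,0,0],[255,0.1,0,0,0,0,0],[255,0.1,0,0,0,0,0]]]'

```text
time: 26.65
tool_pos: [564.1, 175.7, 63.9]
tcp_rot: [-147.3, 89.8, -175.1]
ft_force: [-2.7, -1.5, 4.0]
finger_gap: 25.3
```

```bash
python3 - <<'E'
from h import *
s,_=snap("side");crop(s,140,140,210,200,11,"s23.png")
delta((564.8,175.8,63),-27.9)
E
```

```text
shift cm [0.09 0.04 0.06] rot [ 0.  -0.2  0.1] | t 26.7 tcp [564.1 175.7  63.9] gap 25.5 F [-2.3 -0.5  4.7] J [12. 14. 96.  0. 70. 40.]
```

View pics/s23.png

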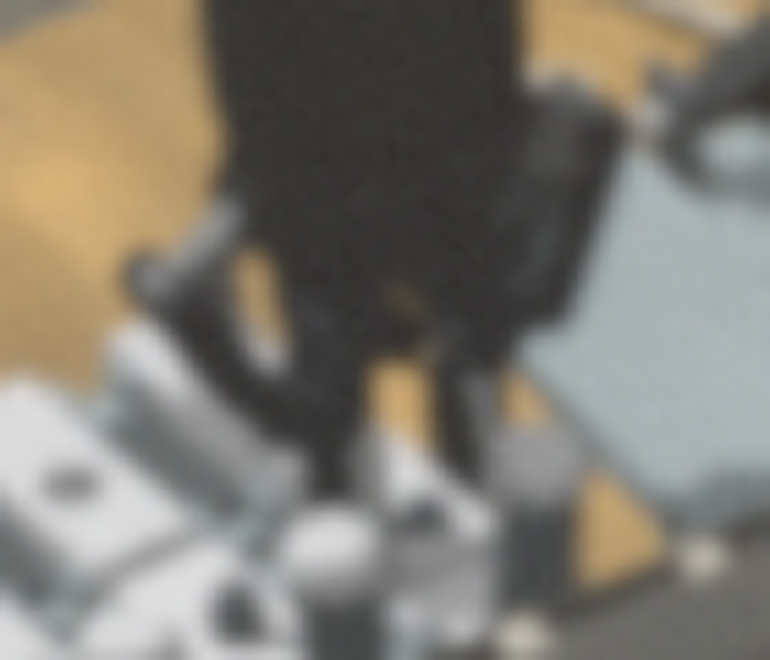

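Contact with bars, pin through hole. Release and lift.

Emit:
servo_tool --commands '[[[140,0,0,0,0,0,0],[140,0,0,0,0,0,0],[140,0,0,0,0,0,0],[140,0,0,0,0,0,0],[140,-2,0,0,0,0,0],[140,-6,0,0,0,0,0],[140,-10,0,0,0,0,0],[140,-13,0,0,0,0,0]]]'

```text
time: 27.5
tool_pos: [565.2, 175.9, 196.2]
tcp_rot: [-157.4, 89.9, 174.8]
ft_force: [0.2, -0.4, 1.1]
finger_gap: 38.2
```

Emit:
servo_tool --commands '[[[140,-2,-10,-10,0,0,0],[140,-2,-14,-12,0,0,0],[140,-2,-18,-14,0,0,0],[140,-2,-18,-14,0,0,0],[140,-2,-18,-14,0,0,0],[140,-2,-18,-14,0,0,0],[140,-2,-18,-14,0,0,0]]]'

```text
time: 28.2
tool_pos: [357.1, 81.9, 214.9]
tcp_rot: [-151.4, 89.9, -179.3]
ft_force: [0.3, -0.1, -0.4]
finger_gap: 38.8
```

```bash
python3 - <<'E'
from h import *
s,_=snap("side");crop(s,105,140,205,225,8,"s24.png");cv2.imwrite("pics/s24f.png",s)
t,_=snap("top");crop(t,130,150,230,250,7,"t24.png");cv2.imwrite("pics/t24f.png",t)
delta((564.8,175.8,63),-27.9)
E
```

```text
shift cm [15.07 17.99 14.01] rot [ 0.  -0.2  0.1] | t 28.3 tcp [357.4  82.2 214.5] gap 38.7 F [-0.4  0.3  0.3] J [  5. -31. 120.   0.  91.  33.]
```

View pics/s24.png

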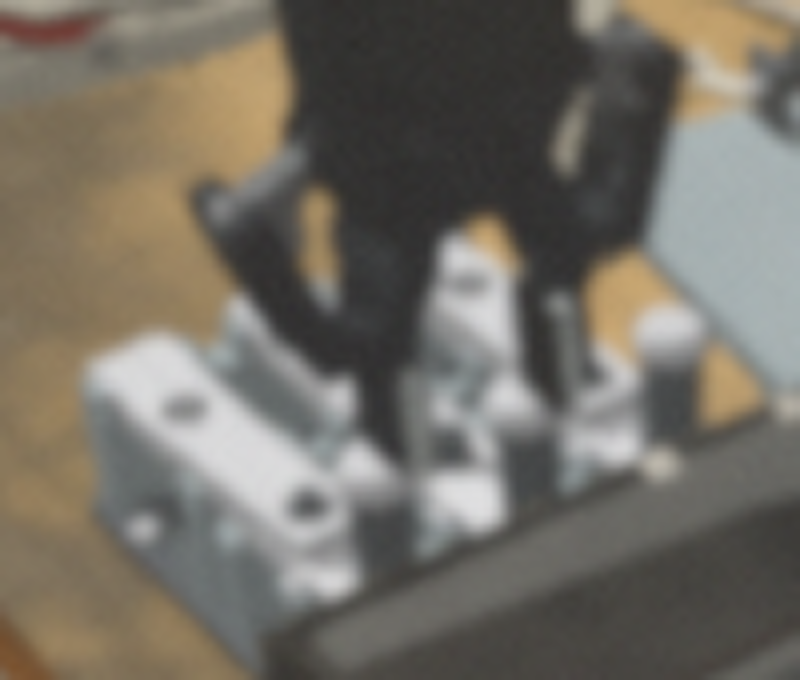

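View pics/t24.png

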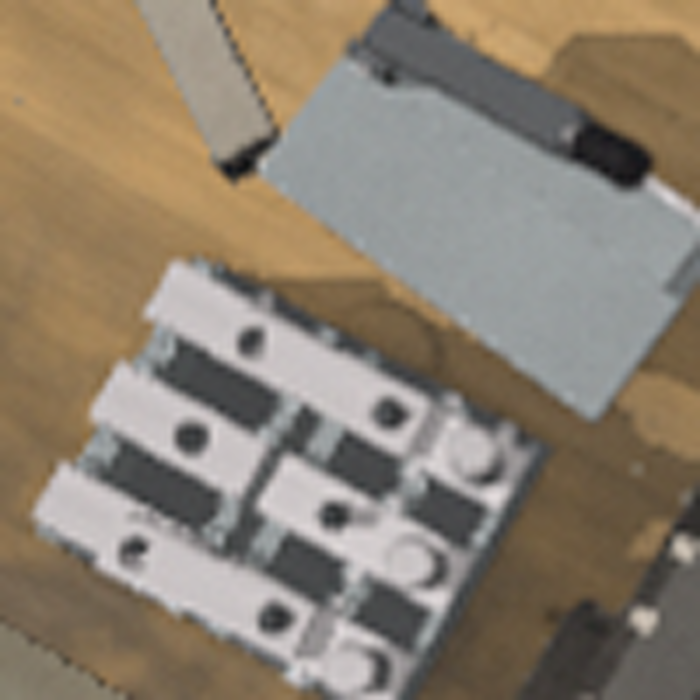

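```bash
python3 - <<'E'
from h import *
t=cv2.imread("pics/t24f.png")
g=lambda a,b:(130+(a+.5)/7-.5,150+(b+.5)/7-.5)
H=[(252,340),(133,550)];P=[(390,413),(275,620)];D=[(475,452),(357,667)]
print("holes",plane("top",[darkc(t,*g(*p),rad=3)[0] for p in H],68).round(1),plane("top",[g(*p) for p in H],68).round(1))
print("pins",plane("top",[darkc(t,*g(*p),rad=3)[0] for p in P],70).round(1),plane("top",[g(*p) for p in P],70).round(1))
print("heads",plane("top",[g(*p) for p in D],117).round(1))
p=r.sense()["tool_pos"];print((Rt().T@(np.array([441.6,176.2,170])-p)/10).round(2))
E
```

```text
holes [[593.9 238.1  68. ]
 [496.6 290.3  68. ]] [[594.5 237.4  68. ]
 [496.4 290.   68. ]]
pins [[560.  171.6  70. ]
 [465.2 222.7  70. ]] [[560.4 171.6  70. ]
 [464.6 222.7  70. ]]
heads [[538.6 125.7 117. ]
 [443.1 176.3 117. ]]
[ 4.42 12.25  3.07]
```

Emit:
servo_tool --commands '[[[125,0,4,1,-8,0,0],[125,0,8,2,-16,0,0],[125,0,12.2,3,-24,0,0],[125,0,12.2,3,-32,0,0],[125,0,12.2,3,-40,0,0],[125,0,12.2,3,-48,0,0],[125,0,12.2,3,-56,0,0],[125,0,12.2,3,-64,0,0]]]'

```text
time: 29.1
tool_pos: [440.8, 176.5, 212.9]
tcp_rot: [151.3, 89.6, -172.2]
ft_force: [-0.6, 1.3, -0.0]
finger_gap: 43.5
```

Emit:
servo_tool --commands '[[[140,1,0,0,-8,0,0],[140,2,0,0,-16,0,0],[140,3,0,0,-24,0,0],[140,4,0,0,-26,0,0],[140,4,0,0,-26,0,0],[140,4,0,0,-26,0,0],[140,4,0,0,-26,0,0]]]'

```text
time: 29.8
tool_pos: [440.6, 176.1, 174.2]
tcp_rot: [122.0, 89.8, -175.9]
ft_force: [0.7, -0.2, 0.3]
finger_gap: 38.3
```

```bash
python3 - <<'E'
from h import *
s,_=snap("side");crop(s,85,130,205,225,6.5,"s25.png")
delta((442,175,71),62)
print(proj("side",[r.sense()["tool_pos"]]),Rt().round(2))
E
```

```text
shift cm [ 1.034e+01 -2.100e-01 -1.000e-02] rot [ 0.1 -0.1 -0.2] | t 29.85 tcp [440.6 176.1 174.4] gap 38.3 F [ 0.4 -0.4  1. ] J [ 16. -10. 109.   0.  82. -47.]
[[148.44839804 178.34324379]] [[-0.   -0.88  0.47]
 [-0.    0.47  0.88]
 [-1.    0.   -0.  ]]
```

View pics/s25.png

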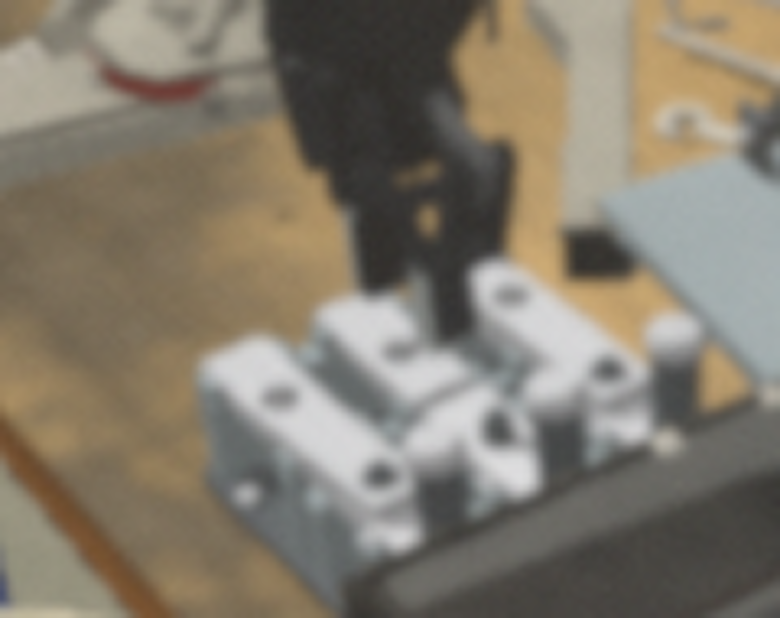

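```bash
python3 - <<'E'
from h import *
print(plane("side",[(85+437/6.5-.4,130+438/6.5-.4)],117), plane("side",[(85+674/6.5-.4,130+336/6.5-.4)],117))
E
```

```text
[[442.40866059 175.44275255 117.        ]] [[533.56446219 121.82613322 117.        ]]
```

Consistent (442,175). Descend.

Emit:
servo_tool --commands '[[[140,2,-0.2,0,0,0,0],[140,4,-0.2,0,0,0,0],[140,6,-0.2,0,0,0,0],[140,8,-0.2,0,0,0,0],[140,9.5,-0.2,0,0,0,0],[140,10.2,-0.2,0,0,0,0],[140,10.2,-0.2,0,0,0,0],[140,10.2,-0.2,0,0,0,0]]]'

```text
time: 30.65
tool_pos: [442.1, 175.0, 72.8]
tcp_rot: [119.0, 89.8, -178.9]
ft_force: [-0.0, -0.2, -0.6]
finger_gap: 38.5
```

```bash
python3 - <<'E'
from h import *
delta((442,175,71),62)
E
```

```text
shift cm [ 0.18  0.   -0.01] rot [ 0.1 -0.1 -0.2] | t 30.65 tcp [442.1 175.   72.8] gap 38.5 F [-0.  -0.2 -0.6] J [ 15.  -4. 114.   0.  70. -47.]
```

Emit:
servo_tool --commands '[[[255,0,0,0,0,0,0],[255,0,0,0,0,0,0],[255,0,0,0,0,0,0],[255,0,0,0,0,0,0],[255,0,0,0,0,0,0],[255,0,0,0,0,0,0]]]' --force 70

```text
time: 31.25
tool_pos: [442.5, 175.3, 73.1]
tcp_rot: [103.3, 89.9, 165.4]
ft_force: [1.9, 1.7, 6.1]
finger_gap: 21.1
```

```bash
python3 - <<'E'
from h import *
delta((442,175,160),62)
E
```

```text
shift cm [-8.69  0.05 -0.05] rot [ 0.1 -0.  -0.1] | t 31.25 tcp [442.5 175.3  73.1] gap 21.1 F [1.9 1.7 6.1] J [ 15.  -4. 114.   0.  70. -47.]
```

Emit:
servo_tool --commands '[[[160,0,0,0,0,0,0],[160,0,0,0,0,0,0],[160,0,0,0,0,0,0],[160,0.4,0,0,0,0,0],[160,0.75,0,0,0,0,0],[160,0.75,0,0,0,0,0],[160,0.75,0,0,0,0,0]]]'

```text
time: 31.95
tool_pos: [441.1, 174.8, 64.1]
tcp_rot: [124.8, 89.7, -173.1]
ft_force: [-0.7, -0.8, -1.0]
finger_gap: 31.6
```

Emit:
servo_tool --commands '[[[255,0,0,0,0,0,0],[255,0,0,0,0,0,0],[255,0,0,0,0,0,0],[255,0,0,0,0,0,0],[255,0,0,0,0,0,0],[255,0,0,0,0,0,0]]]' --force 70

```text
time: 32.55
tool_pos: [442.6, 176.2, 65.3]
tcp_rot: [60.7, 89.8, 122.8]
ft_force: [3.5, 6.7, -1.9]
finger_gap: 19.2
```

Emit:
servo_tool --commands '[[[255,-1,0,0,0,0,0],[255,-3,0,0,0,0,0],[255,-6,0,0,0,0,0],[255,-9,0,0,0,0,0],[255,-9,0,0,0,0,0],[255,-9,0,0,0,0,0]]]'

```text
time: 33.15
tool_pos: [442.3, 175.0, 155.0]
tcp_rot: [117.1, 89.8, 179.2]
ft_force: [0.2, -0.4, -2.3]
finger_gap: 19.3
```

```bash
python3 - <<'E'
from h import *
s,_=snap("side");crop(s,85,100,205,225,5.5,"s26.png");cv2.imwrite("pics/s26f.png",s)
delta((499.8,285.8,160),62)
E
```

```text
shift cm [-0.66  0.03 12.54] rot [ 0.1 -0.2 -0.2] | t 33.2 tcp [441.4 174.8 153.8] gap 19.7 F [ 0.9 -0.1 -2.5] J [ 15.  -9. 110.   0.  80. -47.]
```

View pics/s26.png

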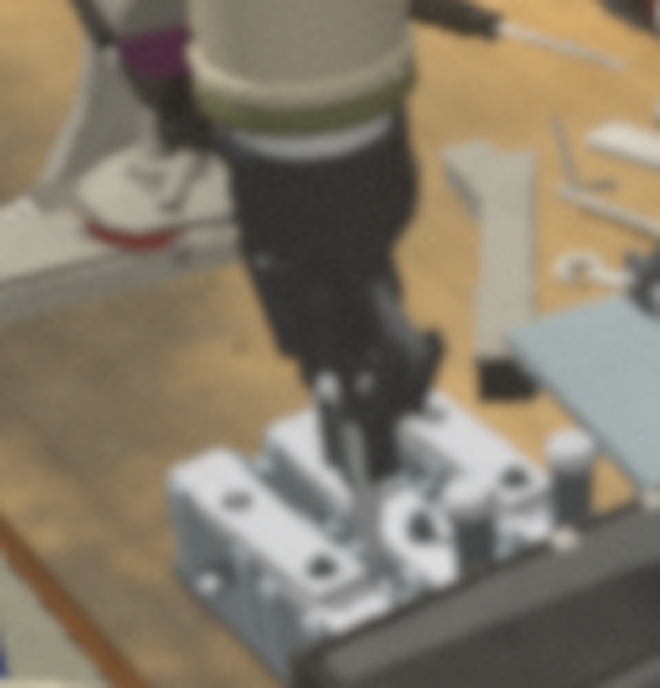

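```bash
python3 - <<'E'
from h import *
delta((500.4,285.8,140),62)
E
```

```text
shift cm [ 1.34 -0.03 12.57] rot [ 0.1 -0.2 -0.2] | t 33.2 tcp [441.4 174.8 153.8] gap 19.7 F [ 0.9 -0.1 -2.5] J [ 15.  -9. 110.   0.  80. -47.]
```

Emit:
servo_tool --commands '[[[255,0,0,3,0,0,0],[255,0,0,6,0,0,0],[255,0,0,9,0,0,0],[255,0,0,12,0,0,0],[255,0.5,0,12.6,0,0,0],[255,1.2,0,12.6,0,0,0],[255,1.2,0,12.6,0,0,0],[255,1.2,0,12.6,0,0,0]]]'

```text
time: 34.0
tool_pos: [499.6, 285.0, 140.9]
tcp_rot: [132.2, 89.6, -165.7]
ft_force: [-0.4, 0.0, -1.1]
finger_gap: 19.0
```

```bash
python3 - <<'E'
from h import *
s,_=snap("side");crop(s,85,130,165,215,8.3,"s27.png");cv2.imwrite("pics/s27f.png",s)
delta((500.4,285.8,140),62)
E
```

```text
shift cm [ 0.17 -0.01  0.07] rot [ 0.1 -0.2 -0.2] | t 34.05 tcp [500.  285.2 141.7] gap 19.5 F [ 0.2 -0.2 -0.9] J [ 25.   7.  95.   0.  78. -38.]
```

View pics/s27.png

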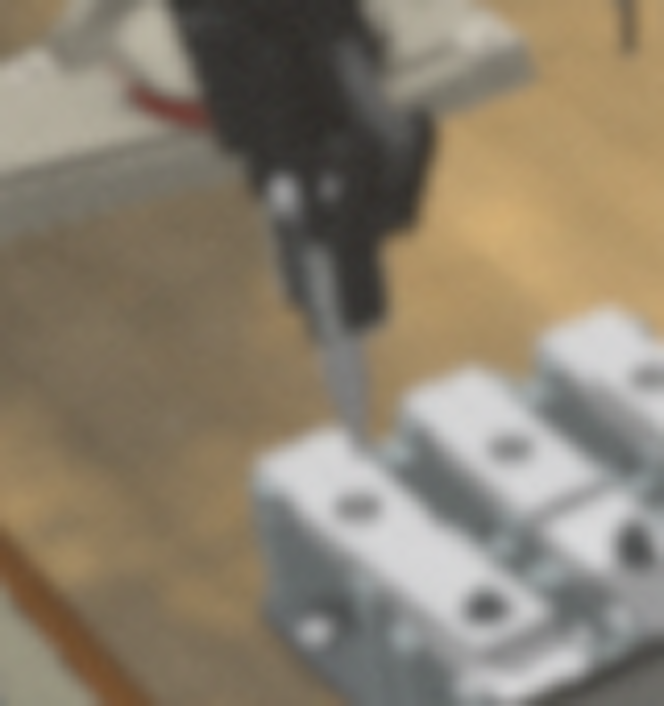

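```bash
python3 - <<'E'
from h import *
g=lambda a,b:(85+(a+.5)/8.3-.5,130+(b+.5)/8.3-.5)
for z in(84,87): print("tip",plane("side",[g(357,448)],z).round(1))
print("hole",plane("side",[g(357,507)],68).round(1),"pin",plane("side",[g(485,606)],68).round(1))
print(proj("side",[[500,285.2,86.5],[498.5,283.2,68]]),g(357,448),g(357,507))
E
```

```text
tip [[504.4 289.9  84. ]]
tip [[501.1 287.3  87. ]]
hole [[494.8 286.5  68. ]] pin [[466.  221.8  68. ]]
[[128.05204382 184.08361715]
 [129.38413275 190.13295588]] (127.57228915662651, 183.53614457831324) (127.57228915662651, 190.64457831325302)
```

Emit:
servo_tool --commands '[[[255,0,0.27,0.06,0,0,0],[255,0.5,0.27,0.06,0,0,0],[255,1,0.27,0.06,0,0,0],[255,1.5,0.27,0.06,0,0,0],[255,1.5,0.27,0.06,0,0,0],[255,1.5,0.27,0.06,0,0,0]]]'

```text
time: 34.65
tool_pos: [498.2, 287.9, 126.7]
tcp_rot: [126.6, 89.7, -171.3]
ft_force: [0.5, 0.7, -1.5]
finger_gap: 19.2
```

```bash
python3 - <<'E'
from h import *
s,_=snap("side");crop(s,85,130,165,215,8.3,"s28.png");cv2.imwrite("pics/s28f.png",s)
delta((497.9,287,120),62)
E
```

```text
shift cm [ 0.71 -0.01 -0.12] rot [ 0.1 -0.1 -0.2] | t 34.7 tcp [498.4 288.1 127.1] gap 19.5 F [-0.2 -0.5 -1.1] J [ 25.   8.  96.   0.  76. -37.]
```

View pics/s28.png

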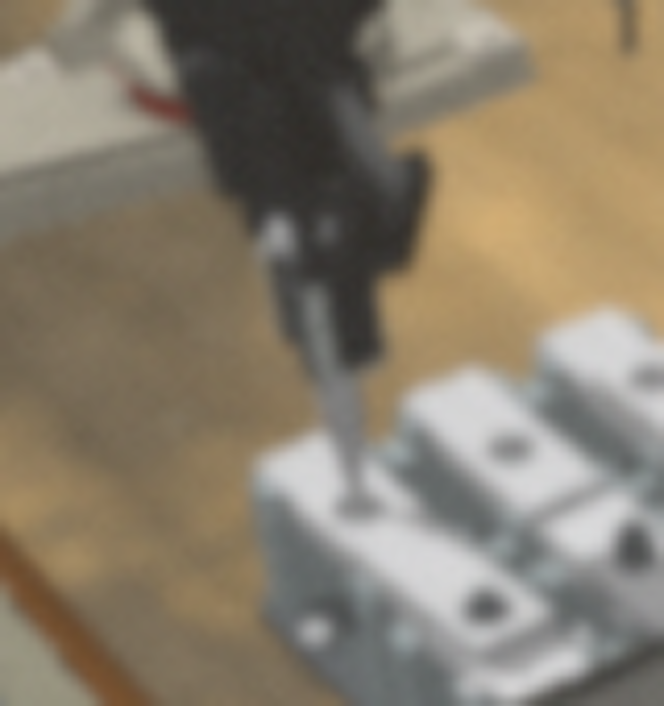

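Emit:
servo_tool --commands '[[[255,0.3,0,-0.1,0,0,0],[255,0.6,0,-0.1,0,0,0],[255,0.6,0,-0.1,0,0,0]]]'

```text
time: 35.0
tool_pos: [497.6, 287.0, 120.5]
tcp_rot: [126.4, 89.7, -171.5]
ft_force: [-0.5, 0.6, -2.7]
finger_gap: 19.5
```

Emit:
servo_tool --commands '[[[255,0.3,0,0,0,0,0],[255,0.6,0,0,0,0,0],[255,0.6,0,0,0,0,0]]]'

```text
time: 35.3
tool_pos: [497.5, 287.0, 114.4]
tcp_rot: [126.7, 89.7, -171.2]
ft_force: [-0.1, -0.4, -2.1]
finger_gap: 19.3
```

Emit:
servo_tool --commands '[[[255,0.2,0,0,0,0,0],[255,0.4,0,0,0,0,0],[255,0.5,0,0,0,0,0],[255,0.5,0,0,0,0,0]]]'

```text
time: 35.7
tool_pos: [497.7, 287.1, 109.9]
tcp_rot: [124.3, 89.7, -173.5]
ft_force: [0.4, 0.4, -1.7]
finger_gap: 19.2
```

Emit:
servo_tool --commands '[[[255,0.2,0,0,0,0,0],[255,0.4,0,0,0,0,0],[255,0.5,0,0,0,0,0],[255,0.5,0,0,0,0,0]]]'

```text
time: 36.1
tool_pos: [497.7, 287.1, 104.8]
tcp_rot: [124.3, 89.7, -173.6]
ft_force: [-0.0, -0.7, -2.3]
finger_gap: 19.1
```

Emit:
servo_tool --commands '[[[255,0.2,-0.02,-0.02,0,0,0],[255,0.4,-0.04,-0.04,0,0,0],[255,0.5,-0.06,-0.06,0,0,0],[255,0.5,-0.06,-0.06,0,0,0]]]'

```text
time: 36.5
tool_pos: [498.4, 286.7, 100.3]
tcp_rot: [111.3, 89.8, 173.4]
ft_force: [2.3, 2.7, -1.0]
finger_gap: 19.1
```

Emit:
servo_tool --commands '[[[255,0.2,-0.02,-0.03,0,0,0],[255,0.4,-0.04,-0.06,0,0,0],[255,0.5,-0.06,-0.08,0,0,0],[255,0.5,-0.06,-0.08,0,0,0]]]'

```text
time: 36.9
tool_pos: [498.1, 285.3, 94.8]
tcp_rot: [124.9, 89.7, -173.0]
ft_force: [1.9, 2.7, -0.1]
finger_gap: 19.1
```

Emit:
servo_tool --commands '[[[255,0.2,-0.02,-0.03,0,0,0],[255,0.4,-0.04,-0.06,0,0,0],[255,0.5,-0.05,-0.08,0,0,0],[255,0.5,-0.05,-0.08,0,0,0]]]'

```text
time: 37.3
tool_pos: [498.1, 284.3, 89.8]
tcp_rot: [124.4, 89.7, -173.4]
ft_force: [2.1, 3.2, -1.0]
finger_gap: 19.0
```

Emit:
servo_tool --commands '[[[255,0.2,-0.02,-0.03,0,0,0],[255,0.4,-0.03,-0.06,0,0,0],[255,0.5,-0.03,-0.08,0,0,0],[255,0.5,-0.03,-0.08,0,0,0]]]'

```text
time: 37.7
tool_pos: [498.6, 283.9, 85.3]
tcp_rot: [110.7, 89.8, 172.8]
ft_force: [3.0, 4.5, -0.7]
finger_gap: 19.1
```

```bash
python3 - <<'E'
from h import *
delta((498.5,283.2,73),62)
s=r.sense();j=np.array([.469,.883,0]);x=np.array([.883,-.469,0]);print("Fjig x,y",s["ft_force"]@x,s["ft_force"]@j,s["wrist_torque"])
E
```

```text
shift cm [ 1.23 -0.03 -0.07] rot [ 0.1 -0.1 -0.2] | t 37.7 tcp [498.6 283.9  85.3] gap 19.1 F [ 3.   4.5 -0.7] J [ 24.  10.  98.   0.  72. -38.]
Fjig x,y 0.5352639104152623 5.3426367894027065 [ 0.97896194 -0.62984291 -0.0228958 ]
```

Clean drag of the bar. Continue to home.

Emit:
servo_tool --commands '[[[255,0.2,0,-0.02,0,0,0],[255,0.4,0,-0.04,0,0,0],[255,0.5,0,-0.05,0,0,0],[255,0.5,0,-0.05,0,0,0]]]'

```text
time: 38.1
tool_pos: [499.0, 283.7, 80.7]
tcp_rot: [92.2, 89.9, 154.4]
ft_force: [4.8, 5.0, -0.5]
finger_gap: 19.2
```

Emit:
servo_tool --commands '[[[255,0.2,0,0,0,0,0],[255,0.4,0,0,0,0,0],[255,0.5,0,0,0,0,0],[255,0.5,0,0,0,0,0]]]'

```text
time: 38.5
tool_pos: [499.1, 283.7, 75.7]
tcp_rot: [90.0, 89.9, 152.1]
ft_force: [5.2, 4.8, 1.0]
finger_gap: 19.1
```

```bash
python3 - <<'E'
from h import *
delta((498.5,283.2,73),62)
s=r.sense();j=np.array([.469,.883,0]);x=np.array([.883,-.469,0]);print("Fjig x,y",s["ft_force"]@x,s["ft_force"]@j,s["wrist_torque"])
E
```

```text
shift cm [ 0.27  0.03 -0.07] rot [ 0.1 -0.  -0.1] | t 38.5 tcp [499.1 283.7  75.7] gap 19.1 F [5.2 4.8 1. ] J [ 24.  11.  98.   0.  71. -38.]
Fjig x,y 2.3029140894371376 6.693672915475649 [ 0.97597786 -1.03618703 -0.00908402]
```

Emit:
servo_tool --commands '[[[255,0.15,0,0,0,0,0],[255,0.25,0,0,0,0,0],[255,0.25,0,0,0,0,0]]]'

```text
time: 38.8
tool_pos: [499.1, 283.7, 73.3]
tcp_rot: [87.8, 89.9, 149.9]
ft_force: [5.3, 5.2, 0.8]
finger_gap: 19.6
```

Emit:
servo_tool --commands '[[[255,0.15,0,0,0,0,0],[255,0.15,0,0,0,0,0],[255,0.15,0,0,0,0,0]]]'

```text
time: 39.1
tool_pos: [499.2, 283.8, 72.5]
tcp_rot: [80.8, 89.9, 142.9]
ft_force: [4.4, 3.7, 6.7]
finger_gap: 19.3
```

Emit:
servo_tool --commands '[[[255,0.1,0,0,0,0,0],[255,0.1,0,0,0,0,0],[255,0.1,0,0,0,0,0]]]'

```text
time: 39.4
tool_pos: [499.3, 283.8, 72.3]
tcp_rot: [76.6, 89.9, 138.8]
ft_force: [-0.9, 2.6, 12.3]
finger_gap: 19.4
```

```bash
python3 - <<'E'
from h import *
s,_=snap("side");crop(s,85,130,165,215,8.3,"s29.png");cv2.imwrite("pics/s29f.png",s)
delta((498.5,283.2,73),62)
E
```

```text
shift cm [-0.06  0.04 -0.09] rot [ 0.1  0.  -0.1] | t 39.45 tcp [499.3 283.8  72.4] gap 19.7 F [ 0.   3.  12.4] J [ 24.  11.  98.   0.  70. -38.]
```

View pics/s29.png

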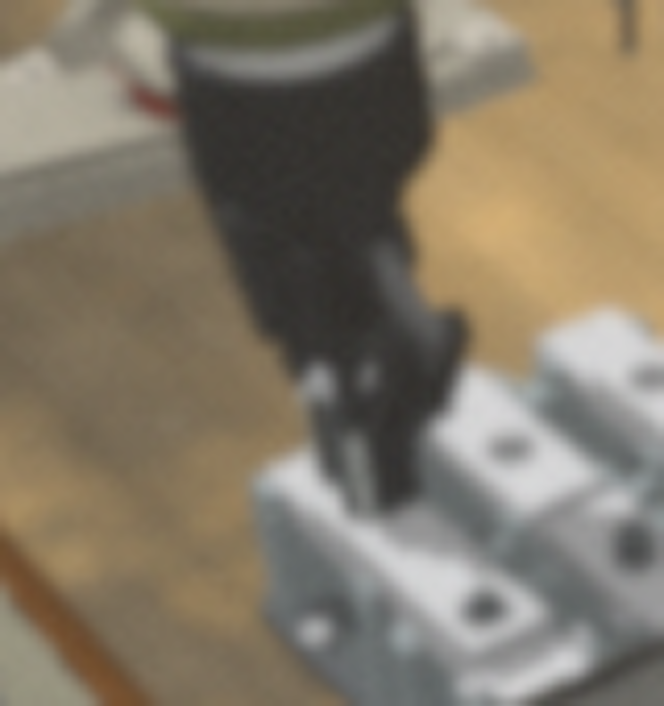

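Emit:
servo_tool --commands '[[[140,0,0,0,0,0,0],[140,0,0,0,0,0,0],[140,0,0,0,0,0,0],[140,0,0,0,0,0,0],[140,-1,0,0,0,0,0],[140,-4,0,0,0,0,0],[140,-8,0,0,0,0,0],[140,-12,0,0,0,0,0]]]'

```text
time: 40.25
tool_pos: [497.8, 282.9, 191.6]
tcp_rot: [127.6, 89.7, -170.3]
ft_force: [0.2, 0.7, 1.1]
finger_gap: 38.6
```

```bash
python3 - <<'E'
from h import *
s,_=snap("side");crop(s,95,130,195,225,7,"s30.png")
delta((538,124,180),62)
E
```

```text
shift cm [  2.01 -10.73 -12.49] rot [0.1 0.3 0.2] | t 40.3 tcp [501.4 284.5 200.6] gap 38.5 F [2.2 1.  5.5] J [ 24.   4.  92.   0.  83. -38.]
```

View pics/s30.png

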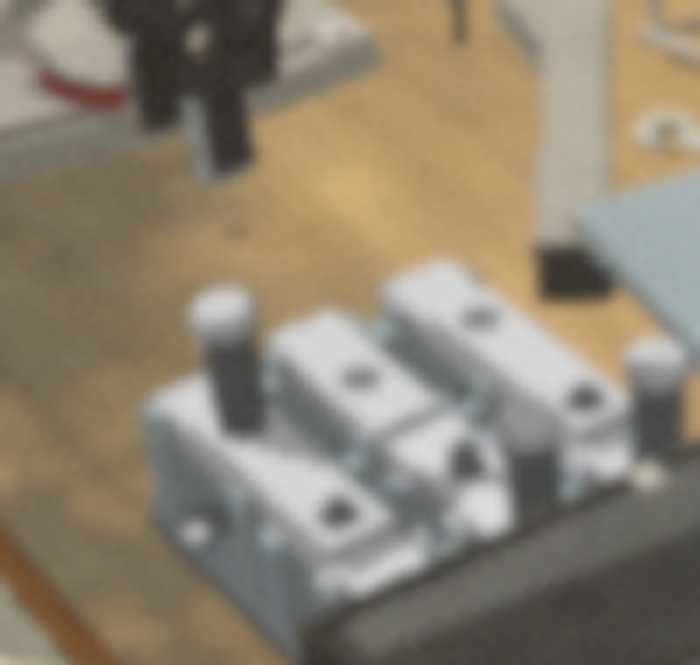

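```bash
python3 - <<'E'
from h import *
f=lambda p:(np.array(p)-[95,130]+.5)*7-.5
print(f(proj("side",[[498.5,283.2,68],[498.5,283.2,125]])), f(proj("side",[[537,126,70],[537,126,117]])))
t,_=snap("top");crop(t,130,170,210,250,9,"t30.png")
E
```

```text
[[243.68892927 423.93069117]
 [221.92704043 301.61147396]] [[658.77390517 455.65961476]
 [650.08512068 354.40131021]]
```

View pics/t30.png

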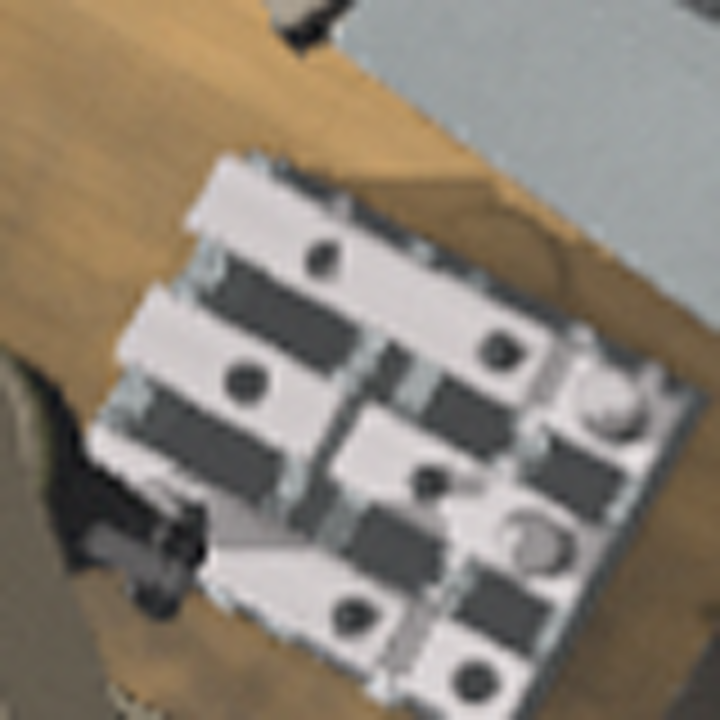

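Emit:
servo_tool --commands '[[[140,0,-3.5,-4,0,0,0],[140,0,-7,-8,0,0,0],[140,0,-10.7,-12.4,0,0,0],[140,2,-10.7,-12.4,0,0,0],[140,2,-10.7,-12.4,0,0,0],[140,2,-10.7,-12.4,0,0,0],[140,2,-10.7,-12.4,0,0,0]]]'

```text
time: 41.05
tool_pos: [535.0, 124.7, 170.8]
tcp_rot: [116.7, 89.8, 178.9]
ft_force: [0.0, 2.1, 0.3]
finger_gap: 38.3
```

```bash
python3 - <<'E'
from h import *
s,_=snap("side");crop(s,135,120,235,205,7.5,"s31.png")
delta((537.2,124.5,66),62)
print((proj("side",[[537.2,124.5,117]])-[135,120]+.5)*7.5-.5)
E
```

```text
shift cm [10.5  -0.23  0.09] rot [ 0.2 -0.1 -0.2] | t 41.1 tcp [535.1 124.8 171. ] gap 38.4 F [ 0.2 -0.2  0.2] J [  8.   2.  97.   0.  81. -54.]
[[400.75179884 455.38613517]]
```

View pics/s31.png

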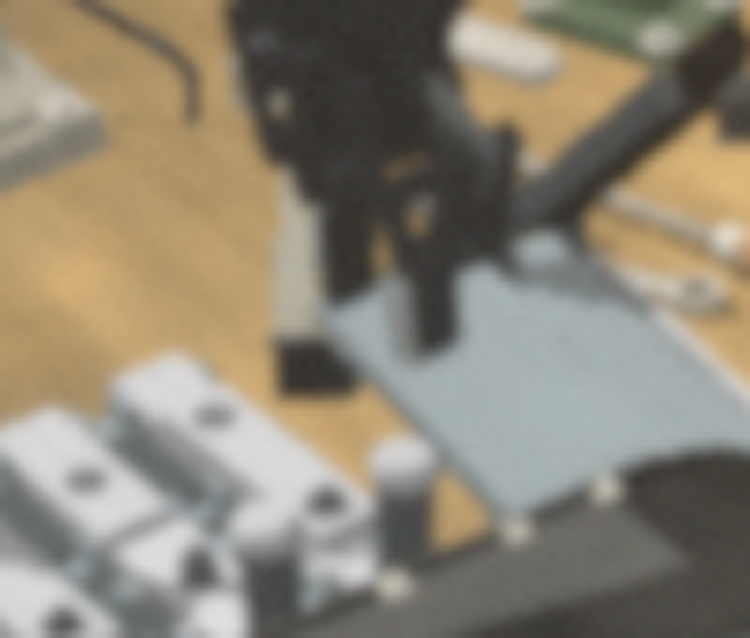

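Emit:
servo_tool --commands '[[[140,2,-0.23,0.1,0,0,0],[140,4,-0.23,0.1,0,0,0],[140,6,-0.23,0.1,0,0,0],[140,8,-0.23,0.1,0,0,0],[140,9.3,-0.23,0.1,0,0,0],[160,9.3,-0.23,0.1,0,0,0],[160,9.3,-0.23,0.1,0,0,0],[160,9.3,-0.23,0.1,0,0,0]]]'

```text
time: 41.9
tool_pos: [538.1, 123.7, 78.5]
tcp_rot: [121.0, 89.9, -176.8]
ft_force: [-0.6, -0.2, 0.5]
finger_gap: 31.7
```

```bash
python3 - <<'E'
from h import *
delta((537.2,124.5,66),62)
E
```

```text
shift cm [1.25 0.11 0.03] rot [ 0.2 -0.1 -0.1] | t 41.9 tcp [538.1 123.7  78.5] gap 31.7 F [-0.6 -0.2  0.5] J [  8.   8. 102.   0.  71. -55.]
```

Emit:
servo_tool --commands '[[[160,0.6,0.1,0,0,0,0],[160,1.25,0.1,0,0,0,0],[160,1.25,0.1,0,0,0,0],[160,1.25,0.1,0,0,0,0]]]'

```text
time: 42.3
tool_pos: [535.7, 123.6, 64.1]
tcp_rot: [123.7, 89.7, -174.1]
ft_force: [0.1, -0.1, -0.2]
finger_gap: 31.9
```

Emit:
servo_tool --commands '[[[255,0,0,0,0,0,0],[255,0,0,0,0,0,0],[255,0,0,0,0,0,0],[255,0,0,0,0,0,0],[255,0,0,0,0,0,0],[255,0,0,0,0,0,0]]]' --force 70

```text
time: 42.9
tool_pos: [537.1, 125.1, 65.2]
tcp_rot: [72.9, 89.8, 135.0]
ft_force: [2.8, 6.7, -1.6]
finger_gap: 19.1
```

```bash
python3 - <<'E'
from h import *
delta((537.2,124.5,66),62)
E
```

```text
shift cm [-0.08 -0.03 -0.05] rot [ 0.1  0.  -0.1] | t 42.9 tcp [537.1 125.1  65.2] gap 19.1 F [ 2.8  6.7 -1.6] J [  8.   8. 102.   0.  69. -54.]
```

Emit:
servo_tool --commands '[[[255,-1,0,0,0,0,0],[255,-3,0,0,0,0,0],[255,-6,0,0,0,0,0],[255,-9,0,0,0,0,0],[255,-9,0,0,0,0,0],[255,-9,0,0,0,0,0]]]'

```text
time: 43.5
tool_pos: [537.1, 123.8, 155.3]
tcp_rot: [122.6, 89.9, -175.3]
ft_force: [-0.5, -0.5, -2.4]
finger_gap: 19.2
```

```bash
python3 - <<'E'
from h import *
s,_=snap("side");crop(s,135,120,235,205,7.5,"s32.png")
g=lambda a,b:(95+(a+.5)/7-.5,130+(b+.5)/7-.5)
q=plane("side",[g(481,318),g(585,398),g(339,513)],68);print(q.round(1),np.degrees(np.arctan2(*(q[0]-q[1])[[1,0]])))
delta((537.2,124.5,66),62)
E
```

```text
[[593.  233.2  68. ]
 [561.1 170.   68. ]
 [465.  221.1  68. ]] 63.265930318528504
shift cm [ 8.78 -0.1   0.14] rot [ 0.1 -0.2 -0.2] | t 43.55 tcp [536.1 123.7 153.8] gap 19.5 F [ 0.4 -0.6 -1.9] J [  8.   3.  98.   0.  79. -54.]
```

View pics/s32.png

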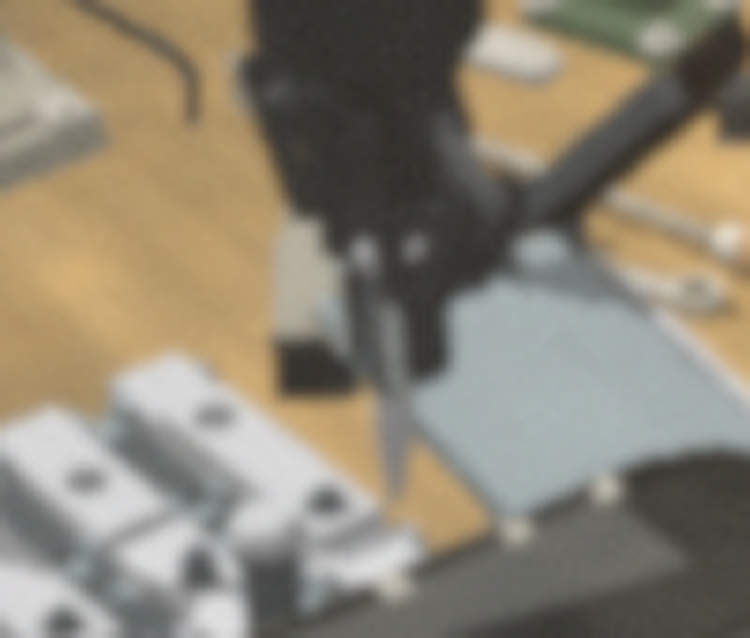

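```bash
python3 - <<'E'
from h import *
print((proj("side",[[536.1,123.7,98.6]])-[135,120]+.5)*7.5-.5)
delta((595.7,236.3,142),62)
E
```

```text
[[405.03754642 500.74698625]]
shift cm [ 1.150e+00 -1.000e-02  1.274e+01] rot [ 0.1 -0.2 -0.2] | t 43.55 tcp [536.1 123.7 153.8] gap 19.5 F [ 0.4 -0.6 -1.9] J [  8.   3.  98.   0.  79. -54.]
```

```bash
python3 - <<'E'
from h import *
s=r.sense();c=s["tool_pos"];J=np.radians(s["joint_pos"][0])
tv=np.array([-np.sin(J),np.cos(J)]);rv=np.array([np.cos(J),np.sin(J)])
for n in("top","side"):
    t,d=snap(n);P,m=cloud(n,d);P=P[m]
    e=P[:,:2]-c[:2];T=e@tv;Rr=e@rv;Z=P[:,2]-c[2]
    for t0,t1 in((-80,-60),(-60,-40),(0,20),(30,50),(50,60),(60,80)):
        k=(T>t0)&(T<t1)&(Z>250)&(Z<480)&(Rr>-150)&(Rr<120)
        if k.sum()>5:
            f=[]
            for z in range(260,480,20):
                kk=k&(Z>z)&(Z<=z+20)
                if kk.sum()>2:f.append((z+10,int(Rr[kk].min()),int(Rr[kk].max())))
            print(n,t0,t1,f)
M=[]
for n in("top","side"):
    d=np.load(n+"0.npy");P,m=cloud(n,d);P=P[m];M.append(P[(P[:,0]>560)&(P[:,0]<720)&(P[:,1]>265)&(P[:,1]<400)&(P[:,2]>200)])
M=np.vstack(M);np.save("mach.npy",M)
Jf=np.radians(15.5);tv=np.array([-np.sin(Jf),np.cos(Jf)]);rv=np.array([np.cos(Jf),np.sin(Jf)])
e=M[:,:2]-[595,233.5];T=e@tv;Rr=e@rv;Z=M[:,2]-73
for t0 in range(20,120,10):
    k=(T>t0)&(T<=t0+10)&(Z>270)&(Rr>-80)
    if k.sum():
        i=np.where(k)[0];i=i[Rr[i].argsort()[:4]];print(t0,np.c_[Rr[i],Z[i]].round(0).tolist())
E
```

```text
top -80 -60 [(330, -86, 10), (350, -140, 45), (370, -149, 47), (390, -148, 44), (410, -149, 32), (430, -148, -24), (450, -149, -140)]
top -60 -40 [(370, 41, 48), (390, -39, 46), (410, -40, 35), (430, -148, -19), (450, -149, -126)]
top 0 20 [(310, -42, -40), (370, -44, 44), (390, -41, 42), (410, -29, 28)]
top 30 50 [(330, -105, -43), (350, -149, -42), (370, -148, 49), (390, -149, 43), (410, -149, 30), (430, -149, -12), (450, -149, -140)]
top 50 60 [(390, 36, 45), (410, -37, 36), (430, -147, -15), (450, -149, -129)]
top 60 80 [(390, 35, 46), (410, -34, 34), (430, -149, -10), (450, -149, -132)]
side -80 -60 [(310, -23, 19), (330, -111, 42), (350, -149, 41), (370, -149, 49), (390, -149, 43), (410, -148, 33), (430, -149, -32)]
side -60 -40 [(270, -14, 11), (290, -12, 8), (410, -28, 7), (430, -143, -32), (450, -148, -143)]
side 0 20 [(270, -41, -30), (290, -40, -34), (390, -28, -26), (410, -26, 12)]
side 30 50 [(270, -26, -19), (390, -29, -21), (410, -79, 28), (430, -109, -37)]
side 50 60 [(410, -33, -26), (430, -96, -32)]
20 [[66.0, 323.0], [69.0, 305.0], [70.0, 315.0], [70.0, 323.0]]
30 [[57.0, 302.0], [59.0, 322.0], [60.0, 306.0], [60.0, 308.0]]
40 [[51.0, 312.0], [51.0, 317.0], [52.0, 308.0], [52.0, 317.0]]
50 [[55.0, 312.0], [56.0, 321.0], [56.0, 312.0], [57.0, 315.0]]
60 [[65.0, 315.0], [71.0, 298.0], [71.0, 301.0], [71.0, 323.0]]
70 [[79.0, 290.0], [80.0, 283.0], [81.0, 286.0], [82.0, 292.0]]
80 [[86.0, 278.0], [87.0, 278.0], [87.0, 272.0], [89.0, 271.0]]
90 [[97.0, 270.0], [98.0, 275.0]]
110 [[157.0, 293.0]]
```

Emit:
servo_tool --commands '[[[255,0,0,3,0,0,0],[255,0,0,6,0,0,0],[255,0,-0.05,9,0,0,0],[255,0,-0.1,12,0,0,0],[255,0.5,-0.1,12.7,0,0,0],[255,1.0,-0.1,12.7,0,0,0],[255,1.0,-0.1,12.7,0,0,0],[255,1.0,-0.1,12.7,0,0,0]]]'

```text
time: 44.45
tool_pos: [595.8, 234.4, 143.3]
tcp_rot: [129.1, 89.6, -168.8]
ft_force: [0.7, -0.4, -1.0]
finger_gap: 19.6
```

```bash
python3 - <<'E'
from h import *
s,_=snap("side");crop(s,120,110,200,185,9,"s33.png");cv2.imwrite("pics/s33f.png",s)
delta((595.7,236.3,142),62)
p=r.sense()["tool_pos"];f=lambda P:(proj("side",[P])-[120,110]+.5)*9-.5
print("tip pred",f(p-[0,0,55.2]),"hole pred",f([594.5,233,68]))
E
```

```text
shift cm [0.19 0.13 0.13] rot [ 0.1 -0.2 -0.2] | t 44.5 tcp [596.2 234.5 143.9] gap 19.4 F [ 0.   0.9 -1. ] J [ 17.  17.  84.   0.  80. -45.]
tip pred [[388.15152227 527.39640824]] hole pred [[396.45447274 586.45753389]]
```

View pics/s33.png

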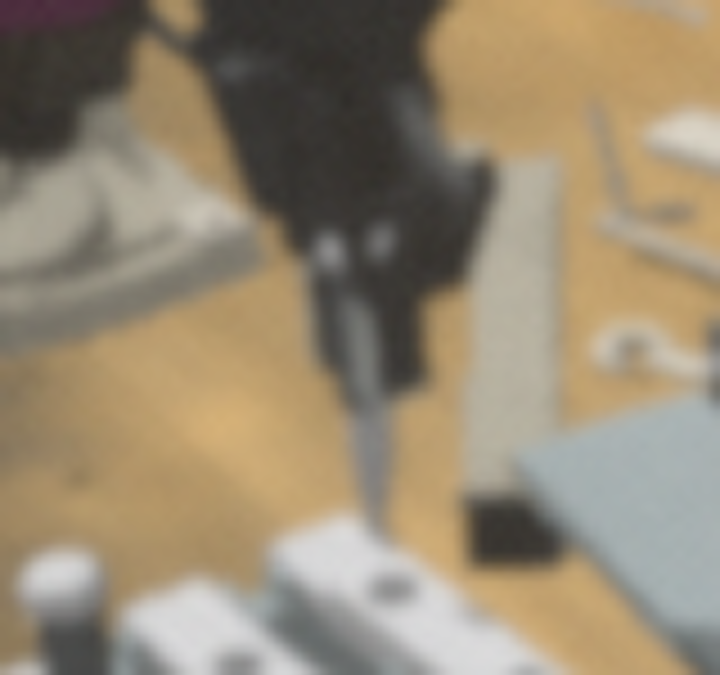

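```bash
python3 - <<'E'
from h import *
g=lambda a,b:(120+(a+.5)/9-.5,110+(b+.5)/9-.5)
h=plane("side",[g(393,588)],68)[0]
for z in(87,88.7,90):
    q=plane("side",[g(377,526)],z)[0];d=q-h;print(q.round(1),h.round(1),"jig x",(d@[.8829,-.4695,0]).round(1),"y",(d@[.4695,.8829,0]).round(1))
E
```

```text
[597.7 239.5  87. ] [593.4 233.6  68. ] jig x 1.1 y 7.2
[595.6 238.1  88.7] [593.4 233.6  68. ] jig x -0.1 y 5.0
[594. 237.  90.] [593.4 233.6  68. ] jig x -1.1 y 3.3
```

Emit:
servo_tool --commands '[[[255,0.5,0,0,0,0,0],[255,1,0,0,0,0,0],[255,1.5,0,0,0,0,0],[255,1.7,0,0,0,0,0],[255,1.7,0,0,0,0,0],[255,1.7,0,0,0,0,0]]]'

```text
time: 45.1
tool_pos: [596.6, 235.6, 127.2]
tcp_rot: [123.8, 89.7, -174.1]
ft_force: [0.8, -0.0, -1.6]
finger_gap: 19.3
```

```bash
python3 - <<'E'
from h import *
s,_=snap("side");crop(s,140,150,190,190,15,"s34.png")
delta((595.7,236.3,120),62)
E
```

```text
shift cm [0.74 0.12 0.01] rot [ 0.1 -0.1 -0.2] | t 45.15 tcp [596.7 235.7 127.4] gap 19.4 F [ 0.8  0.1 -0.9] J [ 17.  18.  84.   0.  78. -45.]
```

View pics/s34.png

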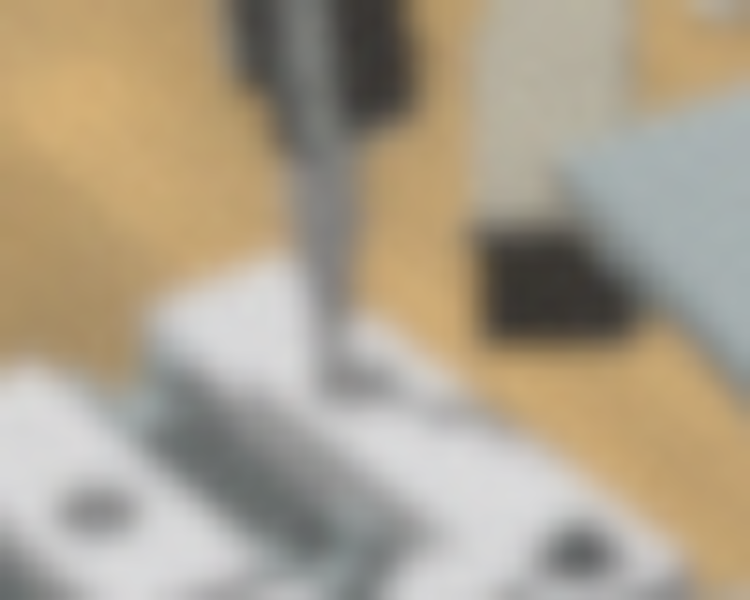

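```bash
python3 - <<'E'
from h import *
g=lambda a,b:(140+(a+.5)/15-.5,150+(b+.5)/15-.5)
h=plane("side",[(120+(393.5)/9-.5,110+588.5/9-.5)],68)[0]
for uv in((330,378),(330,392)):
  for z in(69,72):
    q=plane("side",[g(*uv)],z)[0];d=q-h;print(uv,q.round(1),"jig x",(d@[.8829,-.4695,0]).round(1),"y",(d@[.4695,.8829,0]).round(1))
E
```

```text
(330, 378) [591.1 237.5  69. ] jig x -3.9 y 2.4
(330, 378) [587.5 235.2  72. ] jig x -5.9 y -1.4
(330, 392) [587.2 235.3  69. ] jig x -6.3 y -1.4
(330, 392) [583.6 233.   72. ] jig x -8.3 y -5.1
```

Emit:
servo_tool --commands '[[[255,-0.4,0,0,0,0,0],[255,-0.4,-0.4,0,0,0,0],[255,-0.4,-0.4,0,0,0,0],[255,-0.4,-0.4,0,0,0,0]]]'

```text
time: 45.55
tool_pos: [600.3, 233.7, 131.3]
tcp_rot: [122.1, 89.8, -175.8]
ft_force: [-0.7, 0.2, -1.8]
finger_gap: 19.2
```

```bash
python3 - <<'E'
from h import *
s,_=snap("side");crop(s,140,150,190,190,15,"s35.png");crop(s,130,110,190,190,9,"s35b.png");cv2.imwrite("pics/s35f.png",s)
delta((595.7,236.3,120),62)
p=r.sense()["tool_pos"];f=lambda P:(proj("side",[P])-[140,150]+.5)*15-.5
for h in (45,50,55.2,): print("pred",h,f(p-[0,0,h]))
print("shoulder",f(p-[0,0,5]))
E
```

```text
shift cm [1.12 0.51 0.03] rot [ 0.1 -0.1 -0.2] | t 45.6 tcp [600.2 233.7 131.2] gap 19.3 F [ 0.2 -0.1 -1.1] J [ 17.  18.  84.   0.  78. -45.]
pred 45 [[363.36649463 280.17855474]]
pred 50 [[366.0175065  302.41517666]]
pred 55.2 [[368.76418105 325.43576839]]
shoulder [[341.80153927  98.63640855]]
```

View pics/s35.png

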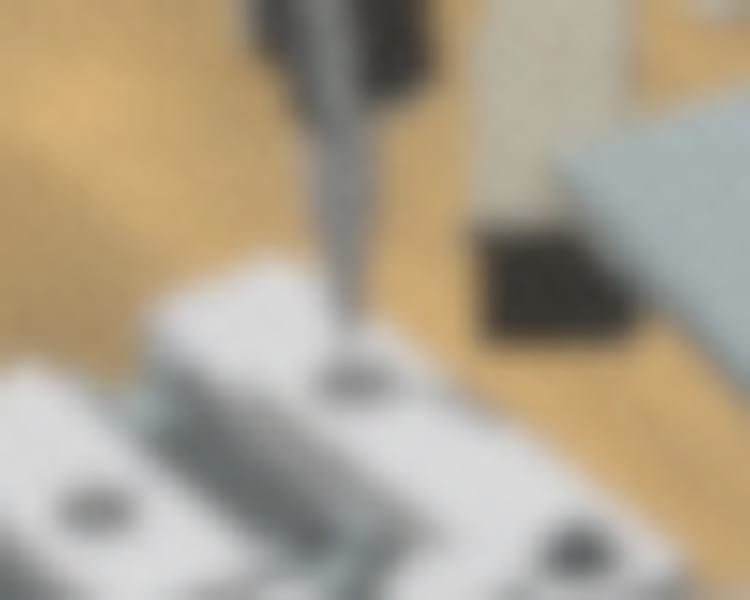

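View pics/s35b.png

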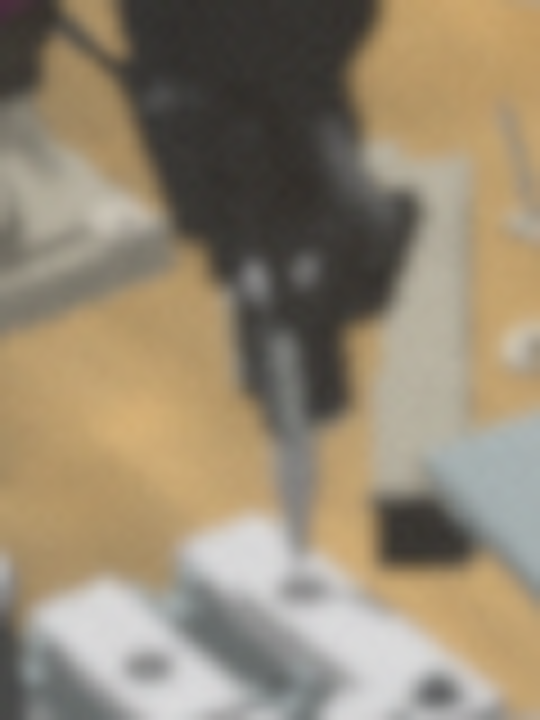

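Emit:
servo_tool --commands '[[[255,0,0.2,0,0,0,-2],[255,0,0.42,0,0,0,-4.3],[255,0,0.42,0,0,0,-4.3],[255,0,0.42,0,0,0,-4.3]]]'

```text
time: 46.0
tool_pos: [595.9, 236.2, 131.3]
tcp_rot: [-91.9, 85.9, -29.7]
ft_force: [-0.7, -0.1, -1.2]
finger_gap: 19.3
```

```bash
python3 - <<'E'
from h import *
s,_=snap("side");crop(s,140,150,190,190,15,"s36.png");cv2.imwrite("pics/s36f.png",s)
delta((596.5,235.7,120),62,0)
p=r.sense()["tool_pos"];f=lambda P:(proj("side",[P])-[140,150]+.5)*15-.5
for h in (5,11.5,45,50,55.2,): print("pred",h,f(p-[0,0,h]))
E
```

```text
shift cm [ 1.14  0.05 -0.01] rot [ 0.2 -0.1  4.1] | t 46.05 tcp [596.2 235.9 131.4] gap 19.5 F [ 0.4  0.8 -1. ] J [ 19.  15.  87.  -3.  75. -43.]
pred 5 [[319.84489616 106.26085177]]
pred 11.5 [[323.46505481 136.24189244]]
pred 45 [[341.84824131 287.99434806]]
pred 50 [[344.55301844 310.25346049]]
pred 55.2 [[347.35536906 333.29711677]]
```

View pics/s36.png

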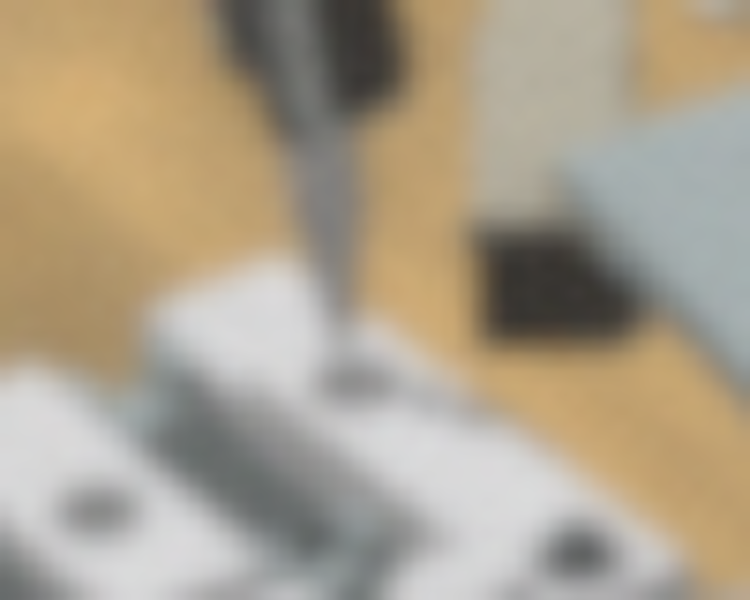

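Emit:
servo_tool --commands '[[[255,0.3,-0.08,0,0,0,0],[255,0.6,-0.06,0,0,0,0],[255,0.9,-0.04,0,0,0,0],[255,0.9,-0.04,0,0,0,0],[255,0.9,-0.04,0,0,0,0]]]'

```text
time: 46.55
tool_pos: [597.2, 235.0, 121.9]
tcp_rot: [-92.3, 85.9, -30.1]
ft_force: [0.3, 0.9, -1.2]
finger_gap: 19.3
```

```bash
python3 - <<'E'
from h import *
s,_=snap("side");crop(s,140,150,190,190,15,"s37.png");cv2.imwrite("pics/s37f.png",s)
delta((596.5,235.7,120),62,0)
E
```

```text
shift cm [0.21 0.12 0.01] rot [ 0.1 -0.1  4.1] | t 46.6 tcp [597.4 235.1 122.2] gap 19.4 F [ 0.2 -0.2 -1.2] J [ 19.  16.  88.  -3.  74. -43.]
```

View pics/s37.png

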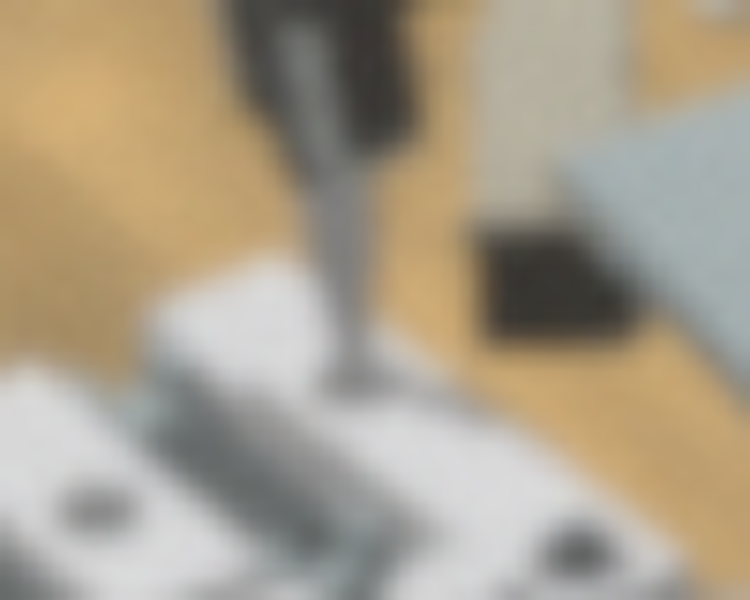

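Tip enters the hole centrally. Continue down.

Emit:
servo_tool --commands '[[[255,0.3,0.02,0,0,0,0],[255,0.6,0.04,0,0,0,0],[255,0.6,0.04,0,0,0,0]]]'

```text
time: 46.9
tool_pos: [596.9, 235.1, 115.5]
tcp_rot: [-92.5, 85.9, -30.4]
ft_force: [0.1, -0.4, -1.5]
finger_gap: 19.1
```

Emit:
servo_tool --commands '[[[255,0.2,0.01,0,0,0,0],[255,0.4,0.03,0,0,0,0],[255,0.4,0.03,0,0,0,0]]]'

```text
time: 47.2
tool_pos: [597.1, 235.1, 111.8]
tcp_rot: [-92.3, 85.9, -30.1]
ft_force: [0.5, 0.4, -1.5]
finger_gap: 19.5
```

Emit:
servo_tool --commands '[[[255,0.2,0.01,0,0,0,0],[255,0.4,0.03,0,0,0,0],[255,0.4,0.03,0,0,0,0]]]'

```text
time: 47.5
tool_pos: [597.1, 235.1, 107.8]
tcp_rot: [-92.2, 85.9, -30.1]
ft_force: [-0.1, 0.3, -1.1]
finger_gap: 19.6
```

Emit:
servo_tool --commands '[[[255,0.2,0.01,-0.02,0,0,0],[255,0.4,0.03,-0.04,0,0,0],[255,0.5,0.03,-0.05,0,0,0],[255,0.5,0.03,-0.05,0,0,0]]]'

```text
time: 47.9
tool_pos: [597.4, 235.1, 103.4]
tcp_rot: [-91.1, 85.9, -28.9]
ft_force: [1.3, 3.0, -1.6]
finger_gap: 19.0
```

Emit:
servo_tool --commands '[[[255,0.2,0.01,-0.03,0,0,0],[255,0.4,0.03,-0.06,0,0,0],[255,0.5,0.03,-0.08,0,0,0],[255,0.5,0.03,-0.08,0,0,0]]]'

```text
time: 48.3
tool_pos: [596.7, 233.9, 97.9]
tcp_rot: [-92.1, 85.9, -29.9]
ft_force: [2.3, 3.0, -0.9]
finger_gap: 19.4
```

Emit:
servo_tool --commands '[[[255,0.2,0.01,-0.03,0,0,0],[255,0.4,0.03,-0.06,0,0,0],[255,0.5,0.03,-0.08,0,0,0],[255,0.5,0.03,-0.08,0,0,0]]]'

```text
time: 48.7
tool_pos: [596.2, 233.1, 92.8]
tcp_rot: [-92.3, 85.9, -30.1]
ft_force: [0.6, 2.8, -1.6]
finger_gap: 19.3
```

```bash
python3 - <<'E'
from h import *
delta((595.4,232.5,73),62)
s=r.sense();j=np.array([.469,.883,0]);x=np.array([.883,-.469,0]);print("Fjig x,y",s["ft_force"]@x,s["ft_force"]@j,s["wrist_torque"])
E
```

```text
shift cm [ 1.97  0.19 -0.08] rot [ 0.1 -0.2  4.1] | t 48.7 tcp [596.2 233.1  92.8] gap 19.3 F [ 0.6  2.8 -1.6] J [ 19.  17.  89.  -3.  71. -43.]
Fjig x,y -0.7714703242401986 2.7279691822679846 [ 0.60492635 -0.23224822  0.00983308]
```

Emit:
servo_tool --commands '[[[255,0.2,0.01,-0.02,0,0,0],[255,0.4,0.03,-0.04,0,0,0],[255,0.5,0.03,-0.05,0,0,0],[255,0.5,0.03,-0.05,0,0,0]]]'

```text
time: 49.1
tool_pos: [596.1, 232.6, 87.8]
tcp_rot: [-92.3, 85.9, -30.1]
ft_force: [1.7, 2.3, -0.8]
finger_gap: 19.2
```

Emit:
servo_tool --commands '[[[255,0.2,0.01,-0.02,0,0,0],[255,0.4,0.03,-0.04,0,0,0],[255,0.5,0.03,-0.05,0,0,0],[255,0.5,0.03,-0.05,0,0,0]]]'

```text
time: 49.5
tool_pos: [596.0, 232.2, 82.9]
tcp_rot: [-92.0, 85.9, -29.9]
ft_force: [2.0, 3.6, -2.6]
finger_gap: 19.3
```

Emit:
servo_tool --commands '[[[255,0.2,0.01,0,0,0,0],[255,0.4,0.03,0,0,0,0],[255,0.5,0.03,0,0,0,0],[255,0.5,0.03,0,0,0,0]]]'

```text
time: 49.9
tool_pos: [596.0, 232.2, 77.8]
tcp_rot: [-92.2, 85.9, -30.0]
ft_force: [2.4, 3.2, -2.2]
finger_gap: 19.5
```

```bash
python3 - <<'E'
from h import *
delta((595.4,232.5,73),62)
s=r.sense();j=np.array([.469,.883,0]);x=np.array([.883,-.469,0]);print("Fjig x,y",s["ft_force"]@x,s["ft_force"]@j,s["wrist_torque"])
E
```

```text
shift cm [0.47 0.1  0.01] rot [ 0.2 -0.1  4.1] | t 49.9 tcp [596.  232.2  77.8] gap 19.5 F [ 2.4  3.2 -2.2] J [ 18.  18.  90.  -3.  70. -43.]
Fjig x,y 0.6414478488419102 3.9893389000657895 [ 0.61189042 -0.34423876  0.09610949]
```

Emit:
servo_tool --commands '[[[255,0.2,0.01,0,0,0,0],[255,0.4,0.03,0,0,0,0],[255,0.4,0.03,0,0,0,0]]]'

```text
time: 50.2
tool_pos: [596.0, 232.1, 73.9]
tcp_rot: [-92.1, 85.9, -29.9]
ft_force: [2.1, 2.4, -2.6]
finger_gap: 19.2
```

Emit:
servo_tool --commands '[[[255,0.15,0.01,0,0,0,0],[255,0.15,0.01,0,0,0,0],[255,0.15,0.01,0,0,0,0]]]'

```text
time: 50.5
tool_pos: [596.3, 232.2, 73.6]
tcp_rot: [-91.8, 85.9, -29.7]
ft_force: [-2.0, 0.4, 6.6]
finger_gap: 19.6
```

Emit:
servo_tool --commands '[[[255,0.1,0.01,0,0,0,0],[255,0.1,0.01,0,0,0,0],[255,0.1,0.01,0,0,0,0]]]'

```text
time: 50.8
tool_pos: [596.4, 232.2, 73.4]
tcp_rot: [-91.7, 85.9, -29.5]
ft_force: [-5.0, 0.5, 11.5]
finger_gap: 19.4
```

Emit:
servo_tool --commands '[[[145,0,0,0,0,0,0],[145,0,0,0,0,0,0],[145,0,0,0,0,0,0],[145,0,0,0,0,0,0],[145,-1,-0.07,0,0,0,0],[145,-4,-0.3,0,0,0,0],[145,-8,-0.57,0,0,0,0],[145,-12,-0.85,0,0,0,0]]]'

```text
time: 51.6
tool_pos: [595.7, 232.3, 193.4]
tcp_rot: [-92.5, 85.9, -30.4]
ft_force: [0.4, 1.0, -0.0]
finger_gap: 37.0
```

Emit:
servo_tool --commands '[[[145,-1,4,-4,0,0,4],[145,-2,7,-8,0,0,4],[145,-2,7,-12,0,0,4],[145,-2,7,-15,0,0,4],[145,-2,7,-15,0,0,4],[145,-2,7,-15,0,0,4]]]'

```text
time: 52.2
tool_pos: [463.4, 133.0, 208.3]
tcp_rot: [-109.1, 89.8, -47.0]
ft_force: [-0.3, 0.2, 0.0]
finger_gap: 37.0
```

```bash
python3 - <<'E'
from h import *
s,_=snap("side");crop(s,95,110,215,215,6.5,"s40.png");cv2.imwrite("pics/s40f.png",s)
t,_=snap("top");crop(t,120,140,220,250,7,"t40.png");cv2.imwrite("pics/t40f.png",t)
delta((595.4,232.5,73),62)
E
```

```text
shift cm [13.48 -7.   14.9 ] rot [ 0.2 -0.1  0.1] | t 52.3 tcp [463.7 133.7 207.9] gap 36.5 F [ 1.1  0.4 -0.5] J [ 10. -10. 105.  -0.  85. -52.]
```

View pics/s40.png

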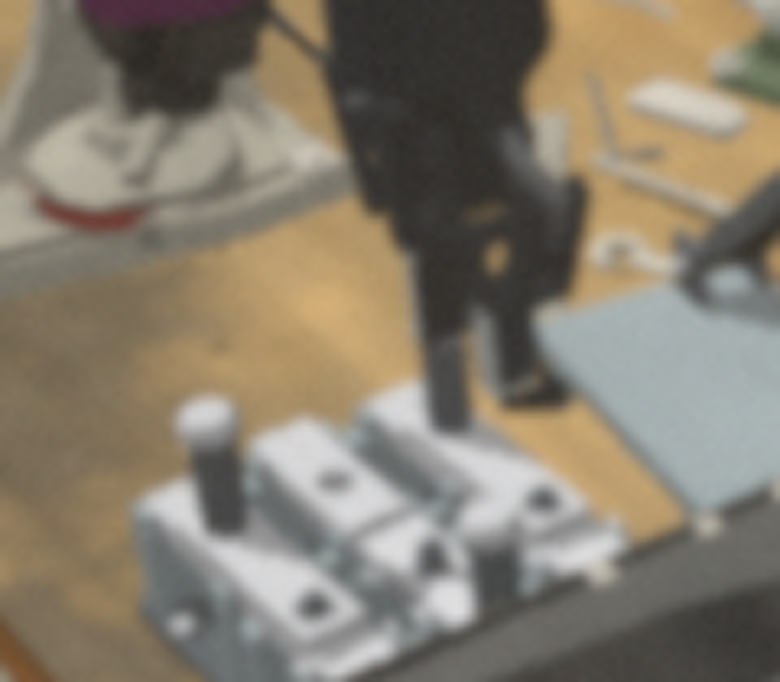

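View pics/t40.png

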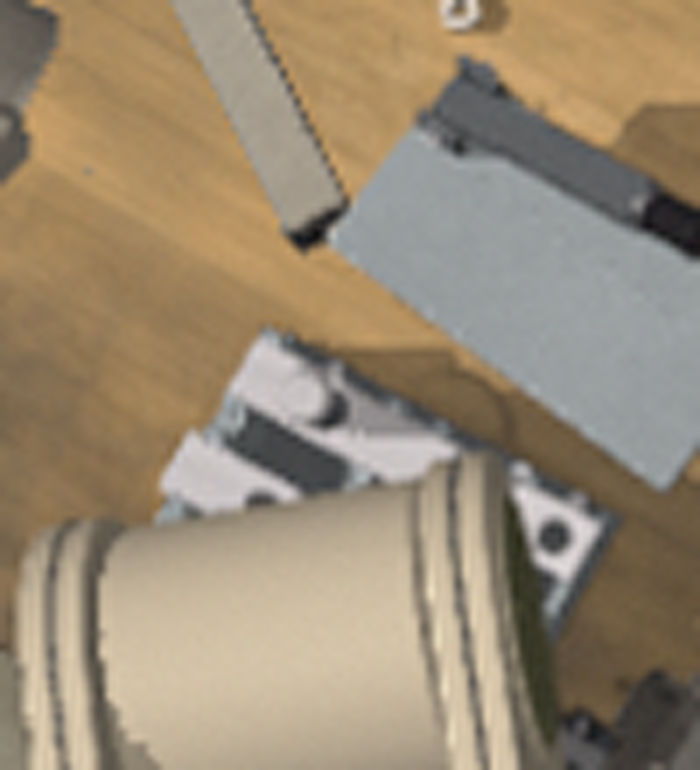

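```bash
python3 - <<'E'
from h import *
p=r.sense()["tool_pos"];print((Rt().T@(np.array([654.2,55.7,300])-p)/10).round(2))
E
```

```text
[ -9.17 -20.51   1.99]
```

Emit:
servo_tool --commands '[[[100,-4,0,0,8,0,0],[100,-8,-2,0,16,0,0],[100,-9.2,-6,0.5,24,0,0],[100,-9.2,-10,1,32,0,0],[100,-9.2,-14,1.5,40,0,0],[100,-9.2,-18,2,48,0,0],[100,-9.2,-20.5,2,56,0,0],[100,-9.2,-20.5,2,64,0,0]]]'

```text
time: 53.1
tool_pos: [656.1, 54.5, 297.1]
tcp_rot: [-118.2, 89.8, -120.4]
ft_force: [-0.1, -0.2, -0.7]
finger_gap: 52.1
```

Emit:
servo_tool --commands '[[[100,0,0,0,8,0,0],[100,0,0,0,16,0,0],[100,0,0,0,24,0,0],[100,0,0,0,32,0,0],[100,0,0,0,35,0,0],[100,0,0,0,35,0,0],[100,0,0,0,35,0,0]]]'

```text
time: 53.8
tool_pos: [654.0, 56.1, 299.0]
tcp_rot: [-60.9, 89.8, -97.6]
ft_force: [0.2, 0.0, -0.2]
finger_gap: 51.9
```

```bash
python3 - <<'E'
from h import *
s,_=snap("side");crop(s,130,20,290,180,4,"s41.png")
s2,_=snap("top");crop(s2,130,100,280,250,4,"t41.png")
delta((654.2,55.7,220),-36.9)
E
```

```text
shift cm [7.92 0.03 0.02] rot [0.2 0.1 0.1] | t 53.9 tcp [653.9  55.8 299.2] gap 51.7 F [0.3 0.2 0. ] J [ 0. 15. 69. -0. 95. 37.]
```

View pics/s41.png

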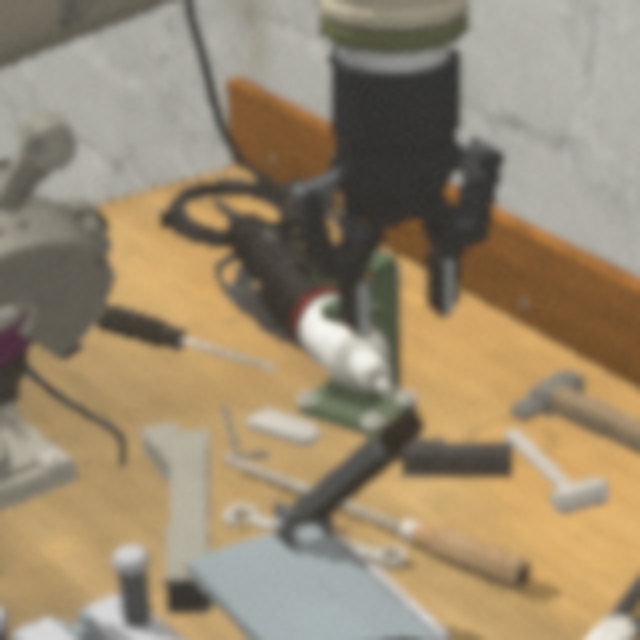

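View pics/t41.png

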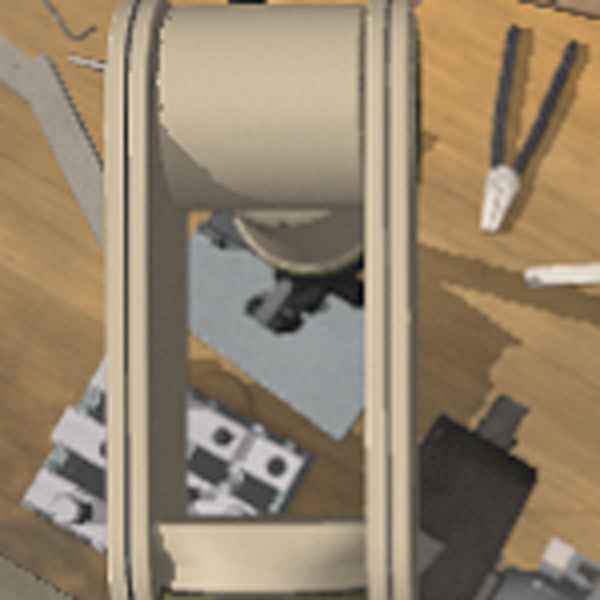

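```bash
python3 - <<'E'
from h import *
print((proj("side",[[654.2,55.7,229]])-[130,20]+.5)*4-.5)
o,v=ray("side",[(130+403/4-.4,20+427/4-.4)])
C=np.array([736.4,165.3,87]);x=np.array([.8,-.6,0])
# intersect with plane of bar
k=((C-o)@x)/(v[0]@x);q=o+v[0]*k;u=np.array([-.6,-.8,0]);print(q,(q-C)@u,q[2]-87,np.degrees(np.arctan2(q[2]-87,(q-C)@u)),np.hypot((q-C)@u,q[2]-87))
E
```

```text
[[400.74283336 425.24296216]]
[652.55144921  53.50193227 229.12366944] 139.74758465705432 142.12366943935774 45.48297370972693 199.3201566133952
```

Matches well. Descend on the handle and grip.

Emit:
servo_tool --commands '[[[100,2,0,0,0,0,0],[100,4,0,0,0,0,0],[100,6,0,0,0,0,0],[100,7.8,0,0,0,0,0],[100,7.8,0,0,0,0,0],[100,7.8,0,0,0,0,0],[100,7.8,0,0,0,0,0]]]'

```text
time: 54.6
tool_pos: [654.5, 55.2, 223.3]
tcp_rot: [-11.0, 89.8, -47.9]
ft_force: [0.1, 0.7, -0.2]
finger_gap: 52.0
```

Emit:
servo_tool --commands '[[[255,0,0,0,0,0,0],[255,0,0,0,0,0,0],[255,0,0,0,0,0,0],[255,0,0,0,0,0,0],[255,0,0,0,0,0,0],[255,0,0,0,0,0,0]]]' --force 35

```text
time: 55.2
tool_pos: [653.1, 55.4, 222.5]
tcp_rot: [-65.1, 89.9, -101.9]
ft_force: [-5.1, 0.9, 4.2]
finger_gap: 18.4
```

```bash
python3 - <<'E'
from h import *
delta((654.2,55.7,220),-36.9)
s,_=snap("side");crop(s,150,40,290,200,4,"s42.png")
R0=Rt();p=r.sense()["tool_pos"];u=np.array([-.6,-.8,0]);z=np.array([0,0,1.]);x0=np.array([.8,-.6,0])
c0=198*(np.cos(np.radians(45.8))*u+np.sin(np.radians(45.8))*z)
for ph in range(40,-5,-5):
    c=198*(np.cos(np.radians(ph))*u+np.sin(np.radians(ph))*z);print(ph,(R0.T@(c-c0)/10).round(2))
E
```

```text
shift cm [0.25 0.09 0.07] rot [0.1 0.1 0.1] | t 55.2 tcp [653.1  55.4 222.5] gap 18.4 F [-5.1  0.9  4.2] J [ 0. 16. 76. -0. 88. 37.]
40 [ 1.47 -1.36 -0.  ]
35 [ 2.84 -2.41 -0.  ]
30 [ 4.3  -3.33 -0.01]
25 [ 5.84 -4.13 -0.01]
20 [ 7.43 -4.78 -0.01]
15 [ 9.08 -5.3  -0.01]
10 [10.77 -5.67 -0.02]
5 [12.48 -5.89 -0.02]
0 [14.21 -5.96 -0.02]
```

View pics/s42.png

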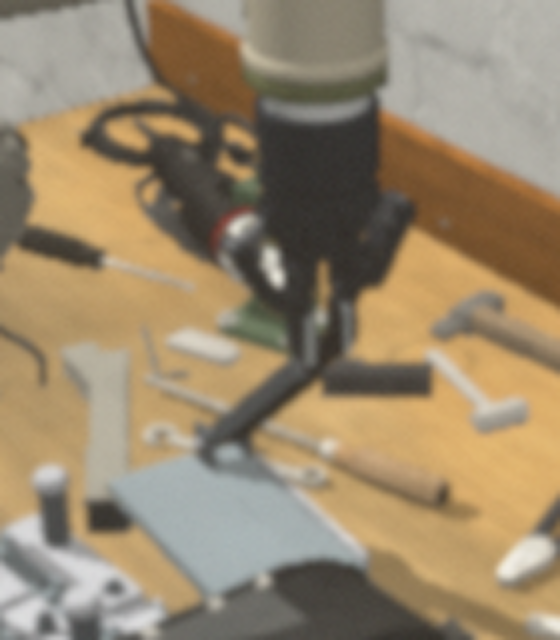

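Emit:
servo_tool --commands '[[[255,1.5,-1.35,0,0,0,0],[255,2.8,-2.4,0,0,0,0],[255,4.3,-3.3,0,0,0,0],[255,5.8,-4.1,0,0,0,0],[255,7.4,-4.8,0,0,0,0],[255,9.1,-5.3,0,0,0,0],[255,9.1,-5.3,0,0,0,0]]]'

```text
time: 55.95
tool_pos: [620.6, 11.1, 128.3]
tcp_rot: [-81.8, 89.7, -118.7]
ft_force: [-1.9, -3.7, -1.9]
finger_gap: 18.6
```

```bash
python3 - <<'E'
from h import *
delta((654.2,55.7,220),-36.9)
s,_=snap("side");crop(s,150,40,290,200,4,"s43.png")
E
```

```text
shift cm [-9.2   5.54  0.01] rot [-0.   0.   0.3] | t 55.95 tcp [620.6  11.1 128.3] gap 18.6 F [-1.9 -3.7 -1.9] J [-4. 15. 88. -0. 77. 33.]
```

View pics/s43.png

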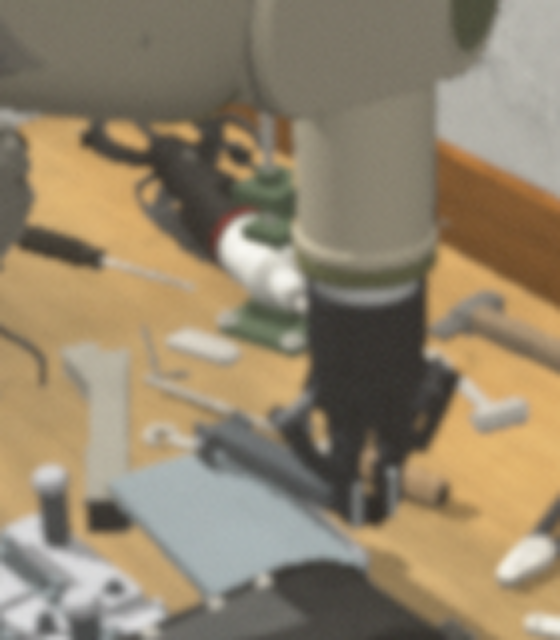

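Emit:
servo_tool --commands '[[[255,1.2,-0.3,0,0,0,0],[255,2.5,-0.5,0,0,0,0],[255,3.5,-0.6,0,0,0,0],[255,4.3,-0.65,0,0,0,0],[255,4.3,-0.65,0,0,0,0]]]'

```text
time: 56.5
tool_pos: [617.3, 6.4, 86.7]
tcp_rot: [-74.9, 89.8, -111.7]
ft_force: [-2.3, -5.8, -2.7]
finger_gap: 18.5
```

Emit:
servo_tool --commands '[[[255,0.2,0,0,0,0,0],[255,0.4,0,0,0,0,0],[255,0.4,0,0,0,0,0]]]'

```text
time: 56.8
tool_pos: [617.3, 6.4, 83.8]
tcp_rot: [-75.7, 89.8, -112.6]
ft_force: [-4.6, -6.7, -1.1]
finger_gap: 18.6
```

Emit:
servo_tool --commands '[[[255,0.2,0,0,0,0,0],[255,0.4,0,0,0,0,0],[255,0.4,0,0,0,0,0]]]'

```text
time: 57.1
tool_pos: [617.4, 6.4, 79.8]
tcp_rot: [-74.0, 89.8, -110.9]
ft_force: [-4.8, -6.2, -1.3]
finger_gap: 18.4
```

Emit:
servo_tool --commands '[[[255,0.2,0,0,0,0,0],[255,0.3,0,0,0,0,0],[255,0.3,0,0,0,0,0]]]'

```text
time: 57.4
tool_pos: [617.6, 6.5, 79.3]
tcp_rot: [-68.1, 89.8, -104.9]
ft_force: [-16.1, -5.0, 16.8]
finger_gap: 18.6
```

Emit:
servo_tool --commands '[[[110,-0.1,0,0,0,0,0],[110,-0.1,0,0,0,0,0],[110,-0.1,0,0,0,0,0],[110,-0.1,0,0,0,0,0],[110,-0.1,0,0,0,0,0],[110,-4,0,0,0,0,0],[110,-8,0,0,0,0,0],[110,-13,0,0,0,0,0]]]'

```text
time: 58.2
tool_pos: [616.6, 7.6, 205.9]
tcp_rot: [-109.5, 89.7, -146.4]
ft_force: [1.1, 0.2, 0.3]
finger_gap: 48.4
```

```bash
python3 - <<'E'
from h import *
delta((420,-40,300),-36.9)
E
```

```text
shift cm [ -9.33 -15.64 -12.89] rot [ 0.  -0.1  0.2] | t 58.2 tcp [616.6   7.6 205.9] gap 48.4 F [1.1 0.2 0.3] J [-4. 11. 84. -0. 85. 33.]
```

Move away to clear both views.

Emit:
servo_tool --commands '[[[110,-5,-2,-2,0,0,0],[110,-9,-5,-5,0,0,0],[110,-9.3,-9,-8,0,0,0],[110,-9.3,-13,-11,0,0,0],[110,-9.3,-15.6,-12.9,0,0,0],[110,-9.3,-15.6,-12.9,0,0,0],[110,-9.3,-15.6,-12.9,0,0,0],[110,-9.3,-15.6,-12.9,0,0,0]]]'

```text
time: 59.0
tool_pos: [421.9, -39.6, 300.0]
tcp_rot: [-31.2, 89.8, -68.1]
ft_force: [0.2, 0.2, -1.2]
finger_gap: 48.7
```

```bash
python3 - <<'E'
from h import *
s,d1=snap("side");crop(s,95,110,275,225,4.4,"s50.png");cv2.imwrite("pics/s50f.png",s)
t,d=snap("top");crop(t,125,140,245,250,6,"t50.png");cv2.imwrite("pics/t50f.png",t);np.save("top50.npy",d)
delta((420,-40,300),-36.9)
E
```

```text
shift cm [-0.04 -0.16 -0.13] rot [0.1 0.1 0.1] | t 59.1 tcp [422.  -39.5 299.6] gap 48.6 F [-0.6 -0.7  0.4] J [-12. -22. 105.  -0.  97.  25.]
```

View pics/s50.png

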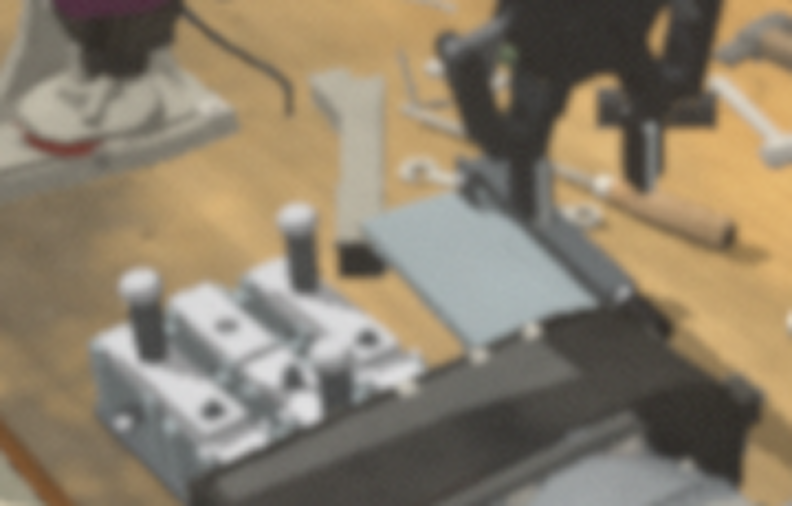

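View pics/t50.png

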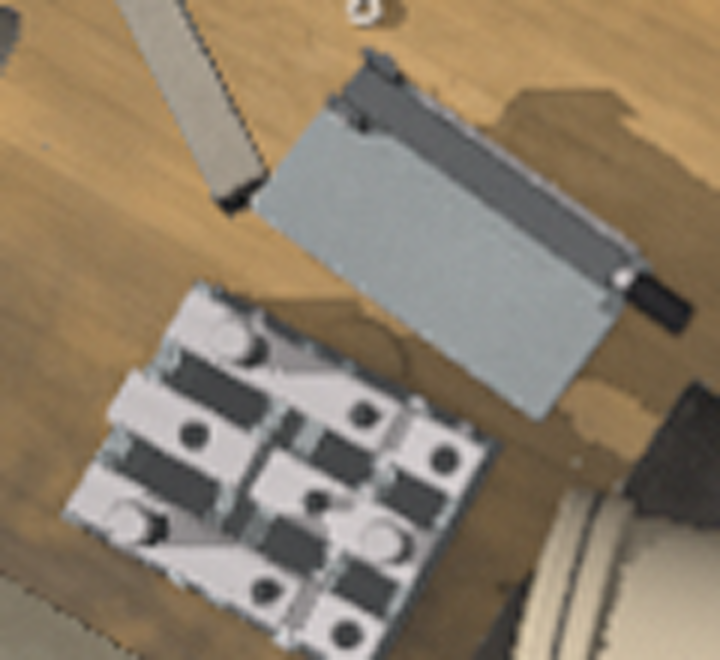

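```bash
python3 - <<'E'
from h import *
d=np.load("top50.npy");P,m=cloud("top",d);P=P[m]
def z(x,y,r0=6): 
    k=np.hypot(P[:,0]-x,P[:,1]-y)<r0;return np.percentile(P[k,2],[10,50,90]).round(1),k.sum()
q=P[(P[:,2]>108)&(P[:,2]<140)&(P[:,0]>400)&(P[:,0]<620)&(P[:,1]>100)&(P[:,1]<320)]
from scipy.cluster.vq import kmeans2
c,l=kmeans2(q[:,:2],3,seed=1,minit="++")
for i in range(3): print("head",c[i].round(1),np.median(q[l==i,2]).round(1),(l==i).sum())
ax=np.array([.469,.883])
for nm,pin in(("lane0",(464.7,222)),("lane2",(560.1,171))):
    for t in(-13,12,24,36,50,86): print(nm,t,z(*(np.array(pin)+ax*t),5))
u=np.array([-.6,-.8]);
for t in(20,60,100,140,170,199): print("bar",t,z(*(np.array([736.4,165.3])+u*t),6))
E
```

```text
head [592.1 233. ] 122.8 51
head [490.5 152.9] 116.0 51
head [498.4 284.2] 123.7 53
lane0 -13 (array([56.5, 63.6, 71.1]), np.int64(10))
lane0 12 (array([64.4, 68.4, 69.7]), np.int64(6))
lane0 24 (array([63.8, 68. , 69.4]), np.int64(8))
lane0 36 (array([65.7, 66.9, 70.3]), np.int64(8))
lane0 50 (array([66.7, 68.2, 69.9]), np.int64(8))
lane0 86 (array([120. , 120.6, 121.2]), np.int64(2))
lane2 -13 (array([63.8, 65.4, 68.4]), np.int64(8))
lane2 12 (array([64.2, 66.4, 70.8]), np.int64(8))
lane2 24 (array([64.7, 65.9, 67.4]), np.int64(8))
lane2 36 (array([64.7, 67.1, 68.7]), np.int64(7))
lane2 50 (array([66.3, 67.4, 68.6]), np.int64(8))
lane2 86 (array([117.6, 117.6, 117.6]), np.int64(1))
bar 20 (array([91.1, 93.6, 95.9]), np.int64(11))
bar 60 (array([92.5, 94.9, 95.5]), np.int64(10))
bar 100 (array([90.3, 92.6, 96.8]), np.int64(10))
bar 140 (array([91.7, 93.3, 96.4]), np.int64(12))
bar 170 (array([78.3, 90.1, 94.5]), np.int64(10))
bar 199 (array([92.1, 94.6, 97.4]), np.int64(12))
```

```bash
python3 -c "
from bench import r
print(r.hand_in())"
```

```text
the job is handed in; nothing more can be done
None
```

I handed the job in at about 59 s of robot time, well inside the 208 s limit. No verdict was reported.

**What I did**
- I lifted the clamp bar to about 0.8 rad.
- Only two plates were there. I slid each about 40 mm out before lifting it.
- I set one plate on the pin in lane 0 and the other in lane 2.
- I drove each of those lanes' own drift down to its shoulder. I stopped at shoulder contact, at about 12 N.
- I swung the bar back down until it met its stop, then moved the arm clear.

**Last checks, from the camera pictures**
- **Drifts:** both stand in their holes. Their heads measured 122.8 and 123.7 mm up, against a nominal 125 mm. The untouched parked drift read 1 mm low in the same picture, so I take both as home.
- **Plates:** tops at about 66 to 68 mm (nominal 68 mm), with the pins visible through the holes.
- **Clamp bar:** level along its whole length, at about 93 to 95 mm.

**What disagreed or was not measured**
- The two cameras disagreed by 2 to 5 mm in y. I used averages and checked them against where the gripper made contact.
- The lane 2 drift head measured about 2 mm off the expected spot. That could be a tilt of about 2°, inside the 0.12 rad limit.
- I did not measure the sliding bars directly. With the drifts home in both holes, the clearances allow at most about 2.7 mm against the 3.5 mm limit.

**Other things that happened**
- The first plate pushed against the parked lane 2 drift while I slid it out, at about 17 N. I saw no harm from it afterwards.
- The wrist force briefly showed about 68 N when the arm ran close to its elbow limit, backing off the raised handle. It was gone by the next reading, and I take it as a motion effect.
- I did not go near the packing block, dressing stone or feeler gauge. I did not check their positions at the end.

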